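# Square up a pack of packing plates, case it and book it in

## Task

Make up the plate pack: stack every loose steel packing plate flat in the corner of the squaring stop, push the stack home against both fences so that all edges are flush, let go, then lift the whole stack in one grip and set it down in the pocket of the open case. Shut the lid, pick up the scanner and book the case to its job: from reading distance aim it at the code label on the lid and hold it steady for a good second, then the same at the code on the job card on its sloping stand, and stand the scanner back upright in the middle of its charging pad. Keep the scanner roughly upright throughout and leave everything else on the bench where it is.

Things in the scene. Friction and masses are not known exactly. Their poses are not given: they have to be found in the camera images.
- plate_1: packing plate (one of three to five alike; an absent one reads None): bare mid-grey steel, 70 x 36 x 5 mm, 0.097 kg, with two bolt holes; origin at its centre, x along the 70 mm, y along the 36 mm, z up; slides easily on its like and in the stop; either face and either end will do
- plate_2: packing plate (one of three to five alike; an absent one reads None): bare mid-grey steel, 70 x 36 x 5 mm, 0.097 kg, with two bolt holes; origin at its centre, x along the 70 mm, y along the 36 mm, z up; slides easily on its like and in the stop; either face and either end will do
- plate_3: packing plate (one of three to five alike; an absent one reads None): bare mid-grey steel, 70 x 36 x 5 mm, 0.097 kg, with two bolt holes; origin at its centre, x along the 70 mm, y along the 36 mm, z up; slides easily on its like and in the stop; either face and either end will do
- plate_4: packing plate (one of three to five alike; an absent one reads None): bare mid-grey steel, 70 x 36 x 5 mm, 0.097 kg, with two bolt holes; origin at its centre, x along the 70 mm, y along the 36 mm, z up; slides easily on its like and in the stop; either face and either end will do
- plate_5: packing plate (one of three to five alike; an absent one reads None): bare mid-grey steel, 70 x 36 x 5 mm, 0.097 kg, with two bolt holes; origin at its centre, x along the 70 mm, y along the 36 mm, z up; slides easily on its like and in the stop; either face and either end will do
- stop_corner (a point): inner corner point of the squaring stop, 18 mm above the bench, level with the lands that carry the plates. x points to the end fence (its face is the plane x = 0), y to the side fence (faces in the plane y = 0). A plate that is home lies with its 70 mm along x and its centre at x = -35, y = -18 mm
- case_pocket (a point): centre of the pocket floor in the fixed black case, 18 mm above the bench. The pocket is 75 mm along x, 41 mm along y, 26 mm deep, in a grey insert. Across its middle, along y, runs a finger well 49 mm wide in x, 14 mm deeper than the pocket floor, reaching 31 mm out on either side; plates rest on the pocket's ends. x points towards the lid's hinge, 66 mm away; z up
- case_lid (a joint): case lid angle: 0 shut, grows as it opens, up to 1.9 rad (leaning back past upright); light, and falls shut by itself from about 1.5 rad
- lid_axis (a point): middle of the lid's hinge line, 50.5 mm above the bench (hinge along y; x and y as for case_pocket). The case is 124 mm along x, 110 mm along y, its rim 50 mm high; the lid is 124 x 110 x 4 mm
- lid_edge (a point): middle of the lid's free edge, on its 34 mm wide front lip, 133 mm from the hinge line
- lid_label (a point): centre of the code label (paper, 60 x 44 mm, with a 24 mm square code) in the middle of the lid's outer face; z is the label's outward normal, so it looks up (54.5 mm above the bench) only when the lid is shut
- scanner: grey cordless stand scanner, 124 mm tall, 0.28 kg, upright on its pad; origin at the centre of the head, 106 mm above the underside of its 62 mm round foot. The head is 42 mm wide along y with flat sides, 60 mm long along x, its top 18 mm above the origin: hold it there from above. x points the way it looks (nose to x = 52 mm), z up along its 32 mm thick stem
- scanner_window (a point): centre of the scanner's window, at x = 38, z = -18 mm from its origin. The sight line leaves along this point's z axis: along the scanner's x and 60 degrees below the horizontal when upright. It reads a label 90 to 190 mm away within 15 mm of the sight line, if the sight line is within 45 degrees of the label's normal
- card_code (a point): centre of the 24 mm square code on the job card, on a fixed sloping sheet-metal stand (92 mm wide along y, 56 mm deep, 50 mm high) at the back left; 27 mm above the bench. z is the card's outward normal, 40 degrees from vertical, leaning the way the card faces (towards the robot)
- charging_pad: flat round black charging pad, 86 mm across, 12 mm high, fixed to the bench; origin at the centre of its underside
- squaring_stop: fixed base; origin under its middle, axes as stop_corner. From the corner, in mm: end fence y -41 to -4; side fence two blocks 16 thick, x -70 to -58 and -14 to -4; all 32 high. Plates rest on two lands across y, x -69 to -57 and -13 to 20. Between them a groove 14 deep, and in front (x -110 to -69) a shelf 8 below the lands: fingers reach below the plates there. The base ends at y -81
- vernier_caliper: vernier caliper, 225 x 66 x 10 mm, lying flat at the back left; a bystander
- collar_c: plated collar (flat ring with an ear), 74 x 62 x 9 mm, lying at the near right; a bystander
- ring_1: plated collar, 74 x 62 x 10 mm, lying at the back; a bystander
- collar_a: plated collar, 74 x 62 x 10 mm, lying at the back right; a bystander
- collar_b: plated collar, 75 x 62 x 9 mm, lying behind the case; a bystander
- marker_b: marker pen, 135 mm long, lying at the near middle; a bystander
- hex_key_a: black hex key, 93 x 31 x 7 mm, lying at the near right; a bystander

How it is judged:
By the outcome, as a careful person would: the job done as asked, in the order asked, and still so for the second after the job is handed in, with the robot touching nothing.
Of plate_1, plate_2, plate_3, plate_4, plate_5 only 3 to 5 are there at a start; the rules pass over those that are not, and their reading is None.
At some moment in a run one of plate_1, plate_2, plate_3, plate_4, plate_5 may be knocked a few centimetres aside while the robot is not near it.
It also fails if it takes over 208 s, if anything falls off the work surface, if the arm or the gripper's body presses on something with over 40 N, if the wrist force passes 120 N, or if a joint passes its speed limit or range.

## Robot

A 6-joint arm with a two-finger parallel gripper is mounted at the origin on a cart in front of the work surface, level with it; the furniture and walls round the work are solid. World frame = base frame: x ahead of the robot, y to its left, z up, the work surface at z = 0. Lengths are in mm, angles in degrees, forces in N, time in s.
With the tool pointing down it reaches from about 350 to 850 mm from the base axis. Payload 8.1 kg.
Tool frame: the origin (TCP) lies between the finger pads; the fingertips stand ahead of it and the grasp point (between the pads) lies 2 mm behind it (nose_length is the z of the fingertips in the tool frame, in mm); z points along the fingers, y is the direction in which the jaws open and shut (so a half turn about z gives the same grasp; the last joint's range is limited). The gripper opens to 85 mm and grips with 20 to 120 N. Pads are 22 mm wide; open, the fingers measure 114 mm over their backs; the gripper's body (76 mm by 85 mm) begins 54 mm behind the grasp point. The pads swing forward as they close: fully open they stand 13 mm farther back than shut.
Start: joints at [-72.617, 7.471, 85.268, -0, 87.261, -4.893], TCP at [227.467, -555.215, 248.292] pointing down, gripper open.
Joint ranges: [-169.43, 169.43], [-51.17, 129.36], [1.28, 143.12], [-76.62, 256.62], [0, 156.53], [-152.29, 152.29]. Speed limits (degrees/s): [136.94, 136.94, 159.86, 180, 180, 180].

## Interface

Orientations are given as [roll, pitch, yaw] about the fixed x, y, z axes, in that order (R = Rz(yaw) Ry(pitch) Rx(roll)).
In Python, from bench import * gives the robot as it stands.
- The arm moves only by the tool jog_arm, never from a script. Its argument "plan" is a list of rows, each a list of 3 entries, a list of its own where there are three numbers: the turn, a rotation vector about the tool's x, y, z in degrees, then the shift along the tool's x, y, z in m, then the gripper's target within -1 to 1 (fully open at 1, half-way at 0, shut at -1). A call has 1 to 12 rows; each row is the pose to reach, as a shift and turn from the pose commanded when the call began, along the tool's axes at that moment; what a row does not reach only later rows make up. A row lasts 1/8 s, in which the tool goes at most 62.5 mm and 10.7 degrees, less where a joint would pass 70% of its speed; a pose out of reach is approached as far as the arm can. A call with a gripper value outside its range is refused whole. The fingers move at their own pace and stop on an object; "force" is the grip in N (left out, the last holds). Time passes only in rows, so rows that repeat a pose let the fingers close. It gives the time, the measured TCP pose, the force and the opening at its end, in the units of the state.
- sense(): the state, without advancing time (a new reading comes with each control period).
- snapshot(name): name is "scene" or "top" or "wrist"; returns (picture, depth): 384x512x3 uint8, blue, green, red; 384x512 float32, mm along the optical axis (not along the pixel's ray), 0 where there is no reading.
- camera_info(name): a dict with "fov_y" (degrees; the focal length in pixels is half the picture's height over the tangent of half this angle, whatever the lens; pixels are square), "cx", "cy" (the principal point, pixels), "origin" and "orientation" of the camera in the world. Camera axes: x right, y down, z forward; pixel columns grow to the right and rows downward; lengths in mm; the calibration is good to about 2 mm. A picture is of the moment at which its call begins: read the wrist's pose just before it. camera_info takes no time and is no camera call; for the wrist camera it gives the pose at the moment of the call.
- hand_in(): hands the job in, once; it reports no verdict.
The state is a dict: "time": time; "joint_pos": joint angles; "qd": joint speeds; "joint_efforts": joint torques, N m; "tool_pos": TCP position; "tcp_rot": TCP orientation; "ft_force": force on the tool from outside, world axes, zero at the start; "wrist_torque": the same for the moment, N m; "finger_gap": finger opening in mm.
Only numpy, scipy, OpenCV 4.12 (cv2) and the standard library are available. Lean on these libraries where they do the work, as an engineer would, in place of code of your own. Each camera call takes 0.05 s, during which the arm holds its last target.

## Working session

There is one attempt and no reset: what is moved stays moved. The work goes in short steps, Python scripts to look and compute and a tool call to move; the robot and the scene stay as the last step left them, time stands still between calls to the robot, and variables do not carry over. Pictures are saved under pics/ and viewed, and the job is handed in when it is done.

Besides the shell and the picture viewer there is one more tool, called as a command line: name --argument value ..., lists and objects as JSON in quotes. jog_arm: Moves the arm, as the interface text tells. Its arguments: {"type":"object","properties":{"plan":{"type":"array","items":{"type":"array"}},"force":{"type":"number"}},"required":["plan"]}

```bash
ls; mkdir -p pics; cat > h.py <<'E'
from bench import *
import numpy as np, cv2
from scipy.spatial.transform import Rotation as R
def Rm(o): return R.from_euler('xyz',o,degrees=True).as_matrix()
def cam(name):
    c=camera_info(name); f=192/np.tan(np.radians(c['fov_y']/2)); return c,f
E
python3 - <<'E'
from h import *
s=sense()
for k,v in s.items(): print(k,v)
for n in ("scene","top","wrist"):
    c,f=cam(n); print(n,c,f)
    p,d=snapshot(n); cv2.imwrite(f'pics/{n}0.png',p); np.save(f'pics/{n}0.npy',d)
E
```

```text
pics
time 0.0
joint_pos [-7.26168619e+01  7.51326171e+00  8.53279722e+01 -9.01776695e-04
  8.72628740e+01 -4.89279117e+00]
qd [ 0.01253323  0.05559549 -0.08545743 -0.06065464 -0.05132387 -0.07886044]
joint_efforts [ 3.02844137e-04 -5.69397175e+01 -5.00549412e+01 -1.31582674e-04
  1.48555543e-02 -4.87123089e-05]
tool_pos [ 227.30458903 -554.72183568  247.27619108]
tcp_rot [-1.79896195e+02 -7.98213691e-03  2.22759659e+01]
ft_force [-0.14437621 -0.182923   -0.13065727]
wrist_torque [ 0.03284403 -0.01680369  0.02330283]
finger_gap 85.44165189971011
scene {'fov_y': 42.2218579874055, 'cx': 247.86694898925242, 'cy': 189.78765802364387, 'origin': array([-217.33280391, -788.19113831, 1197.47660656]), 'orientation': array([-136.48212279,    0.71806553,  -46.65908788])} 497.2971768560598
top {'fov_y': 50.493399032273, 'cx': 256.4269043847678, 'cy': 192.83128586879582, 'origin': array([ 336.33348316,  -38.22876057, 1220.59864649]), 'orientation': array([-169.70922853,    0.88753598,  -90.97189762])} 407.1590408267659
wrist {'fov_y': 70.40380764182983, 'cx': 258.76186938435586, 'cy': 189.9329381588475, 'origin': array([ 303.82473105, -524.51228846,  373.57445488]), 'orientation': array([ 1.61129966e+02,  1.49611563e-01, -6.76774256e+01])} 272.15815096867766
```

View pics/scene0.png

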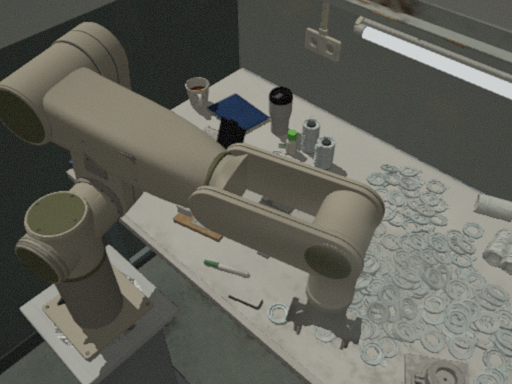

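View pics/top0.png

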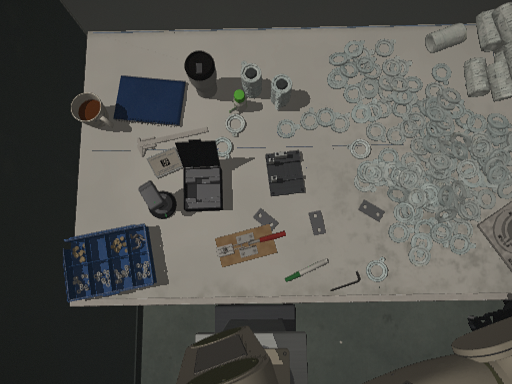

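View pics/wrist0.png

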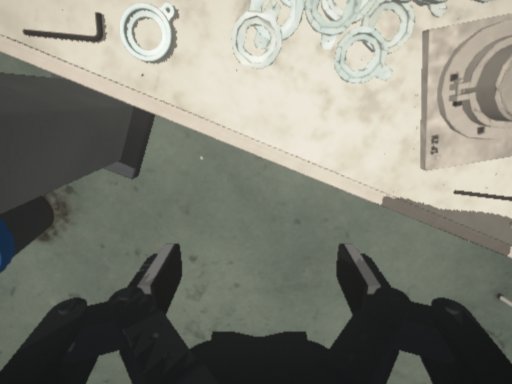

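```bash
python3 - <<'E'
from h import *
p=cv2.imread('pics/top0.png')
c=p[120:280,130:390]; cv2.imwrite('pics/t0c.png',cv2.resize(c,None,fx=3,fy=3,interpolation=cv2.INTER_CUBIC))
E
```

```text
(no output)
```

View pics/t0c.png

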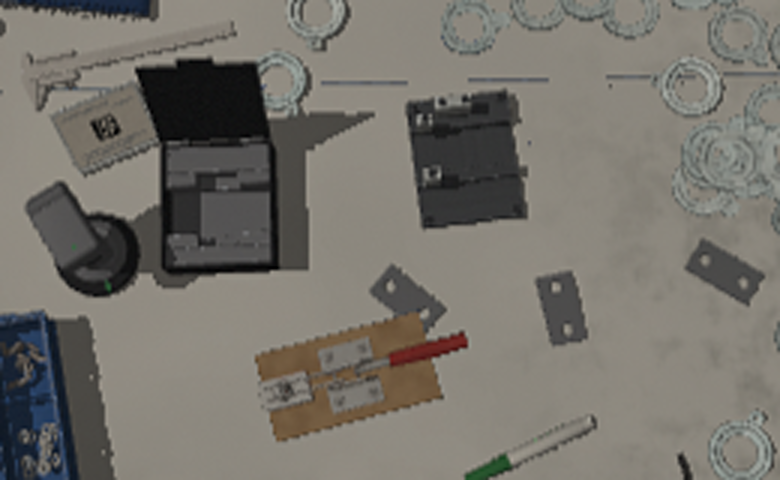

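```bash
cat >> h.py <<'E'
def bp(name,u,v,d,c=None):
    """pixel+depth -> world"""
    if c is None: c=camera_info(name)
    f=192/np.tan(np.radians(c['fov_y']/2))
    u=np.asarray(u,float);v=np.asarray(v,float)
    P=np.stack([(u-c['cx'])/f*d,(v-c['cy'])/f*d,d*np.ones_like(u)],-1)
    return P@Rm(c['orientation']).T+c['origin']
def bpz(u,v,z,c):
    f=192/np.tan(np.radians(c['fov_y']/2))
    r=Rm(c['orientation'])@np.array([(u-c['cx'])/f,(v-c['cy'])/f,1.]); o=np.array(c['origin'])
    return o+r*(z-o[2])/r[2]
def proj(P,c):
    f=192/np.tan(np.radians(c['fov_y']/2))
    q=(np.asarray(P,float)-c['origin'])@Rm(c['orientation'])
    return np.stack([q[...,0]/q[...,2]*f+c['cx'],q[...,1]/q[...,2]*f+c['cy']],-1)
E
python3 - <<'E'
from h import *
d=np.load('pics/top0.npy');c=camera_info('top')
vv,uu=np.mgrid[0:384,0:512]
W=bp('top',uu,vv,d,c); np.save('pics/topW.npy',W)
for n,(u,v) in dict(pl1=(265,217),pl2=(317,222),pl3=(371,210),stop=(287,172),case=(203,188),scan=(152,193),pad=(162,205),card=(165,162),padr=(173,205),b1=(240,245),bench=(340,250),lid=(197,152),holes=(270,170)).items():
    print(n,W[v,u].round(1), bpz(u,v,0,c).round(1))
z=W[...,2]; z=np.where(d>0,z,0)
z=np.clip(z*2,0,255).astype(np.uint8)
cv2.imwrite('pics/tz.png',cv2.resize(cv2.applyColorMap(z,cv2.COLORMAP_JET)[120:280,130:390],None,fx=3,fy=3,interpolation=0))
E
```

```text
pl1 [483.3 -47.6   3.9] [483.7 -47.7   0. ]
pl2 [ 465.2 -202.6    5.3] [ 465.7 -203.3    0. ]
pl3 [ 498.2 -365.6    5.7] [ 498.9 -367.1    0. ]
stop [ 619.8 -117.6    7. ] [ 621.4 -118.1    0. ]
case [576.  139.7   2.9] [576.5 140.1   0. ]
scan [538.9 259.4 135. ] [564.1 296.4   0. ]
pad [509.5 237.9 108.3] [526.3 264.8   0. ]
card [653.9 252.2  26.9] [661.  258.7   0. ]
padr [523.6 228.2  13.6] [525.7 231.2   0. ]
b1 [400.2  27.4  20.1] [401.3  28.5   0. ]
bench [ 3.813e+02 -2.678e+02 -3.000e-01] [ 381.3 -267.7    0. ]
lid [655.9 140.  121. ] [691.  159.6   0. ]
holes [628.  -66.    3.5] [628.8 -66.1   0. ]
```

View pics/tz.png

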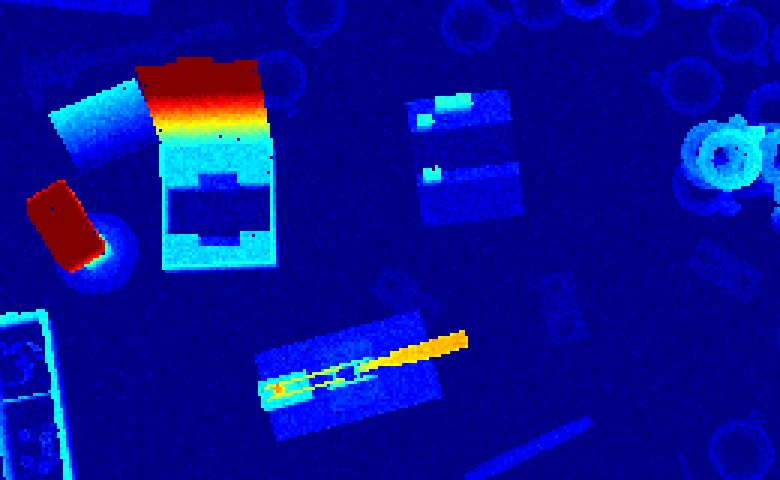

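```bash
cat >> h.py <<'E'
import json,os,sys
def down(yaw): return (R.from_euler('z',yaw,degrees=True)*R.from_euler('x',180,degrees=True))
def load():
    if os.path.exists('cmd.json'):
        j=json.load(open('cmd.json')); return np.array(j['p']),R.from_quat(j['q'])
    return np.array([227.467,-555.215,248.292]),down(22.276)
def save(p,r): json.dump(dict(p=list(map(float,p)),q=list(map(float,r.as_quat()))),open('cmd.json','w'))
def plan(*wps):
    """wps: (x,y,z,yaw or Rotation). prints rows; stores last as commanded (rounded values)"""
    p0,r0=load()
    s=sense(); e=np.array(s['tool_pos'])-p0
    er=(r0.inv()*R.from_euler('xyz',s['tcp_rot'],degrees=True)).magnitude()*57.3
    print('t',round(s['time'],2),'dev from cmd',e.round(1),round(er,2),'gap',round(s['finger_gap'],1),'F',np.round(s['ft_force'],1))
    for w in wps:
        p=np.array(w[:3],float); r=down(w[3]) if not isinstance(w[3],R) else w[3]
        sh=np.round(r0.inv().apply(p-p0)/1000,4); tv=np.round((r0.inv()*r).as_rotvec(degrees=True),1)
        print([tv.tolist(),sh.tolist()],'dist',round(float(np.linalg.norm(sh)*1000)), 'rows>=%.1f'%max(np.linalg.norm(sh)*1000/62.5,np.linalg.norm(tv)/10.7))
    save(p0+r0.apply(sh*1000), r0*R.from_rotvec(tv,degrees=True))
def shot(name,tag):
    c=camera_info(name); p,d=snapshot(name)
    cv2.imwrite(f'pics/{tag}.png',p); np.save(f'pics/{tag}.npy',d); json.dump({k:(v.tolist() if hasattr(v,'tolist') else v) for k,v in c.items()},open(f'pics/{tag}.json','w'))
    return p,d,c
def getc(tag): 
    c=json.load(open(f'pics/{tag}.json')); c['origin']=np.array(c['origin']); return c
E
python3 - <<'E'
from h import *
import bench; print([x for x in dir(bench) if x[0]!='_'])
c=camera_info('wrist'); s=sense()
Rt=Rm(s['tcp_rot']); print('cam in tool',Rt.T@(c['origin']-s['tool_pos']), (Rt.T@Rm(c['orientation'])).round(3))
plan((400,-230,350,0))
E
```

```text
['PlanningError', 'camera_info', 'hand_in', 'nose_length', 'sense', 'snapshot']
cam in tool [  82.28180566    0.7947959  -126.24080507] [[ 0.001 -0.946 -0.324]
 [ 1.     0.001 -0.001]
 [ 0.001 -0.324  0.946]]
t 0.15 dev from cmd [-0.1  0.4 -0.8] 0.08 gap 85.6 F [ 0.2 -0.4  0. ]
[[0.0, -0.0, 22.3], [0.2829, -0.2355, -0.1017]] dist 382 rows>=6.1
```

```bash
python3 -c "
import bench; print(bench.nose_length if not callable(bench.nose_length) else bench.nose_length())"
```

```text
17.0
```

jog_arm --plan '[[[0,0,22.3],[0.2829,-0.2355,-0.1017],1],[[0,0,22.3],[0.2829,-0.2355,-0.1017],1],[[0,0,22.3],[0.2829,-0.2355,-0.1017],1],[[0,0,22.3],[0.2829,-0.2355,-0.1017],1],[[0,0,22.3],[0.2829,-0.2355,-0.1017],1],[[0,0,22.3],[0.2829,-0.2355,-0.1017],1],[[0,0,22.3],[0.2829,-0.2355,-0.1017],1],[[0,0,22.3],[0.2829,-0.2355,-0.1017],1],[[0,0,22.3],[0.2829,-0.2355,-0.1017],1]]'

```text
time: 1.27
tool_pos: [399.2, -231.0, 349.1]
tcp_rot: [-180.0, 0.1, -0.1]
ft_force: [-0.5, -0.6, -0.3]
finger_gap: 85.3
```

```bash
python3 - <<'E'
from h import *
shot('wrist','w1'); p,d,c=shot('top','t1')
cv2.imwrite('pics/w1x.png',cv2.resize(cv2.imread('pics/w1.png'),(800,600)))
E
```

```text
(no output)
```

View pics/w1x.png

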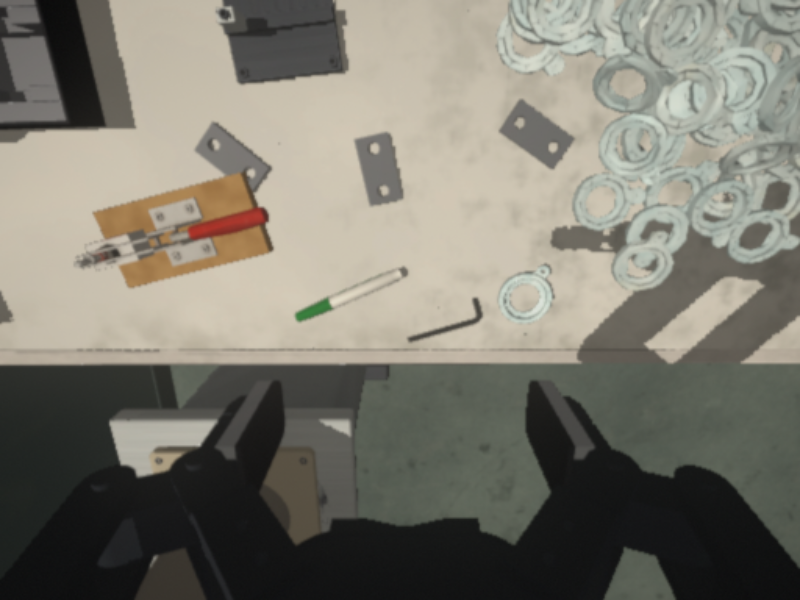

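View pics/t1.png

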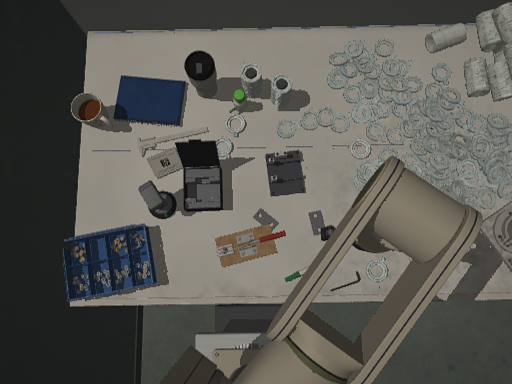

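```bash
cat >> h.py <<'E'
def rect_at(tag,u,v,tol=30,win=60,ztop=5.0,show=False):
    p=cv2.imread(f'pics/{tag}.png'); c=getc(tag)
    m=np.zeros((386,514),np.uint8); q=p.copy()
    cv2.floodFill(q,m,(u,v),(0,0,255),(tol,)*3,(tol,)*3,4|cv2.FLOODFILL_FIXED_RANGE|(255<<8))
    m=m[1:-1,1:-1]; 
    cs,_=cv2.findContours(m,cv2.RETR_EXTERNAL,cv2.CHAIN_APPROX_NONE); k=max(cs,key=cv2.contourArea)
    W=np.array([bpz(x,y,ztop,c)[:2] for x,y in k[:,0]],np.float32)
    r=cv2.minAreaRect(W); box=cv2.boxPoints(r)
    (cx,cy),(a,b),th=r
    e=box[1]-box[0]; e2=box[2]-box[1]
    L=e if np.linalg.norm(e)>np.linalg.norm(e2) else e2
    return np.round([cx,cy],1),sorted([round(a,1),round(b,1)]),round(float(np.degrees(np.arctan2(L[1],L[0]))%180),1),box.round(1).tolist()
E
python3 - <<'E'
from h import *
d=np.load('pics/w1.npy'); c=getc('w1')
for u,v in ((149,95),(242,110),(343,83)):
    for tol in (25,40): print(rect_at('w1',u,v,tol)[:3], bp('wrist',u,v,d[v,u],c).round(1))
    # tol
W=np.load('pics/topW.npy'); p=cv2.imread('pics/w1.png')
cv2.imwrite('pics/w1c.png',cv2.resize(p[0:200,40:400],None,fx=2.2,fy=2.2,interpolation=cv2.INTER_CUBIC))
E
```

```text
(array([474.9, -51.7]), [37.7, 71.5], 50.3) [484.3 -53.1   6. ]
(array([473.7, -51.5]), [41.0, 74.2], 49.6) [484.3 -53.1   6. ]
(array([ 463.3, -206. ]), [38.5, 69.1], 12.1) [ 460.7 -204.1    6. ]
(array([ 463.5, -205.7]), [39.0, 69.7], 12.1) [ 460.7 -204.1    6. ]
(array([ 497.5, -368.4]), [36.2, 71.8], 57.7) [ 502.2 -367.2    5.7]
(array([ 497.8, -368.3]), [37.3, 72.2], 57.5) [ 502.2 -367.2    5.7]
```

View pics/w1c.png

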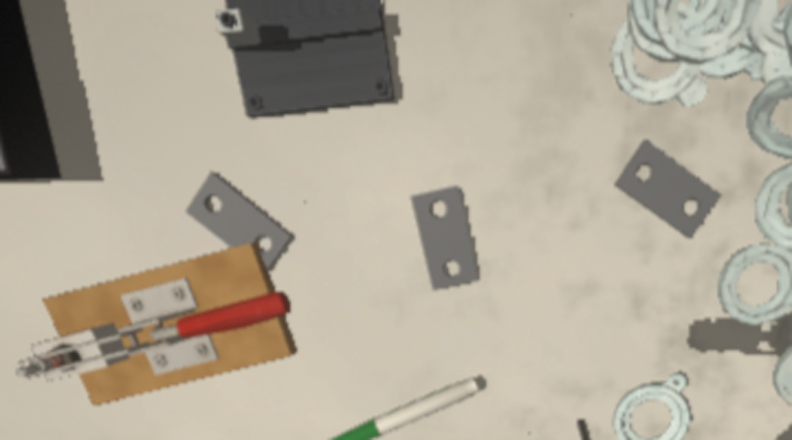

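```bash
python3 - <<'E'
from h import *
plan((497.5,-368.4,140,57.6))
E
```

```text
t 1.38 dev from cmd [-0.8 -1.1 -0.8] 0.15 gap 85.8 F [-0.2  0.3  0.2]
[[0.0, 0.0, -57.6], [0.0976, 0.1383, 0.21]] dist 270 rows>=5.4
```

jog_arm --plan '[[[0,0,-57.6],[0.0976,0.1383,0.21],0.08],[[0,0,-57.6],[0.0976,0.1383,0.21],0.08],[[0,0,-57.6],[0.0976,0.1383,0.21],0.08],[[0,0,-57.6],[0.0976,0.1383,0.21],0.08],[[0,0,-57.6],[0.0976,0.1383,0.21],0.08],[[0,0,-57.6],[0.0976,0.1383,0.21],0.08],[[0,0,-57.6],[0.0976,0.1383,0.21],0.08],[[0,0,-57.6],[0.0976,0.1383,0.21],0.08]]'

```text
time: 2.38
tool_pos: [497.2, -369.0, 140.2]
tcp_rot: [180.0, 0.0, 57.4]
ft_force: [0.3, 0.4, -0.2]
finger_gap: 46.1
```

```bash
python3 - <<'E'
from h import *
s=sense(); print(s['tool_pos'],s['tcp_rot'],s['finger_gap'])
p,d,c=shot('wrist','w2')
cv2.imwrite('pics/w2x.png',cv2.resize(p,(800,600)))
E
```

```text
[ 497.1514755  -369.00059757  140.16627985] [1.79984624e+02 4.32681049e-03 5.74243237e+01] 46.117297430126456
```

View pics/w2x.png

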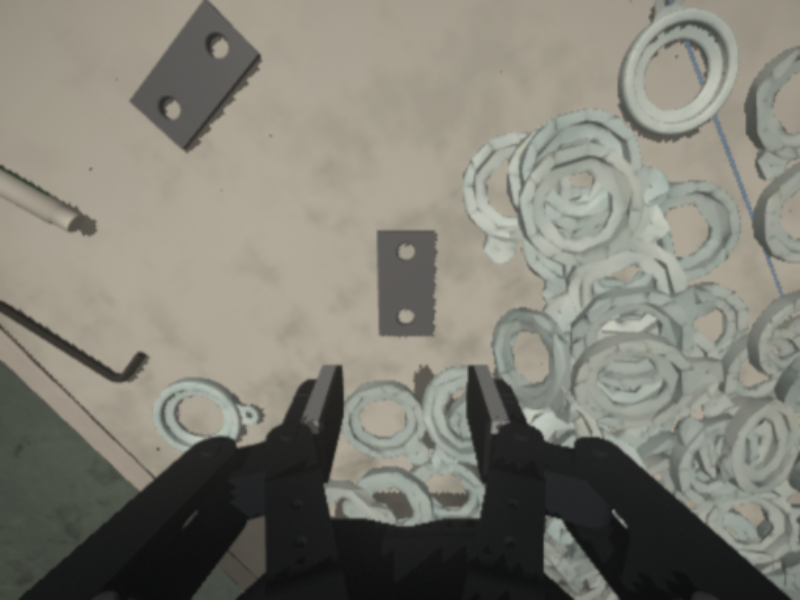

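```bash
python3 - <<'E'
from h import *
d=np.load('pics/w2.npy'); c=getc('w2')
print(rect_at('w2',260,181,30), bp('wrist',260,181,d[181,260],c).round(1))
print(rect_at('w2',125,48,30), bp('wrist',125,48,d[48,125],c).round(1))
# fingertip: depth in tool frame
s=sense();Rt=Rm(s['tcp_rot'])
vv,uu=np.mgrid[200:384,150:370]
P=(bp('wrist',uu,vv,d[200:384,150:370],c)-s['tool_pos'])@Rt
m=(d[200:384,150:370]>0)&(abs(P[...,0])<14)&(P[...,2]>-45)&(P[...,2]<30)
Q=P[m]; print(len(Q)); 
for sgn in (1,-1):
    q=Q[sgn*Q[:,1]>0]; print(sgn,np.percentile(q[:,2],[50,90,98,100]).round(1), np.percentile(sgn*q[:,1],[0,5,50,95,100]).round(1), np.percentile(q[:,0],[0,50,100]).round(1))
E
```

```text
(array([ 498.5, -369. ]), [37.1, 71.4], 57.5, [[463.70001220703125, -389.1000061035156], [495.0, -409.1000061035156], [533.4000244140625, -348.79998779296875], [502.1000061035156, -328.8999938964844]]) [ 499.4 -367.6    5.5]
(array([ 464.1, -206.2]), [41.0, 70.4], 11.8, [[425.5, -193.39999389648438], [433.79998779296875, -233.5], [502.79998779296875, -219.10000610351562], [494.3999938964844, -179.0]]) [ 465.7 -204.3    5.7]
7027
1 [-31.2  -0.8   8.9  15.5] [20.8 22.8 30.  43.  45.6] [-13.8   6.1  13.3]
-1 [-30.3  -0.3   8.9  13.9] [21.2 23.2 29.7 42.8 45.6] [-13.7   6.   13.1]
```

```bash
python3 - <<'E'
from h import *
plan((498.5,-369,30,57.5),(498.5,-369,16.5,57.5))
E
```

```text
t 2.42 dev from cmd [-0.2 -0.5  0.4] 0.12 gap 46.1 F [0.6 0.  1.1]
[[-0.0, 0.0, 0.1], [0.0, 0.0011, 0.11]] dist 110 rows>=1.8
[[-0.0, 0.0, 0.1], [0.0, 0.0011, 0.1235]] dist 124 rows>=2.0
```

jog_arm --plan '[[[0,0,0.1],[0,0.0011,0.055],0.08],[[0,0,0.1],[0,0.0011,0.11],0.08],[[0,0,0.1],[0,0.0011,0.1185],0.08],[[0,0,0.1],[0,0.0011,0.1235],0.08],[[0,0,0.1],[0,0.0011,0.1235],0.08],[[0,0,0.1],[0,0.0011,0.1235],-1],[[0,0,0.1],[0,0.0011,0.1235],-1],[[0,0,0.1],[0,0.0011,0.1235],-1],[[0,0,0.1],[0,0.0011,0.1235],-1]]' --force 40

```text
time: 3.55
tool_pos: [500.0, -370.4, 19.5]
tcp_rot: [179.8, 0.0, 57.5]
ft_force: [-0.3, 0.3, 5.7]
finger_gap: 33.3
```

```bash
python3 - <<'E'
from h import *
s=sense(); print(s['tool_pos'],s['finger_gap'],s['ft_force'])
p,d,c=shot('wrist','w3')
cv2.imwrite('pics/w3x.png',cv2.resize(p[180:384,120:400],None,fx=2.8,fy=2.8,interpolation=cv2.INTER_CUBIC))
E
```

```text
[ 500.03542004 -370.35100964   19.53933204] 33.31495246911433 [-0.33861569  0.328877    5.74197723]
```

View pics/w3x.png

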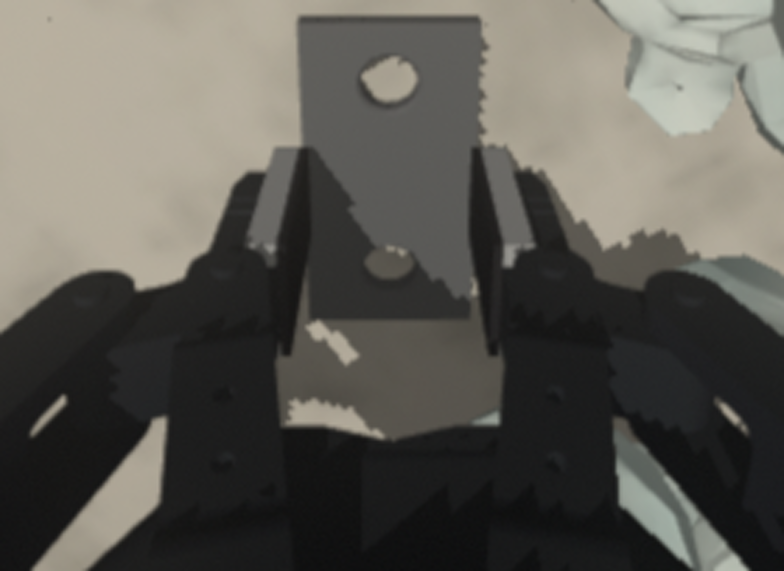

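```bash
python3 - <<'E'
from h import *
p=cv2.imread('pics/w3.png');d=np.load('pics/w3.npy');c=getc('w3');s=sense();Rt=Rm(s['tcp_rot'])
def T(u,v): 
    u=int(120+u/2.8);v=int(180+v/2.8); return ((bp('wrist',u,v,d[v,u],c)-s['tool_pos'])@Rt).round(1), bp('wrist',u,v,d[v,u],c).round(1)
for u,v in [(320,40),(460,40),(320,130),(460,130),(390,180),(330,300),(450,310),(335,230),(440,230),(290,160),(495,160),(290,340),(493,340),(200,60),(560,80)]: print(u,v,*T(u,v))
E
```

```text
320 40 [ 31.9 -13.5  13.6] [ 505.8 -336.2    5.8]
460 40 [31.7 13.8 14.4] [ 528.8 -351.1    5.2]
320 130 [ 12.2 -14.2  14.4] [ 494.7 -352.5    5.1]
460 130 [12.1 14.4 14.8] [ 518.8 -368.     4.8]
390 180 [ 0.9  0.1 13.9] [ 500.7 -369.7    5.7]
330 300 [-28.8 -13.4  13.2] [ 473.3 -387.5    6.3]
450 310 [-31.6  13.2  14. ] [ 494.2 -404.2    5.6]
335 230 [-11.5 -11.8  14. ] [ 484.  -373.7    5.5]
440 230 [-11.3  10.9  13.8] [ 503.2 -385.8    5.8]
290 160 [  9.9 -19.5   5.6] [ 489.  -351.5   13.8]
495 160 [ 9.6 20.3  6.3] [ 522.4 -373.2   13.3]
290 340 [ -8.8 -16.8 -21.9] [ 481.1 -368.7   41.4]
493 340 [ -8.8  17.6 -21.8] [ 510.  -387.2   41.5]
200 60 [ 25.9 -38.7  18.6] [ 481.4 -327.8    0.8]
560 80 [21.7 35.2 18.5] [ 541.4 -371.1    1.2]
```

jog_arm --plan '[[[0,0,0],[0,0,-0.012],0.1],[[0,0,0],[0,0,-0.012],0.1],[[0,0,0],[0,0,-0.012],0.1],[[0,0,0],[0,0,0.0015],0.1],[[0,0,0],[0,0,0.0025],0.1],[[0,0,0],[0,0,0.0025],0.1],[[0,0,0],[0,0,0.0025],-1],[[0,0,0],[0,0,0.0025],-1],[[0,0,0],[0,0,0.0025],-1],[[0,0,0],[0,0,0.0025],-1]]' --force 40

```text
time: 4.85
tool_pos: [500.1, -370.4, 16.3]
tcp_rot: [179.8, 0.0, 57.5]
ft_force: [-1.2, 1.3, 20.6]
finger_gap: 34.4
```

jog_arm --plan '[[[0,0,0],[0,0,-0.01],-1],[[0,0,0],[0,0,-0.025],-1],[[0,0,0],[0,0,-0.0375],-1],[[0,0,0],[0,0,-0.0375],-1]]'

```text
time: 5.35
tool_pos: [499.3, -369.7, 53.1]
tcp_rot: [179.9, 0.0, 57.5]
ft_force: [-0.1, 0.0, -1.0]
finger_gap: 34.5
```

```bash
python3 - <<'E'
from h import *
s=sense(); print(s['tool_pos'],s['tcp_rot'],s['finger_gap'],s['ft_force'])
p,d,c=shot('wrist','w4')
cv2.imwrite('pics/w4x.png',cv2.resize(p[180:384,120:400],None,fx=2.8,fy=2.8,interpolation=cv2.INTER_CUBIC))
Rt=Rm(s['tcp_rot'])
def T(u,v): 
    u=int(120+u/2.8);v=int(180+v/2.8); return ((bp('wrist',u,v,d[v,u],c)-s['tool_pos'])@Rt).round(1), bp('wrist',u,v,d[v,u],c).round(1)
for u,v in [(320,40),(460,40),(320,130),(460,130),(390,180),(330,300),(450,310),(335,230),(440,230)]: print(u,v,*T(u,v))
E
```

```text
[ 499.27340636 -369.71728566   53.10684069] [1.79850772e+02 2.22806178e-02 5.74738006e+01] 34.51089458962897 [-0.07079686  0.04195239 -1.00158555]
320 40 [ 33.  -13.2  10.5] [ 505.9 -334.8   42.6]
460 40 [33.2 13.4 10. ] [ 528.5 -348.9   43.1]
320 130 [ 13.6 -13.9  11.5] [ 494.9 -350.8   41.5]
460 130 [13.9 14.1 11. ] [ 518.7 -365.6   42.1]
390 180 [ 2.8  0.2 10.5] [ 500.9 -367.4   42.6]
330 300 [-26.2 -13.1   9.9] [ 474.2 -384.8   43.2]
450 310 [-29.   13.   10.8] [ 494.6 -401.2   42.4]
335 230 [-10.  -11.6  11.8] [ 484.1 -371.9   41.3]
440 230 [-9.8 10.8 11.6] [ 503.1 -383.8   41.5]
```

View pics/w4x.png

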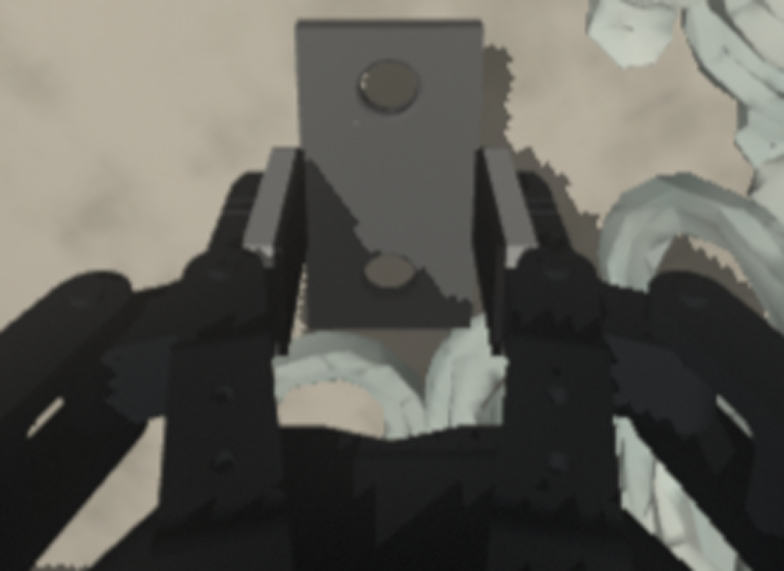

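```bash
python3 - <<'E'
from h import *
p,r=load(); p[2]=51.5; save(p,r)
plan((500,-330,150,50),(560,-140,220,0))
E
```

```text
t 5.4 dev from cmd [ 0.4 -0.3  0.7] 0.08 gap 34.4 F [-0.6  1.2 -1.4]
[[-0.0, 0.0, 7.5], [0.0337, -0.0197, -0.0985]] dist 106 rows>=1.7
[[0.0, -0.0, 57.5], [0.2262, -0.0712, -0.1685]] dist 291 rows>=5.4
```

jog_arm --plan '[[[0,0,3],[0.015,-0.01,-0.05],-1],[[0,0,7.5],[0.0337,-0.0197,-0.0985],-1],[[0,0,17],[0.075,-0.03,-0.12],-1],[[0,0,27],[0.115,-0.04,-0.138],-1],[[0,0,37],[0.155,-0.052,-0.152],-1],[[0,0,47],[0.193,-0.062,-0.162],-1],[[0,0,54],[0.217,-0.069,-0.1675],-1],[[0,0,57.5],[0.2262,-0.0712,-0.1685],-1],[[0,0,57.5],[0.2262,-0.0712,-0.1685],-1],[[0,0,57.5],[0.2262,-0.0712,-0.1685],-1]]'

```text
time: 6.65
tool_pos: [559.6, -140.3, 219.4]
tcp_rot: [-180.0, 0.1, 0.0]
ft_force: [-0.2, 0.4, -0.9]
finger_gap: 34.0
```

```bash
python3 - <<'E'
from h import *
s=sense(); print(s['tool_pos'],s['tcp_rot'],s['finger_gap'],s['ft_force'])
p,d,c=shot('wrist','w5')
cv2.imwrite('pics/w5x.png',cv2.resize(p[0:240,100:420],None,fx=2.5,fy=2.5,interpolation=cv2.INTER_CUBIC))
W=bp('wrist',*np.meshgrid(np.arange(512),np.arange(384)),d,c); np.save('pics/w5W.npy',W)
z=np.clip(W[...,2]*5,0,255).astype(np.uint8)
cv2.imwrite('pics/w5z.png',cv2.resize(cv2.applyColorMap(z,cv2.COLORMAP_JET)[0:240,100:420],None,fx=2.5,fy=2.5,interpolation=0))
E
```

```text
[ 559.63588269 -140.30456706  219.37666368] [-1.79994945e+02  5.59066670e-02  4.85970405e-02] 33.97873486250559 [-0.16498565  0.41088088 -0.88966275]
```

View pics/w5x.png

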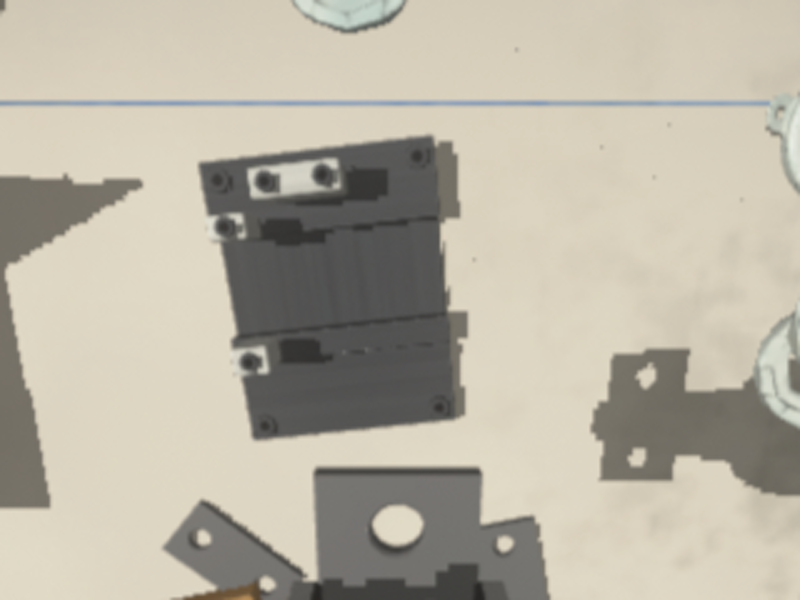

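View pics/w5z.png

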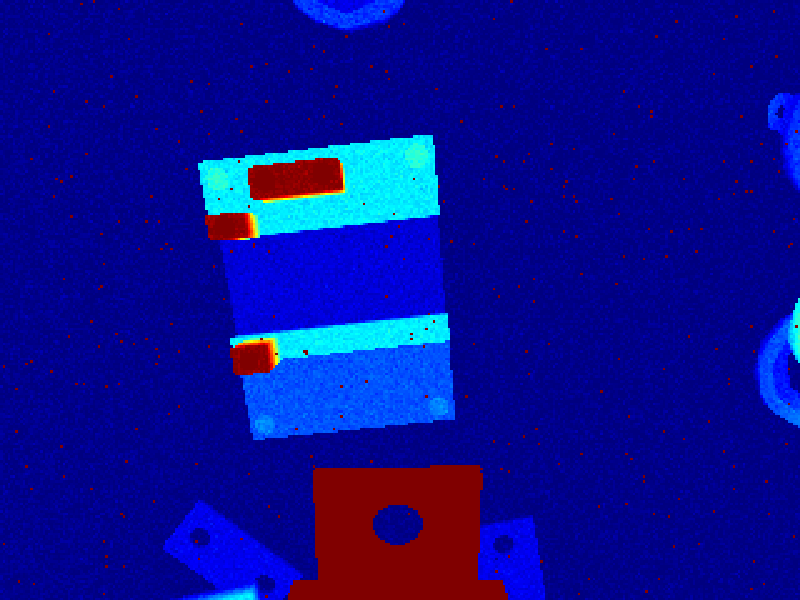

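```bash
cat >> h.py <<'E'
def blocks(W,lo,hi,roi,zt,c,minarea=15):
    z=W[...,2]; m=((z>lo)&(z<hi)).astype(np.uint8)*255
    k=np.zeros_like(m); u0,u1,v0,v1=roi; k[v0:v1,u0:u1]=255; m&=k
    m=cv2.morphologyEx(m,cv2.MORPH_OPEN,np.ones((2,2)))
    cs,_=cv2.findContours(m,cv2.RETR_EXTERNAL,cv2.CHAIN_APPROX_NONE); out=[]
    for q in cs:
        if cv2.contourArea(q)<minarea: continue
        # subpixel-ish: dilate contour by half px using upscaled mask
        P=np.array([bpz(x+dx,y+dy,zt,c)[:2] for x,y in q[:,0] for dx in(-.5,.5) for dy in (-.5,.5)],np.float32)
        out.append((cv2.minAreaRect(P)))
    return out
E
python3 - <<'E'
from h import *
c=getc('w5');W=np.load('pics/w5W.npy')
roi=(170,290,40,180)
for lo,hi,zt in ((27,37,32),(15,21,18),(7,12.5,10),(6,40,18)):
    zz=W[40:180,170:290,2]; q=zz[(zz>lo)&(zz<hi)]; print(zt,'median z',np.median(q).round(2))
    for r in blocks(W,lo,hi,roi,zt,c): print(zt,np.round(r[0],1),np.round(r[1],1),round(r[2],1),cv2.boxPoints(r).round(1).tolist())
E
```

```text
32 median z 31.74
18 median z 18.46
18 [ 598.8 -125.6] [14.  83.2] 6.3 [[587.2999877929688, -85.0], [596.5, -167.6999969482422], [610.2999877929688, -166.1999969482422], [601.2000122070312, -83.4000015258789]]
18 [ 663.9 -107.3] [ 34.3 105.3] 6.2 [[641.2000122070312, -56.79999923706055], [652.5999755859375, -161.5], [686.7000122070312, -157.8000030517578], [675.2000122070312, -53.099998474121094]]
10 median z 10.54
10 [ 570.5 -117.6] [ 40.8 105.5] 6.3 [[544.5, -67.4000015258789], [556.0, -172.1999969482422], [596.5999755859375, -167.8000030517578], [585.0999755859375, -62.900001525878906]]
18 median z 17.39
18 [ 579.  -116.7] [ 53.5 105.2] 6.2 [[546.7000122070312, -67.30000305175781], [558.0999755859375, -171.89999389648438], [611.2999877929688, -166.10000610351562], [599.9000244140625, -61.5]]
18 [ 663.8 -107.3] [ 34.5 105.3] 6.2 [[640.9000244140625, -56.79999923706055], [652.2999877929688, -161.5], [686.7000122070312, -157.8000030517578], [675.2000122070312, -53.099998474121094]]
```

```bash
python3 - <<'E'
from h import *
c=getc('w5');W=np.load('pics/w5W.npy')
roi=(170,290,40,180)
for r in blocks(W,45,55,roi,50,c): print(np.round(r[0],1),np.round(r[1],1),round(r[2],1),cv2.boxPoints(r).round(1).tolist())
zz=W[40:180,170:290,2]; q=zz[(zz>45)&(zz<55)]; print('median z',np.median(q).round(2))
E
```

```text
[593.2 -78.4] [13.6 18.1] 6.3 [[585.5, -70.19999694824219], [587.5, -88.19999694824219], [601.0, -86.69999694824219], [599.0, -68.69999694824219]]
[647.6 -72.5] [10.6 18.2] 0.1 [[642.2999877929688, -63.400001525878906], [642.2999877929688, -81.5999984741211], [652.7999877929688, -81.5999984741211], [652.7999877929688, -63.29999923706055]]
[ 665.6 -100.7] [13.3 38.2] 6.2 [[657.0, -82.4000015258789], [661.0999755859375, -120.4000015258789], [674.2999877929688, -119.0], [670.2000122070312, -81.0]]
median z 50.67
```

```bash
cat >> h.py <<'E'
def fit2(A,B):
    A=np.array(A,float);B=np.array(B,float);a=A-A.mean(0);b=B-B.mean(0)
    th=np.arctan2((a[:,0]*b[:,1]-a[:,1]*b[:,0]).sum(),(a*b).sum())
    M=np.array([[np.cos(th),-np.sin(th)],[np.sin(th),np.cos(th)]]); t=B.mean(0)-M@A.mean(0)
    return np.degrees(th),M,t,(A@M.T+t-B)
E
python3 - <<'E'
from h import *
A=[(-64,8),(-9,8),(6,-22.5),(3.5,-28.4),(-89.5,-28.4),(-63,-28.4)]
B=[(593.2,-78.4),(647.6,-72.5),(665.6,-100.7),(663.9,-107.3),(570.5,-117.6),(598.8+0.108*-11,-125.6+11)]
for n in (3,5):
    th,M,t,r=fit2(A[:n],B[:n]); print(th,t.round(1),r.round(1).tolist()); print('home',(M@[-35,-18]+t).round(1))
E
```

```text
6.345957642619993 [657.4 -79.2] [[-0.3, 0.0], [-0.0, 0.2], [0.3, -0.2]]
home [ 624.6 -101. ]
6.215690927518707 [657.2 -79.4] [[-0.5, 0.0], [-0.2, 0.1], [0.0, -0.4], [-0.1, 0.0], [0.8, 0.3]]
home [ 624.4 -101.1]
```

```bash
cat >> h.py <<'E'
TH=6.25; CT=np.array([657.3,-79.3])
Ms=np.array([[np.cos(np.radians(TH)),-np.sin(np.radians(TH))],[np.sin(np.radians(TH)),np.cos(np.radians(TH))]])
def stop(x,y): return Ms@[x,y]+CT
def inhand(tag,s,rng=(8,20)):
    "points of held plate top in tool frame"
    d=np.load(f'pics/{tag}.npy');c=getc(tag);W=bp('wrist',*np.meshgrid(np.arange(512),np.arange(384)),d,c)
    T=(W-s['tool_pos'])@Rm(s['tcp_rot'])
    m=(d>0)&(T[...,2]>rng[0])&(T[...,2]<rng[1])&(abs(T[...,1])<30)&(abs(T[...,0])<60)
    f=m&(T[...,0]>14)
    Q=T[f]; print('front pts',len(Q),'xmax',np.percentile(Q[:,0],[97,99,99.8]).round(1),'y',np.percentile(Q[:,1],[1,50,99]).round(1),'z',np.median(Q[:,2]).round(2))
    # yaw: y edges slope
    e=[]
    for v in range(384):
        r=np.where(f[v])[0]
        if len(r)>20: e.append((T[v,r,0].mean(),T[v,r[0],1],T[v,r[-1],1]))
    e=np.array(e)
    if len(e)>5: print('edge slopes deg',np.degrees(np.polyfit(e[:,0],e[:,1],1)[0]).round(1),np.degrees(np.polyfit(e[:,0],e[:,2],1)[0]).round(1))
E
python3 - <<'E'
from h import *
s=sense(); inhand('w5',s)
inhand('w4',dict(tool_pos=[499.27,-369.72,53.1],tcp_rot=[179.85,.02,57.47]))
E
```

```text
front pts 2434 xmax [36.4 36.6 36.7] y [-17.    1.   18.3] z 10.9
edge slopes deg -0.6 -0.2
front pts 2406 xmax [35.9 36.1 36.3] y [-17.9   0.1  17.4] z 10.83
edge slopes deg 3.0 0.0
```

```bash
python3 - <<'E'
from h import *
a=stop(-39.3,-20.5)
plan((*a,80,6.25),(*a,40,6.25),(*a,34.5,6.25))
E
```

```text
t 6.7 dev from cmd [-0.4 -0.6 -0.5] 0.06 gap 34.5 F [ 0.4  0.1 -1.4]
[[-0.0, -0.0, -6.3], [0.0604, -0.036, 0.14]] dist 157 rows>=2.5
[[-0.0, -0.0, -6.3], [0.0604, -0.036, 0.18]] dist 193 rows>=3.1
[[-0.0, -0.0, -6.3], [0.0604, -0.036, 0.1855]] dist 198 rows>=3.2
```

jog_arm --plan '[[[0,0,-3],[0.03,-0.018,0.05],-1],[[0,0,-6.3],[0.0604,-0.036,0.1],-1],[[0,0,-6.3],[0.0604,-0.036,0.14],-1],[[0,0,-6.3],[0.0604,-0.036,0.165],-1],[[0,0,-6.3],[0.0604,-0.036,0.18],-1],[[0,0,-6.3],[0.0604,-0.036,0.183],-1],[[0,0,-6.3],[0.0604,-0.036,0.1855],-1],[[0,0,-6.3],[0.0604,-0.036,0.1855],-1],[[0,0,-6.3],[0.0604,-0.036,0.1855],-1]]'

```text
time: 7.82
tool_pos: [621.1, -104.2, 35.6]
tcp_rot: [180.0, -0.1, 6.3]
ft_force: [0.7, 0.2, -0.9]
finger_gap: 34.4
```

jog_arm --plan '[[[0,0,0],[0,0,0.0015],-1],[[0,0,0],[0,0,0.0015],-1]]'

```text
time: 8.07
tool_pos: [621.3, -104.2, 34.3]
tcp_rot: [180.0, -0.1, 6.3]
ft_force: [-1.2, 0.4, 4.8]
finger_gap: 34.6
```

```bash
python3 - <<'E'
from h import *
p,r=load(); p[2]=33.0; save(p,r)
plan((*p[:2],100,r),(464,-206,140,12))
E
```

```text
t 8.07 dev from cmd [ 0.8 -0.2  1.3] 0.11 gap 34.6 F [-1.2  0.4  4.8]
[[0.0, 0.0, 0.0], [0.0, 0.0, -0.067]] dist 67 rows>=1.1
[[-0.0, -0.0, -5.7], [-0.1667, 0.0843, -0.107]] dist 215 rows>=3.4
```

jog_arm --plan '[[[0,0,0],[0,0,0],0.08],[[0,0,0],[0,0,0],0.08],[[0,0,0],[0,0,-0.02],0.08],[[0,0,0],[0,0,-0.067],0.08],[[0,0,-2],[-0.05,0.025,-0.1],0.08],[[0,0,-4],[-0.1,0.05,-0.107],0.08],[[0,0,-5.7],[-0.15,0.075,-0.107],0.08],[[0,0,-5.7],[-0.1667,0.0843,-0.107],0.08],[[0,0,-5.7],[-0.1667,0.0843,-0.107],0.08],[[0,0,-5.7],[-0.1667,0.0843,-0.107],0.08]]'

```text
time: 9.32
tool_pos: [465.0, -205.7, 140.7]
tcp_rot: [180.0, -0.1, 12.0]
ft_force: [-0.8, 0.7, -0.0]
finger_gap: 46.0
```

```bash
python3 - <<'E'
from h import *
s=sense(); print(s['tool_pos'],s['tcp_rot'],s['finger_gap'],s['ft_force'])
p,d,c=shot('wrist','w6')
cv2.imwrite('pics/w6x.png',cv2.resize(p,(800,600)))
E
```

```text
[ 465.04882907 -205.71898317  140.7046561 ] [ 1.79976826e+02 -7.35076903e-02  1.19792913e+01] 46.00895584740557 [-0.78959073  0.70572772 -0.02890095]
```

View pics/w6x.png

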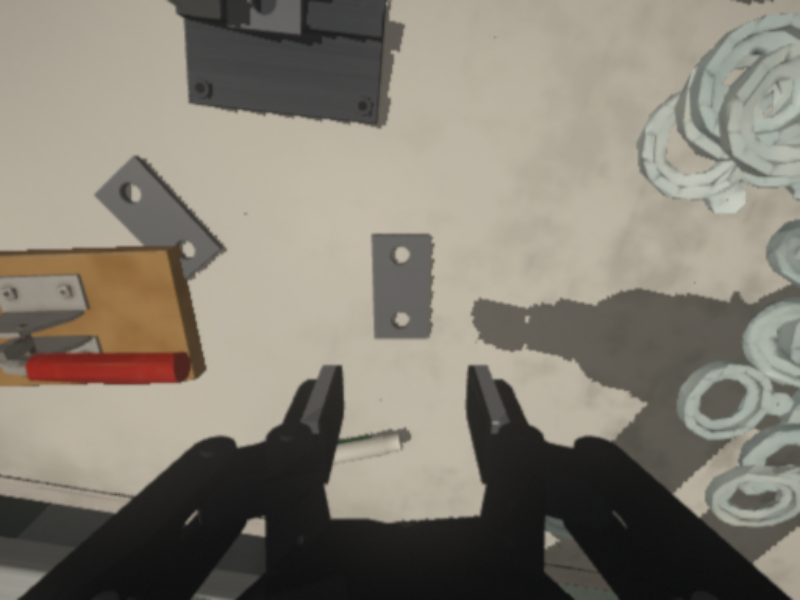

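```bash
python3 - <<'E'
from h import *
print(rect_at('w6',260,183,30)); print(rect_at('w6',260,183,20)[:3])
print(rect_at('w6',100,135,25)); 
a=rect_at('w6',260,183,30)
plan((*a[0],40,a[2]),(*a[0],13.8,a[2]))
E
```

```text
(array([ 464. , -205.7]), [38.7, 69.8], 12.0, [[425.79998779296875, -194.10000610351562], [433.8999938964844, -231.89999389648438], [502.20001220703125, -217.39999389648438], [494.1000061035156, -179.5]])
(array([ 464.6, -205.8]), [38.4, 68.7], 12.1)
(array([473.8, -51.5]), [39.0, 72.7], 50.6, [[435.6000061035156, -67.19999694824219], [465.79998779296875, -92.0], [511.8999938964844, -35.79999923706055], [481.70001220703125, -11.100000381469727]])
t 9.38 dev from cmd [1.1 0.5 0.4] 0.06 gap 46.6 F [ 0.7  0.5 -0.7]
[[-0.0, -0.0, -0.0], [0.0001, -0.0003, 0.1]] dist 100 rows>=1.6
[[-0.0, -0.0, -0.0], [0.0001, -0.0003, 0.1262]] dist 126 rows>=2.0
```

jog_arm --plan '[[[0,0,0],[0,0,0.055],0.08],[[0,0,0],[0,0,0.1],0.08],[[0,0,0],[0,0,0.118],0.08],[[0,0,0],[0,0,0.1262],0.08],[[0,0,0],[0,0,0.1262],0.08],[[0,0,0],[0,0,0.1262],-1],[[0,0,0],[0,0,0.1262],-1],[[0,0,0],[0,0,0.1262],-1],[[0,0,0],[0,0,0.1262],-1],[[0,0,0],[0,0,0.11],-1],[[0,0,0],[0,0,0.08],-1],[[0,0,0],[0,0,0.08],-1]]' --force 40

```text
time: 10.88
tool_pos: [466.7, -207.5, 64.1]
tcp_rot: [179.7, -0.3, 12.0]
ft_force: [0.6, -0.2, -1.2]
finger_gap: 34.4
```

```bash
python3 - <<'E'
from h import *
p,r=load(); p[2]=140-80; save(p,r)
s=sense(); print(s['tool_pos'],s['finger_gap'],s['ft_force'])
p,d,c=shot('wrist','w7'); inhand('w7',s)
cv2.imwrite('pics/w7x.png',cv2.resize(p[100:384,60:440],None,fx=2.,fy=2.,interpolation=cv2.INTER_CUBIC))
E
```

```text
[ 466.6904499  -207.50742371   64.09187513] 34.40583768387922 [ 0.59226226 -0.19850383 -1.20728023]
front pts 2134 xmax [33.6 33.8 34. ] y [-17.    0.5  18.3] z 10.84
edge slopes deg 0.0 -0.1
```

View pics/w7x.png

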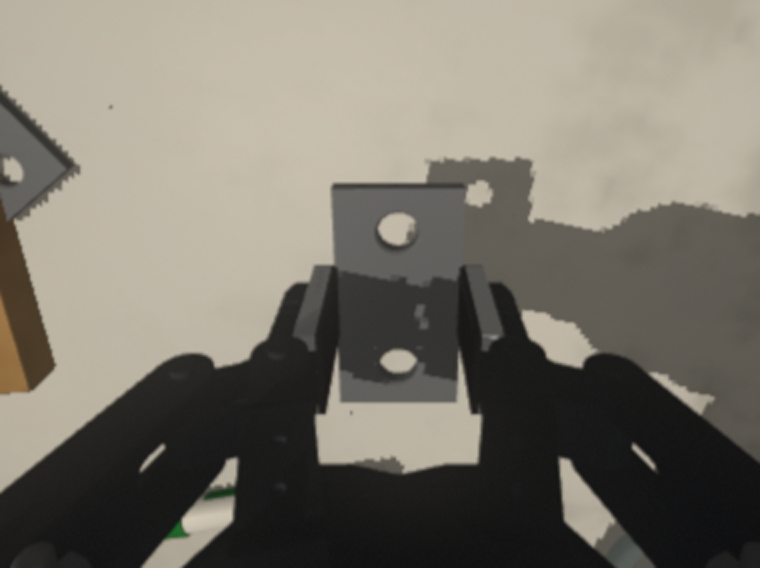

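```bash
python3 - <<'E'
from h import *
a=stop(-36.9,-20.5)
plan((*a,110,6.25),(*a,45,6.25),(*a,38.5,6.25))
E
```

```text
t 10.93 dev from cmd [ 1.6 -1.2  2.3] 0.25 gap 34.5 F [-0.2 -1.1 -0.4]
[[-0.0, -0.0, 5.7], [0.1766, -0.0668, -0.05]] dist 195 rows>=3.1
[[-0.0, -0.0, 5.7], [0.1766, -0.0668, 0.015]] dist 189 rows>=3.0
[[-0.0, -0.0, 5.7], [0.1766, -0.0668, 0.0215]] dist 190 rows>=3.0
```

jog_arm --plan '[[[0,0,0],[0.02,-0.008,-0.04],-1],[[0,0,2],[0.06,-0.025,-0.05],-1],[[0,0,4],[0.11,-0.045,-0.05],-1],[[0,0,5.7],[0.155,-0.06,-0.05],-1],[[0,0,5.7],[0.1766,-0.0668,-0.05],-1],[[0,0,5.7],[0.1766,-0.0668,-0.05],-1],[[0,0,5.7],[0.1766,-0.0668,-0.015],-1],[[0,0,5.7],[0.1766,-0.0668,0.015],-1],[[0,0,5.7],[0.1766,-0.0668,0.0195],-1],[[0,0,5.7],[0.1766,-0.0668,0.0215],-1],[[0,0,5.7],[0.1766,-0.0668,0.0215],-1],[[0,0,5.7],[0.1766,-0.0668,0.0215],-1]]'

```text
time: 12.42
tool_pos: [623.0, -104.2, 39.0]
tcp_rot: [180.0, -0.0, 6.3]
ft_force: [-0.7, -0.4, -2.0]
finger_gap: 34.3
```

```bash
python3 - <<'E'
from h import *
s=sense(); print(s['tool_pos'],s['finger_gap'],s['ft_force'])
p,d,c=shot('wrist','w8'); inhand('w8',s)
cv2.imwrite('pics/w8x.png',cv2.resize(p[100:384,60:440],None,fx=2.,fy=2.,interpolation=cv2.INTER_CUBIC))
E
```

```text
[ 622.98707548 -104.18898615   38.95154266] 34.34102929873481 [-0.73873153 -0.42422697 -2.02373222]
front pts 2818 xmax [55.9 57.4 58. ] y [-29.   -0.6  28.8] z 10.26
edge slopes deg -17.2 17.4
```

View pics/w8x.png

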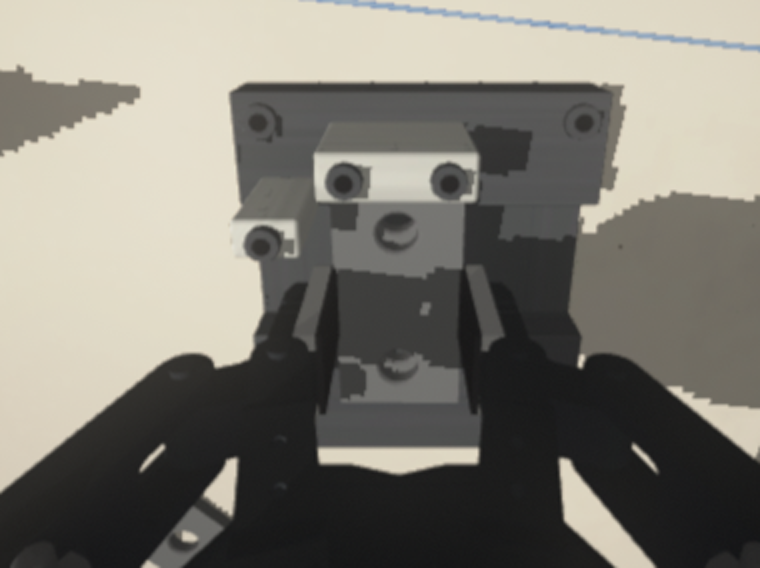

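```bash
python3 - <<'E'
from h import *
p,r=load(); p[2]-=1.5; save(p,r)
plan((*p[:2],110,r),(483,-40,150,50.5))
E
```

```text
t 12.47 dev from cmd [ 0.1 -0.4  1.9] 0.03 gap 34.7 F [-0.1 -0.8 -1.5]
[[0.0, 0.0, 0.0], [0.0, 0.0, -0.073]] dist 73 rows>=1.2
[[0.0, 0.0, -44.2], [-0.1321, -0.0786, -0.113]] dist 191 rows>=4.1
```

jog_arm --plan '[[[0,0,0],[0,0,0.0015],-1],[[0,0,0],[0,0,0.0015],-1],[[0,0,0],[0,0,0.0015],0.08],[[0,0,0],[0,0,0.0015],0.08],[[0,0,0],[0,0,0.0015],0.08]]'

```text
time: 13.1
tool_pos: [622.9, -104.0, 36.9]
tcp_rot: [180.0, 0.0, 6.3]
ft_force: [0.5, -0.3, -0.5]
finger_gap: 46.4
```

jog_arm --plan '[[[0,0,0],[0,0,-0.02],0.08],[[0,0,0],[0,0,-0.073],0.08],[[0,0,-10],[-0.03,-0.02,-0.11],0.08],[[0,0,-20],[-0.07,-0.04,-0.113],0.08],[[0,0,-30],[-0.11,-0.06,-0.113],0.08],[[0,0,-40],[-0.1321,-0.0786,-0.113],0.08],[[0,0,-44.2],[-0.1321,-0.0786,-0.113],0.08],[[0,0,-44.2],[-0.1321,-0.0786,-0.113],0.08],[[0,0,-44.2],[-0.1321,-0.0786,-0.113],0.08]]'

```text
time: 14.22
tool_pos: [483.5, -40.5, 150.9]
tcp_rot: [179.9, -0.0, 50.4]
ft_force: [-0.8, -0.4, -0.5]
finger_gap: 46.1
```

```bash
python3 - <<'E'
from h import *
s=sense(); print(s['tool_pos'],s['tcp_rot'],s['finger_gap'],s['ft_force'])
p,d,c=shot('wrist','w9')
cv2.imwrite('pics/w9x.png',cv2.resize(p,(800,600)))
E
```

```text
[483.5113837  -40.54834318 150.90101736] [ 1.79934482e+02 -3.37051805e-02  5.03676614e+01] 46.10182375025485 [-0.81308185 -0.38687354 -0.48755935]
```

View pics/w9x.png

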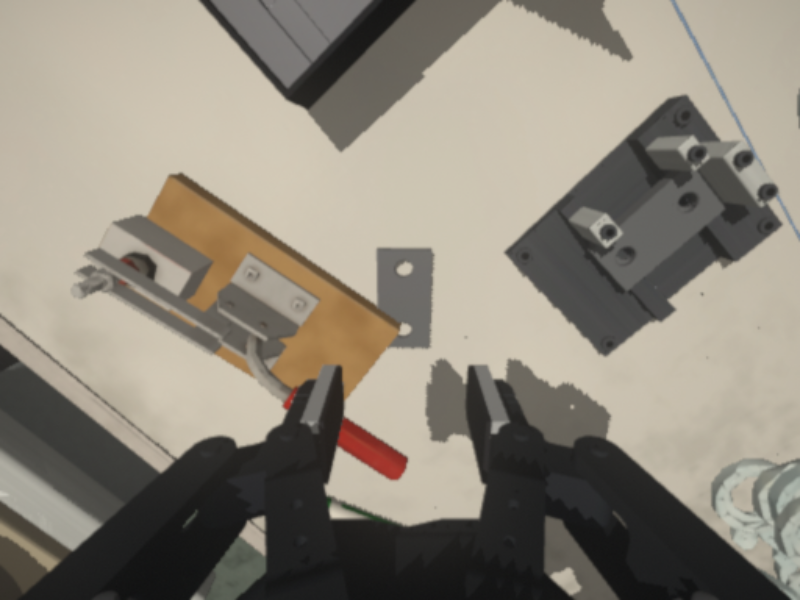

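```bash
python3 - <<'E'
from h import *
d=np.load('pics/w9.npy'); c=getc('w9')
def w(u,v): u=int(u/1.5625);v=int(v/1.5625); return bp('wrist',u,v,d[v,u],c).round(1)
for q in [(396,326),(370,295),(350,385),(290,250),(172,178),(404,300),(380,250),(430,250),(428,345),(410,345),(378,290),(400,465)]: print(q,w(*q))
c9=c
# plate corners at z=5
for q in [(377,248),(433,249),(432,347),(378,298)]: print('z5',q,bpz(q[0]/1.5625,q[1]/1.5625,5,c).round(1))
for q in [(401,326)]: print('corner',bpz(q[0]/1.5625,q[1]/1.5625,20,c).round(1))
a=np.radians(50.4); ex=np.array([np.cos(a),np.sin(a)]); ey=np.array([np.sin(a),-np.cos(a)])
E
```

```text
(396, 326) [461.7 -57.8  15. ]
(370, 295) [458.3 -33.    0. ]
(350, 385) [410.1 -70.8  18.6]
(290, 250) [440.9  23.7   9.2]
(172, 178) [421.6  99.1  17.3]
(404, 300) [474.8 -50.1   5.6]
(380, 250) [485.1 -13.8   5.9]
(430, 250) [510.1 -34.7   5.1]
(428, 345) [466.8 -85.5   5.7]
(410, 345) [457.2 -78.2   4.7]
(378, 290) [466.  -32.8   5.5]
(400, 465) [432.3 -99.1  88.8]
z5 (377, 248) [484.4 -11.8   5. ]
z5 (433, 249) [512.1 -35.6   5. ]
z5 (432, 347) [468.  -90.2   5. ]
z5 (378, 298) [462.5 -38.3   5. ]
corner [465.5 -59.2  20. ]
```

```bash
python3 - <<'E'
from h import *
p=cv2.imread('pics/w9.png'); a=cv2.resize(p[150:250,190:300],None,fx=5,fy=5,interpolation=cv2.INTER_CUBIC)
p=cv2.imread('pics/w6.png'); b=cv2.resize(p[90:250,40:150],None,fx=3.5,fy=3.5,interpolation=cv2.INTER_CUBIC)[:500]
im=np.zeros((max(a.shape[0],b.shape[0]),a.shape[1]+b.shape[1],3),np.uint8);im[:a.shape[0],:a.shape[1]]=a;im[:b.shape[0],a.shape[1]:]=b
print(im.shape);cv2.imwrite('pics/bd.png',im[:600,:800] if im.shape[1]<=800 else cv2.resize(im,(800,int(im.shape[0]*800/im.shape[1]))))
d=np.load('pics/w9.npy'); c=getc('w9')
np.set_printoptions(linewidth=220,suppress=True)
W=bp('wrist',*np.meshgrid(np.arange(512),np.arange(384)),d,c)
print(W[190:226:2,236:280:2,2].round(0).astype(int))
E
```

```text
(500, 935, 3)
[[ -1   0   1   6   6   5   5   5   4   5   6   5   5   7   5   6   5   6   6   6   1   0]
 [  3   0   0   5   6   4   6   5   6   7   5   6   5   6   5   5   4   5   6   6   0   1]
 [  8   5  -1   4   6   5   6   5   5   4   6   5   6   5   5   6   5   5   5   6   1   0]
 [ 13   9   6   6   6   5   5   6   7   7   4   6   4   6   7   5   6   5   6   6   1   0]
 [ 19  14  12   8   5   6   5   6   5   5   6   5   4   5   6   6   7   6   5   6   0  -1]
 [ 18  17  17  13  11   7   5 277   6   7   6   5   5   6   5   5   5   6   5   6   1   0]
 [ 18  18  17  18  15  11   7   6   6   5   4   4   5   5   6   6   5   5   6   5   1   1]
 [ 18  18  18  17  19  16  13  10   6   5   6   5   5   5   5   5   6   6   4   6  -1   0]
 [ 17  19  19  17  18  18  18  15  11   9   4   1   4   5   5   6   6   5   5   6   1   1]
 [ 19  18  19  17  18  18  18  18  17  13   0   1   0   0   6   4   5   5   5   5   1   1]
 [ 18  18  17  18  18  19  18  18  17  17   0   0   1   0   5   5   5   6   6   6   0   0]
 [ 17  17  17  17  19  17  18  18  18  18   1   0   0   3   6   6   5   5   5   5   0   0]
 [ 17  17  17  17  18  19  18  19  17   5   2   2   2   5   5   5   5   5   6   5   0   2]
 [ 17  18  18  17  19  18  17  18   5   7   4   6   5   6   5   6   4   6   6   5  -1   0]
 [ 17  17  19  19  17  19  18  18   5   5   5   6   6   5   6   5   4   5   6  -1   0   1]
 [ 18  18  18  17  18  18  19   6   5   5   6   5   5   5   5   5   5   6   5   2   0   1]
 [ 18  18  19  19  17  18   1   0   0   0   0   1   2   0   1  -1   1   1   1   1   0   1]
 [ 19  18  16  18  17   1   1   0   0   0   1   1   0   2   0   0  -1   0   0   0   0   0]]
```

View pics/bd.png

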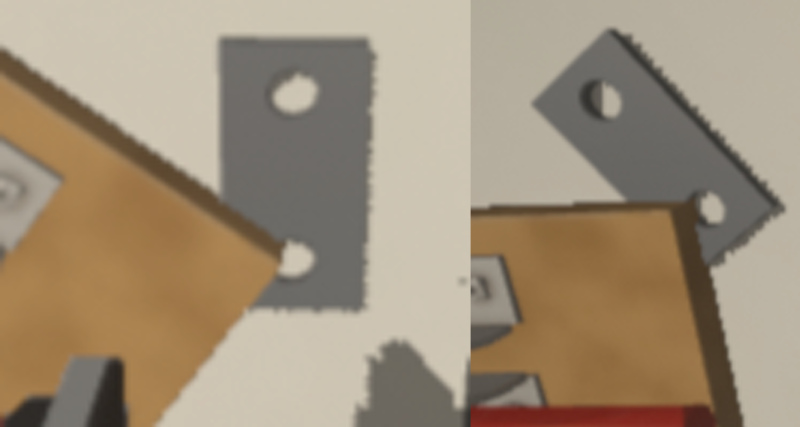

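```bash
python3 - <<'E'
from h import *
a=np.radians(50.4); ex=np.array([np.cos(a),np.sin(a)]); ey=np.array([np.sin(a),-np.cos(a)])
g=np.array([476,-51.4])+24*ex
plan((*g,50,50.4),(*g,13.8,50.4),(*g,15.5,50.4),(*(g+[30,0]),15.5,50.4))
E
```

```text
t 14.28 dev from cmd [ 0.4 -0.5  0.6] 0.11 gap 46.4 F [ 0.4  0.7 -0.6]
[[-0.0, 0.0, 0.1], [0.0108, 0.0019, 0.1]] dist 101 rows>=1.6
[[-0.0, 0.0, 0.1], [0.0108, 0.0019, 0.1362]] dist 137 rows>=2.2
[[-0.0, 0.0, 0.1], [0.0108, 0.0019, 0.1345]] dist 135 rows>=2.2
[[-0.0, 0.0, 0.1], [0.0299, 0.025, 0.1345]] dist 140 rows>=2.2
```

jog_arm --plan '[[[0,0,0],[0.0108,0.0019,0.05],-0.01],[[0,0,0],[0.0108,0.0019,0.1],-0.01],[[0,0,0],[0.0108,0.0019,0.12],-0.01],[[0,0,0],[0.0108,0.0019,0.13],-0.01],[[0,0,0],[0.0108,0.0019,0.1362],-0.01],[[0,0,0],[0.0108,0.0019,0.1362],-0.01]]'

```text
time: 15.02
tool_pos: [492.6, -33.5, 15.4]
tcp_rot: [179.9, -0.1, 50.5]
ft_force: [1.4, 0.5, -0.5]
finger_gap: 42.3
```

```bash
python3 - <<'E'
from h import *
s=sense(); print(s['tool_pos'],s['finger_gap'],s['ft_force'])
p,d,c=shot('wrist','w10')
cv2.imwrite('pics/w10x.png',cv2.resize(p[100:384,60:440],None,fx=2.,fy=2.,interpolation=cv2.INTER_CUBIC))
E
```

```text
[492.64172585 -33.51569663  15.35571617] 42.28267374443754 [ 1.35263433  0.46069135 -0.53186528]
```

View pics/w10x.png

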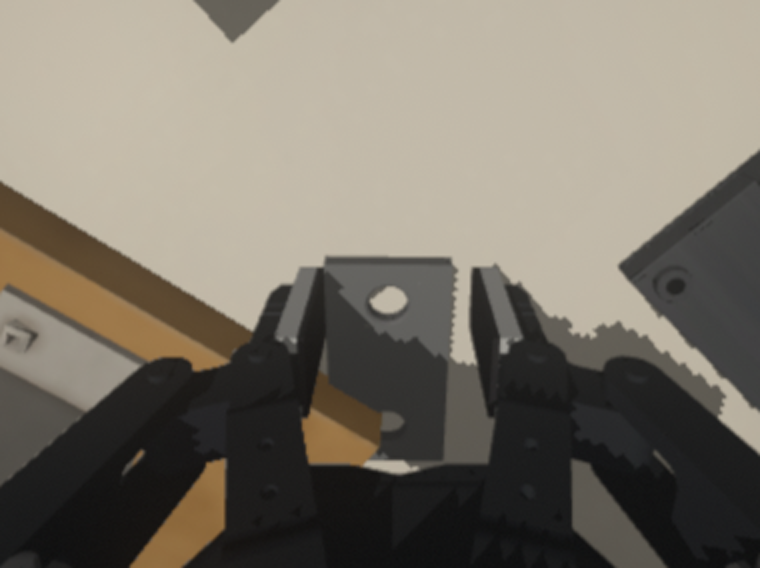

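jog_arm --plan '[[[0,0,0],[0,0,0],-1],[[0,0,0],[0,0,0],-1],[[0,0,0],[0,0,0],-1],[[0,0,0],[0,0,0],-1],[[0,0,0],[0.005,0.006,-0.0015],-1],[[0,0,0],[0.01,0.012,-0.0015],-1],[[0,0,0],[0.015,0.018,-0.0015],-1],[[0,0,0],[0.0191,0.0231,-0.0015],-1],[[0,0,0],[0.0191,0.0231,-0.0015],-1]]' --force 35

```text
time: 16.2
tool_pos: [522.2, -33.3, 16.2]
tcp_rot: [180.0, -0.0, 50.5]
ft_force: [-4.4, 0.1, 8.0]
finger_gap: 34.8
```

```bash
python3 - <<'E'
from h import *
s=sense(); print(s['tool_pos'],s['finger_gap'],s['ft_force'])
p,d,c=shot('wrist','w11')
cv2.imwrite('pics/w11x.png',cv2.resize(p[100:384,60:440],None,fx=2.,fy=2.,interpolation=cv2.INTER_CUBIC))
E
```

```text
[522.20173605 -33.31196007  16.24966984] 34.84390296253798 [-4.42737489  0.12146449  8.00807422]
```

View pics/w11x.png

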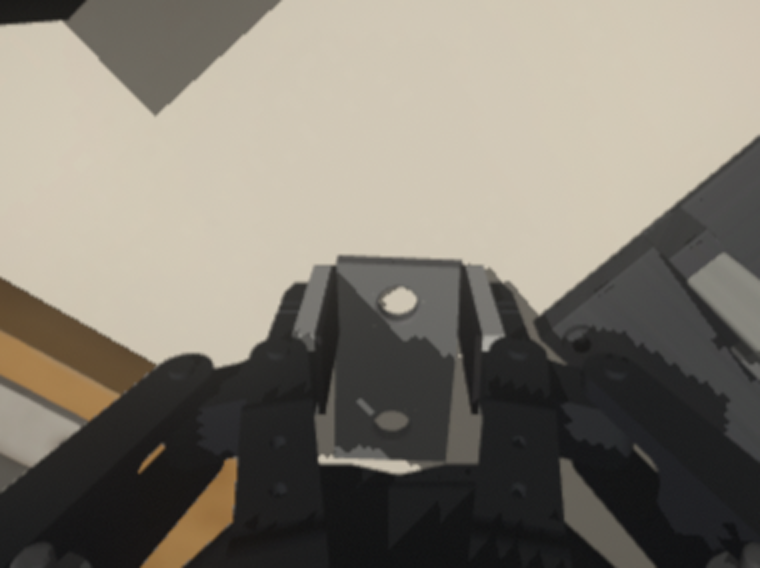

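```bash
python3 - <<'E'
from h import *
p,r=load(); print(p)
plan((*p[:2],70,r),(500,-190,60,10),(500,-190,14.5,10))
E
```

```text
[521.30930029 -32.87440494  15.5       ]
t 16.25 dev from cmd [ 0.9 -0.5  0.7] 0.11 gap 34.6 F [-4.   0.9  8.5]
[[0.0, 0.0, 0.0], [-0.0, 0.0, -0.0545]] dist 54 rows>=0.9
[[0.0, -0.0, 40.4], [-0.1346, 0.0838, -0.0445]] dist 165 rows>=3.8
[[0.0, -0.0, 40.4], [-0.1346, 0.0838, 0.001]] dist 159 rows>=3.8
```

jog_arm --plan '[[[0,0,0],[0,0,-0.02],-1],[[0,0,0],[0,0,-0.0545],-1],[[0,0,8],[-0.02,0.013,-0.0545],-1],[[0,0,16],[-0.06,0.038,-0.05],-1],[[0,0,26],[-0.1,0.063,-0.045],-1],[[0,0,36],[-0.125,0.078,-0.0445],-1],[[0,0,40.4],[-0.1346,0.0838,-0.0445],-1],[[0,0,40.4],[-0.1346,0.0838,-0.0445],-1],[[0,0,40.4],[-0.1346,0.0838,-0.02],-1],[[0,0,40.4],[-0.1346,0.0838,-0.004],-1],[[0,0,40.4],[-0.1346,0.0838,0.001],-1],[[0,0,40.4],[-0.1346,0.0838,0.001],-1]]'

```text
time: 17.75
tool_pos: [500.1, -189.5, 16.2]
tcp_rot: [-179.9, 0.1, 10.2]
ft_force: [-13.9, 6.3, 25.5]
finger_gap: 35.1
```

```bash
python3 - <<'E'
from h import *
s=sense(); print(s['tool_pos'],s['tcp_rot'],s['finger_gap'],s['ft_force'])
plan((476,-194,140,10))
E
```

```text
[ 500.1000253  -189.51455628   16.15536182] [-1.79923943e+02  1.02604679e-01  1.01917434e+01] 35.07791205100533 [-13.92873635   6.32285698  25.52041105]
t 17.75 dev from cmd [0.1 0.5 1.7] 0.25 gap 35.1 F [-13.9   6.3  25.5]
[[-0.0, -0.0, -0.0], [-0.0243, -0.0002, -0.1255]] dist 128 rows>=2.0
```

jog_arm --plan '[[[0,0,0],[0,0,0],0.08],[[0,0,0],[0,0,0],0.08],[[0,0,0],[0,0,-0.02],0.08],[[0,0,0],[-0.01,0,-0.07],0.08],[[0,0,0],[-0.0243,-0.0002,-0.1255],0.08],[[0,0,0],[-0.0243,-0.0002,-0.1255],0.08],[[0,0,0],[-0.0243,-0.0002,-0.1255],0.08],[[0,0,0],[-0.0243,-0.0002,-0.1255],0.08]]'

```text
time: 18.75
tool_pos: [475.4, -193.7, 137.9]
tcp_rot: [-179.9, 0.1, 10.1]
ft_force: [-0.5, -0.5, -0.0]
finger_gap: 46.4
```

```bash
python3 - <<'E'
from h import *
s=sense(); print(s['tool_pos'],s['tcp_rot'],s['finger_gap'],s['ft_force'])
p,d,c=shot('wrist','w12')
cv2.imwrite('pics/w12x.png',cv2.resize(p,(800,600)))
for t in (20,30): print(rect_at('w12',260,187,t))
E
```

```text
[ 475.36623866 -193.69772154  137.88759925] [-1.79884461e+02  1.43859770e-01  1.00964759e+01] 46.38605827274588 [-0.49489742 -0.50828824 -0.04745305]
(array([ 477. , -195.6]), [38.4, 70.0], 8.3, [[439.6000061035156, -181.6999969482422], [445.20001220703125, -219.6999969482422], [514.5, -209.60000610351562], [508.8999938964844, -171.60000610351562]])
(array([ 477.1, -195.5]), [38.4, 70.6], 8.9, [[439.20001220703125, -182.0], [445.1000061035156, -220.0], [514.9000244140625, -209.0], [509.0, -171.10000610351562]])
```

View pics/w12x.png

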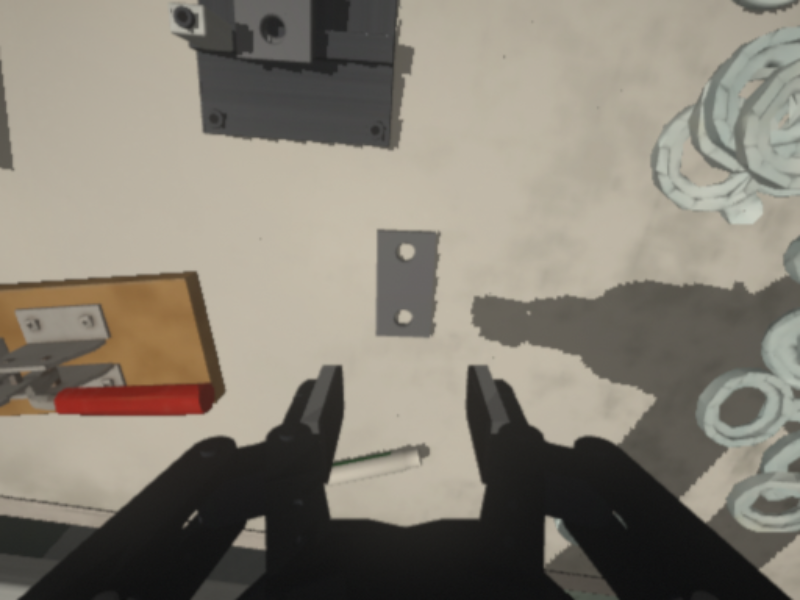

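```bash
python3 - <<'E'
from h import *
plan((477,-195,40,8.7),(477,-195,13.8,8.7),(477,-195,80,8.7))
E
```

```text
t 18.8 dev from cmd [-0.7  0.3 -2.1] 0.22 gap 46.3 F [ 0.7 -0.4  0.3]
[[-0.0, -0.0, 1.3], [0.0008, 0.0011, 0.1]] dist 100 rows>=1.6
[[-0.0, -0.0, 1.3], [0.0008, 0.0011, 0.1262]] dist 126 rows>=2.0
[[-0.0, -0.0, 1.3], [0.0008, 0.0011, 0.06]] dist 60 rows>=1.0
```

jog_arm --plan '[[[0,0,1.3],[0.0008,0.0011,0.055],0.08],[[0,0,1.3],[0.0008,0.0011,0.1],0.08],[[0,0,1.3],[0.0008,0.0011,0.118],0.08],[[0,0,1.3],[0.0008,0.0011,0.1262],0.08],[[0,0,1.3],[0.0008,0.0011,0.1262],0.08],[[0,0,1.3],[0.0008,0.0011,0.1262],-1],[[0,0,1.3],[0.0008,0.0011,0.1262],-1],[[0,0,1.3],[0.0008,0.0011,0.1262],-1],[[0,0,1.3],[0.0008,0.0011,0.1262],-1],[[0,0,1.3],[0.0008,0.0011,0.11],-1],[[0,0,1.3],[0.0008,0.0011,0.06],-1],[[0,0,1.3],[0.0008,0.0011,0.06],-1]]' --force 40

```text
time: 20.3
tool_pos: [480.9, -197.3, 85.9]
tcp_rot: [179.7, -0.4, 8.8]
ft_force: [1.8, 0.3, -1.6]
finger_gap: 33.9
```

```bash
python3 - <<'E'
from h import *
s=sense(); print(s['tool_pos'],s['finger_gap'],s['ft_force'])
p,d,c=shot('wrist','w13'); inhand('w13',s)
a=stop(-37.5,-20.5)
plan((*a,115,6.25))
E
```

```text
[ 480.94798735 -197.26641316   85.8520475 ] 33.86055335438391 [ 1.84319969  0.2661408  -1.60423444]
front pts 2124 xmax [33.8 33.9 34.1] y [-16.9   0.5  18.4] z 10.86
edge slopes deg -0.2 -0.3
t 20.35 dev from cmd [ 2.5 -1.6  3.5] 0.37 gap 34.2 F [ 0.1  1.4 -1.2]
[[-0.0, -0.0, 2.4], [0.1573, -0.0682, -0.035]] dist 175 rows>=2.8
```

jog_arm --plan '[[[0,0,0],[0.03,-0.013,-0.035],-1],[[0,0,1],[0.07,-0.03,-0.035],-1],[[0,0,2.4],[0.11,-0.05,-0.035],-1],[[0,0,2.4],[0.145,-0.064,-0.035],-1],[[0,0,2.4],[0.1573,-0.0682,-0.035],-1],[[0,0,2.4],[0.1573,-0.0682,-0.035],-1],[[0,0,2.4],[0.1573,-0.0682,0.0],-1],[[0,0,2.4],[0.1573,-0.0682,0.028],-1],[[0,0,2.4],[0.1573,-0.0682,0.0345],-1],[[0,0,2.4],[0.1573,-0.0682,0.037],-1],[[0,0,2.4],[0.1573,-0.0682,0.0378],-1],[[0,0,2.4],[0.1573,-0.0682,0.0378],-1]]'

```text
time: 21.85
tool_pos: [622.5, -105.1, 44.2]
tcp_rot: [179.9, -0.1, 6.3]
ft_force: [-2.9, 0.9, 8.1]
finger_gap: 34.3
```

```bash
python3 - <<'E'
from h import *
p,r=load(); p[2]=80-37.8; save(p,r)
s=sense(); print(s['tool_pos'],s['finger_gap'],s['ft_force'])
plan((*p[:2],130,r),(*stop(-95,-20),170,6.25))
E
```

```text
[ 622.49801013 -105.149605     44.24388453] 34.340712798849914 [-2.93179813  0.87094805  8.13959568]
t 21.85 dev from cmd [ 0.3 -1.3  2. ] 0.11 gap 34.3 F [-2.9  0.9  8.1]
[[0.0, 0.0, 0.0], [0.0, 0.0, -0.0878]] dist 88 rows>=1.4
[[-0.0, -0.0, 0.0], [-0.0575, -0.0006, -0.1278]] dist 140 rows>=2.2
```

Contact at 44.2 mm, as expected for the third layer. Release and look; also check the bench for further plates.

jog_arm --plan '[[[0,0,0],[0,0,0],0.08],[[0,0,0],[0,0,0],0.08],[[0,0,0],[0,0,-0.02],0.08],[[0,0,0],[0,0,-0.0878],0.08],[[0,0,0],[-0.0575,-0.0006,-0.1278],0.08],[[0,0,0],[-0.0575,-0.0006,-0.1278],0.08],[[0,0,0],[-0.0575,-0.0006,-0.1278],0.08],[[0,0,0],[-0.0575,-0.0006,-0.1278],0.08]]'

```text
time: 22.85
tool_pos: [565.0, -109.4, 168.5]
tcp_rot: [-180.0, 0.1, 6.4]
ft_force: [-0.2, 0.6, 0.4]
finger_gap: 46.0
```

```bash
python3 - <<'E'
from h import *
s=sense(); print(s['tool_pos'],s['tcp_rot'],s['finger_gap'],s['ft_force'])
p,d,c=shot('wrist','w14')
cv2.imwrite('pics/w14x.png',cv2.resize(p[30:270,100:400],None,fx=2.5,fy=2.5,interpolation=cv2.INTER_CUBIC))
p,d,c=shot('top','t14'); cv2.imwrite('pics/t14x.png',cv2.resize(p[:310,50:512],(800,536),interpolation=cv2.INTER_CUBIC))
p,d,c=shot('scene','s14'); cv2.imwrite('pics/s14x.png',cv2.resize(p,(800,600),interpolation=cv2.INTER_CUBIC))
E
```

```text
[ 565.0095376  -109.43053018  168.5279248 ] [-1.79954838e+02  8.86095880e-02  6.38251951e+00] 46.00856746612673 [-0.21494915  0.55362076  0.44277532]
```

View pics/w14x.png

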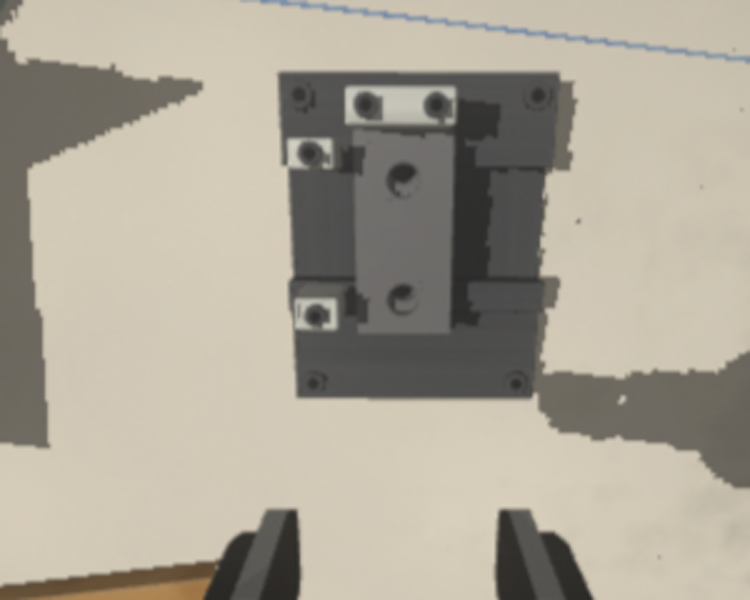

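View pics/t14x.png

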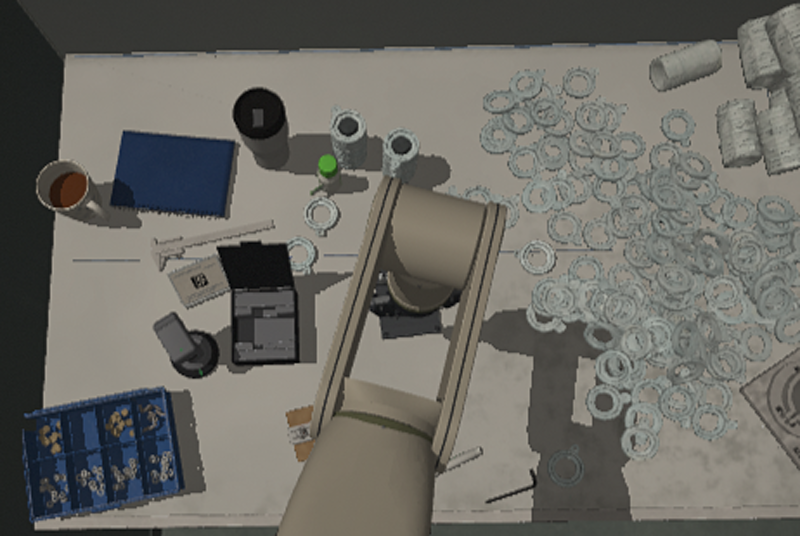

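View pics/s14x.png

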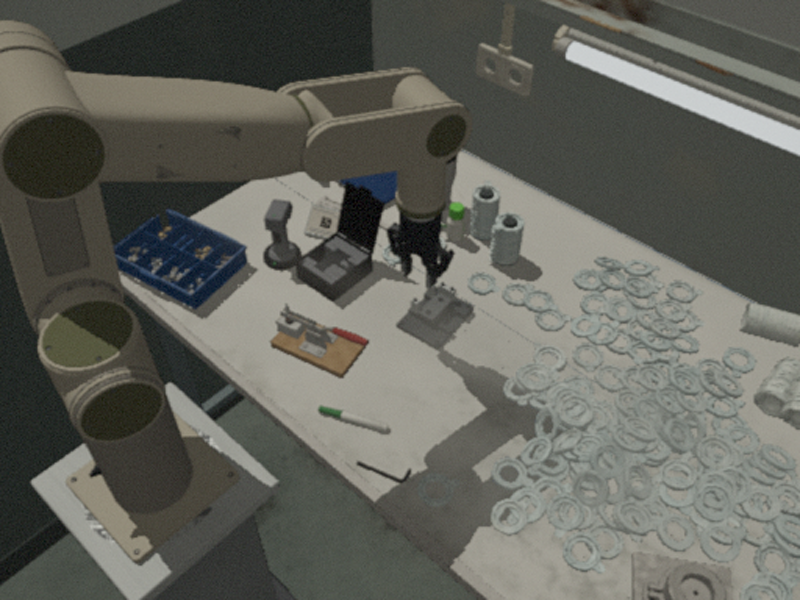

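```bash
python3 - <<'E'
from h import *
d=np.load('pics/w14.npy');c=getc('w14'); W=bp('wrist',*np.meshgrid(np.arange(512),np.arange(384)),d,c)
roi=(200,330,50,180)
for r in blocks(W,29,37,roi,33,c): 
    q=Ms.T@(np.array(r[0])-CT); print('stack top stop-coords',q.round(1),np.round(r[1],1),r[2])
for r in blocks(W,45,55,roi,50,c): 
    q=Ms.T@(np.array(r[0])-CT); print('fence',q.round(1),np.round(r[1],1),r[2])
plan((*stop(-37,-20),70,6.25),(*stop(-37,-20),28,6.25),(*stop(-37,-11),28,6.25))
E
```

```text
stack top stop-coords [-39.4 -23.5] [70.8 37.1] 6.485032081604004
fence [-63.4   8.2] [12.9 17.3] 6.443228721618652
fence [-8.6  8.1] [ 9.5 16.4] 6.423316955566406
fence [  6.3 -22.2] [12.2 37.4] 6.417412757873535
t 23.0 dev from cmd [-0.1  0.1 -1.8] 0.19 gap 46.2 F [-0.5  0.4 -1.3]
[[-0.0, -0.0, 0.0], [0.058, 0.0001, 0.1]] dist 116 rows>=1.8
[[-0.0, -0.0, 0.0], [0.058, 0.0001, 0.142]] dist 153 rows>=2.5
[[-0.0, -0.0, 0.0], [0.058, -0.0089, 0.142]] dist 154 rows>=2.5
```

jog_arm --plan '[[[0,0,0],[0.03,0.002,0.05],0.18],[[0,0,0],[0.058,0.0025,0.09],0.18],[[0,0,0],[0.058,0.0025,0.1],0.18],[[0,0,0],[0.058,0.0025,0.12],0.18],[[0,0,0],[0.058,0.0025,0.142],0.18],[[0,0,0],[0.058,0.0025,0.142],0.18],[[0,0,0],[0.058,-0.001,0.142],0.18],[[0,0,0],[0.058,-0.0045,0.142],0.18],[[0,0,0],[0.058,-0.007,0.142],0.18],[[0,0,0],[0.058,-0.009,0.142],0.18],[[0,0,0],[0.058,-0.0105,0.142],0.18],[[0,0,0],[0.058,-0.0105,0.142],0.18]]'

```text
time: 24.5
tool_pos: [621.5, -92.7, 27.8]
tcp_rot: [-180.0, 0.0, 6.4]
ft_force: [0.3, -0.6, -0.2]
finger_gap: 50.1
```

```bash
python3 - <<'E'
from h import *
p,r=load(); save(p+r.apply([0,-1.6,0]),r)
s=sense(); q=Ms.T@(np.array(s['tool_pos'])[:2]-CT);print(s['tool_pos'],q,s['finger_gap'],s['ft_force'])
p,d,c=shot('wrist','w15')
cv2.imwrite('pics/w15x.png',cv2.resize(p[100:384,60:440],None,fx=2.,fy=2.,interpolation=cv2.INTER_CUBIC))
E
```

```text
[621.51081885 -92.65717828  27.76235433] [-37.03061662  -9.38153143] 50.11972993585082 [ 0.2606597  -0.63098123 -0.21893035]
```

View pics/w15x.png

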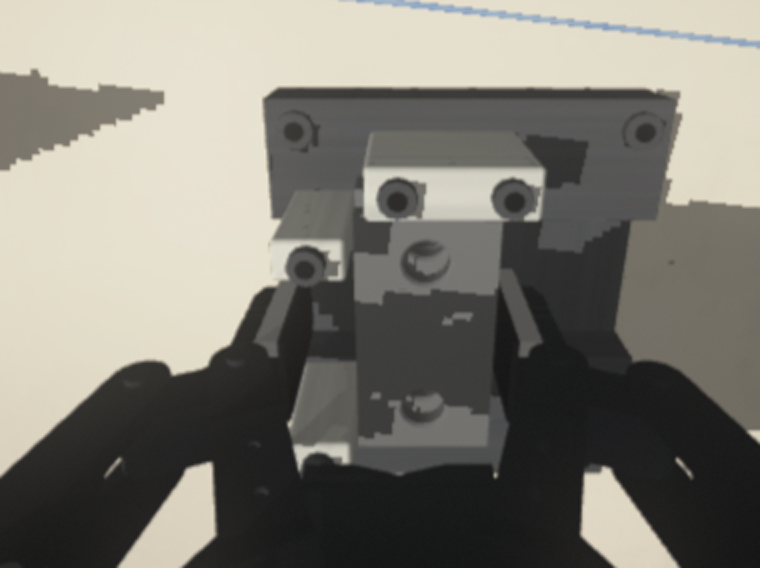

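jog_arm --plan '[[[0,0,0],[0,-0.0015,0],0.18],[[0,0,0],[0,-0.003,0],0.18],[[0,0,0],[0,-0.003,0],0.18]]'

```text
time: 24.92
tool_pos: [621.4, -92.0, 27.9]
tcp_rot: [179.8, -0.0, 6.3]
ft_force: [0.6, -10.2, -1.4]
finger_gap: 49.9
```

```bash
python3 - <<'E'
from h import *
p,r=load(); save(p+r.apply([0,-3,0]),r)
s=sense(); p,r=load(); print(p)
plan((*stop(-37,-16),28,6.25),(*stop(-37,-16),90,6.25),(*stop(-95,-18),90,6.25),(*stop(-95,-18),30,6.25),(*stop(-83,-18),30,6.25))
E
```

```text
[621.19436155 -89.73219492  28.        ]
t 24.93 dev from cmd [ 0.2 -2.2 -0.1] 0.18 gap 49.9 F [  0.6 -10.2  -1.4]
[[-0.0, -0.0, 0.0], [0.0, 0.0096, 0.0]] dist 10 rows>=0.2
[[-0.0, -0.0, 0.0], [0.0, 0.0096, -0.062]] dist 63 rows>=1.0
[[-0.0, -0.0, 0.0], [-0.058, 0.0115, -0.062]] dist 86 rows>=1.4
[[-0.0, -0.0, 0.0], [-0.058, 0.0115, -0.002]] dist 59 rows>=0.9
[[-0.0, -0.0, 0.0], [-0.046, 0.0115, -0.002]] dist 47 rows>=0.8
```

jog_arm --plan '[[[0,0,0],[0,0.005,0],0.18],[[0,0,0],[0,0.0075,0],0.18],[[0,0,0],[0,0.0075,-0.03],0.18],[[0,0,0],[0,0.0085,-0.062],0.18],[[0,0,0],[-0.03,0.0115,-0.062],-1],[[0,0,0],[-0.06,0.0115,-0.062],-1],[[0,0,0],[-0.06,0.0115,-0.062],-1],[[0,0,0],[-0.06,0.0115,-0.06],-1],[[0,0,0],[-0.06,0.0115,-0.06],-1],[[0,0,0],[-0.06,0.0115,-0.03],-1],[[0,0,0],[-0.06,0.0115,-0.002],-1],[[0,0,0],[-0.06,0.0115,-0.002],-1]]'

```text
time: 26.42
tool_pos: [563.3, -107.8, 28.7]
tcp_rot: [-180.0, 0.0, 6.4]
ft_force: [0.9, 0.5, 0.1]
finger_gap: -0.2
```

```bash
python3 - <<'E'
from h import *
p0,r=load(); 
s=sense(); q=Ms.T@(np.array(s['tool_pos'])[:2]-CT);print(s['tool_pos'],q,s['finger_gap'],s['ft_force'])
p,d,c=shot('wrist','w16')
cv2.imwrite('pics/w16x.png',cv2.resize(p[100:384,60:440],None,fx=2.,fy=2.,interpolation=cv2.INTER_CUBIC))
E
```

```text
[ 563.34444722 -107.7649489    28.72525441] [-96.49600278 -18.06711546] -0.1561111801189571 [0.89460862 0.46156297 0.13270356]
```

View pics/w16x.png

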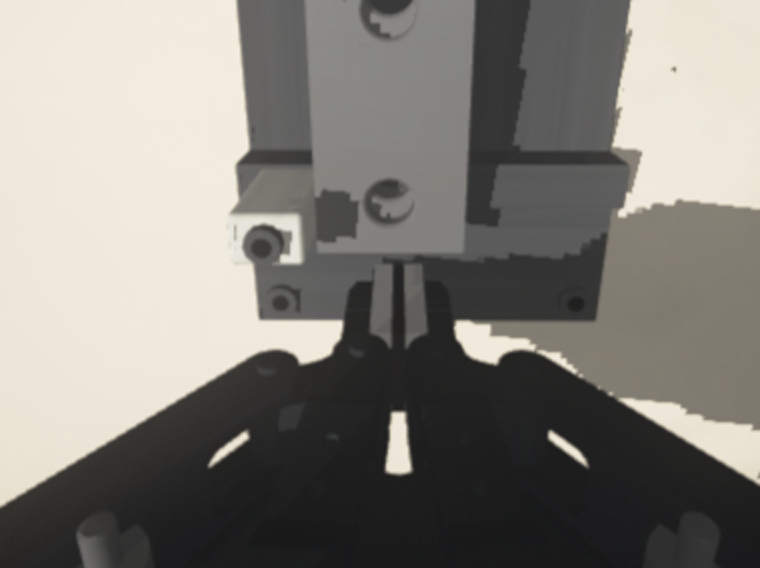

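jog_arm --plan '[[[0,0,0],[0.005,0,0],-1],[[0,0,0],[0.009,0,0],-1],[[0,0,0],[0.012,0,0],-1],[[0,0,0],[0.014,0,0],-1],[[0,0,0],[0.0155,0,0],-1],[[0,0,0],[0.0155,0,0],-1]]'

```text
time: 27.22
tool_pos: [578.4, -106.2, 29.8]
tcp_rot: [-180.0, -0.0, 6.4]
ft_force: [-0.1, 0.1, -0.1]
finger_gap: 0.1
```

jog_arm --plan '[[[0,0,0],[0.0015,0,0],-1],[[0,0,0],[0.003,0,0],-1],[[0,0,0],[0.0042,0,0],-1],[[0,0,0],[0.0042,0,0],-1]]'

```text
time: 27.72
tool_pos: [580.6, -105.9, 29.2]
tcp_rot: [-180.0, 0.2, 6.4]
ft_force: [-7.5, -1.9, 4.3]
finger_gap: 0.0
```

```bash
python3 - <<'E'
from h import *
p,r=load(); print(p); 
s=sense(); q=Ms.T@(np.array(s['tool_pos'])[:2]-CT);print(s['tool_pos'],q,s['ft_force'])
p,d,c=shot('wrist','w17')
cv2.imwrite('pics/w17x.png',cv2.resize(p[20:304,60:440],None,fx=2.,fy=2.,interpolation=cv2.INTER_CUBIC))
E
```

```text
[ 576.72720365 -106.19189931   30.        ]
[ 580.62662273 -105.89616272   29.16589948] [-79.11309777 -18.09089315] [-7.54048375 -1.90434863  4.27311023]
```

View pics/w17x.png

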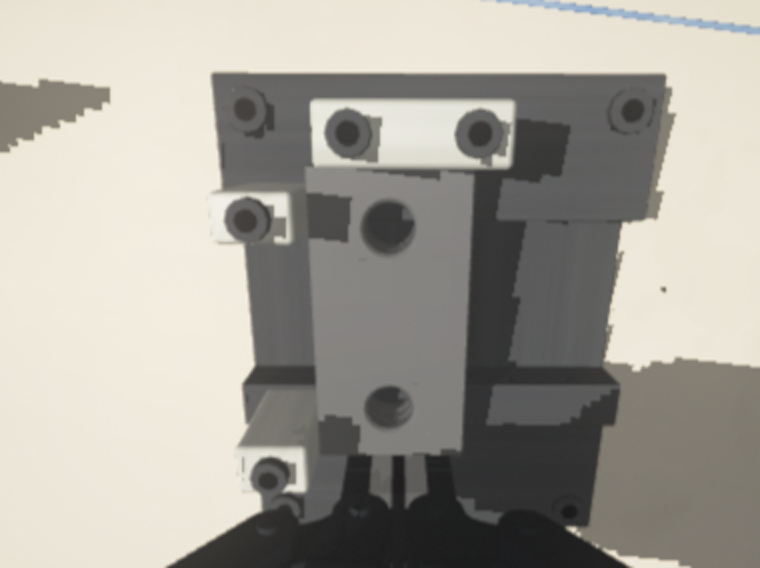

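```bash
python3 - <<'E'
from h import *
p,r=load(); save([*stop(-77.3,-18),30],r)
plan((*stop(-90,-18),30,6.25),(*stop(-90,-18),80,6.25),(*stop(-85,-18),150,6.25))
E
```

```text
t 27.77 dev from cmd [-1.8 -0.3 -0.8] 0.26 gap -0.0 F [-8.7 -0.7  4.8]
[[-0.0, -0.0, 0.0], [-0.0127, -0.0, -0.0]] dist 13 rows>=0.2
[[-0.0, -0.0, 0.0], [-0.0127, -0.0, -0.05]] dist 52 rows>=0.8
[[-0.0, -0.0, 0.0], [-0.0077, -0.0, -0.12]] dist 120 rows>=1.9
```

jog_arm --plan '[[[0,0,0],[-0.0127,0,0],-1],[[0,0,0],[-0.0127,0,-0.04],0.18],[[0,0,0],[-0.0077,0,-0.1],0.18],[[0,0,0],[-0.0077,0,-0.12],0.18],[[0,0,0],[-0.0077,0,-0.12],0.18],[[0,0,0],[-0.0077,0,-0.12],0.18],[[0,0,0],[-0.0077,0,-0.12],0.18]]'

```text
time: 28.65
tool_pos: [573.4, -106.3, 147.3]
tcp_rot: [-179.9, 0.2, 6.4]
ft_force: [-0.7, -0.3, -0.1]
finger_gap: 50.3
```

```bash
cat >> h.py <<'E'
def stackcheck(tag,roi):
    d=np.load(f'pics/{tag}.npy');c=getc(tag); W=bp('wrist',*np.meshgrid(np.arange(512),np.arange(384)),d,c)
    A=[(-64,8),(-9,8),(6,-22.5)]; 
    f=[r for r in blocks(W,45,55,roi,50,c)]; 
    B=[]
    for a in A:
        w=Ms@a+CT; b=min(f,key=lambda r:np.hypot(*(np.array(r[0])-w))); B.append(b[0])
    th,M,t,res=fit2(A,B); print('stop th',round(th,2),'corner',t.round(1),'res',res.round(1).tolist())
    for r in blocks(W,29,37,roi,33,c):
        if r[1][0]*r[1][1]<1000: continue
        q=M.T@(np.array(r[0])-t); bx=(cv2.boxPoints(r)-t)@M; print('stack',q.round(1),np.round(r[1],1),round(r[2]-th,2),bx.round(1).tolist())
E
python3 - <<'E'
from h import *
s=sense(); print(s['tool_pos'],s['tcp_rot'],s['finger_gap'])
p,d,c=shot('wrist','w18')
cv2.imwrite('pics/w18x.png',cv2.resize(p[30:230,150:370],None,fx=3.,fy=3.,interpolation=cv2.INTER_CUBIC))
stackcheck('w18',(190,340,30,200))
stackcheck('w14',(200,330,50,180))
E
```

```text
[ 573.37681814 -106.27067109  147.3448645 ] [-179.91736747    0.20459098    6.3741437 ] 50.26334144377181
stop th 6.23 corner [657.9 -79. ] res [[-0.4, 0.0], [0.2, 0.1], [0.2, -0.1]]
stack [-35.2 -10.7] [70.4 51.3] 0.14 [[-70.5, 14.9], [-70.3, -36.4], [0.1, -36.3], [-0.0, 15.1]]
stop th 6.22 corner [657.7 -79.1] res [[-0.1, 0.0], [-0.0, 0.1], [0.1, -0.1]]
stack [-39.8 -23.7] [70.8 37.1] 0.26 [[-75.3, -5.3], [-75.1, -42.4], [-4.3, -42.0], [-4.5, -5.0]]
```

View pics/w18x.png

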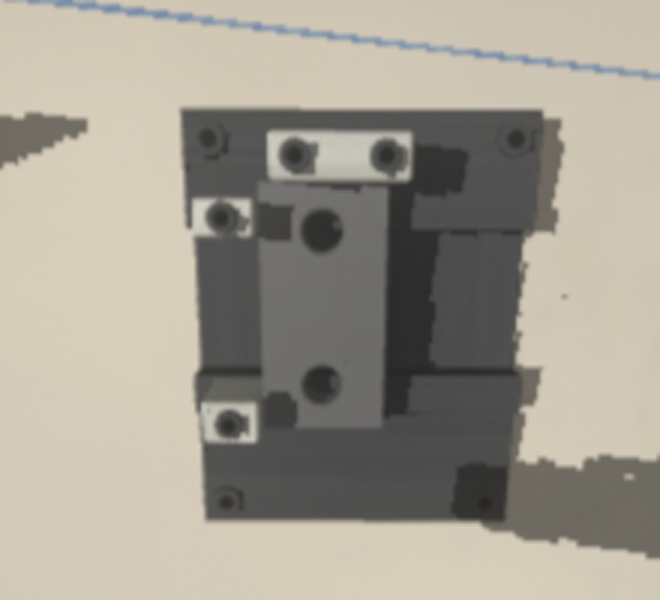

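```bash
python3 - <<'E'
from h import *
plan((600,60,260,0),(620,110,270,0))
E
```

```text
t 28.7 dev from cmd [-1.2  0.2 -2.4] 0.22 gap 50.5 F [0.  0.3 0.3]
[[-0.0, -0.0, 6.3], [0.0433, -0.1627, -0.11]] dist 201 rows>=3.2
[[-0.0, -0.0, 6.3], [0.0686, -0.2102, -0.12]] dist 252 rows>=4.0
```

jog_arm --plan '[[[0,0,1],[0.0,-0.01,-0.06],0.18],[[0,0,3],[0.015,-0.055,-0.11],0.18],[[0,0,6.3],[0.03,-0.115,-0.12],0.18],[[0,0,6.3],[0.05,-0.17,-0.12],0.18],[[0,0,6.3],[0.0686,-0.2102,-0.12],0.18],[[0,0,6.3],[0.0686,-0.2102,-0.12],0.18],[[0,0,6.3],[0.0686,-0.2102,-0.12],0.18],[[0,0,6.3],[0.0686,-0.2102,-0.12],0.18]]'

```text
time: 29.7
tool_pos: [619.5, 108.7, 269.3]
tcp_rot: [180.0, 0.0, -0.0]
ft_force: [0.6, 0.3, -0.3]
finger_gap: 50.4
```

```bash
python3 - <<'E'
from h import *
s=sense(); print(s['tool_pos'],s['tcp_rot'],s['finger_gap'])
p,d,c=shot('wrist','w19')
cv2.imwrite('pics/w19x.png',cv2.resize(p,(800,600),interpolation=cv2.INTER_CUBIC))
E
```

```text
[619.46409836 108.6649022  269.30269608] [ 1.79978753e+02  4.71322202e-02 -8.06222320e-04] 50.41719740717237
```

View pics/w19x.png

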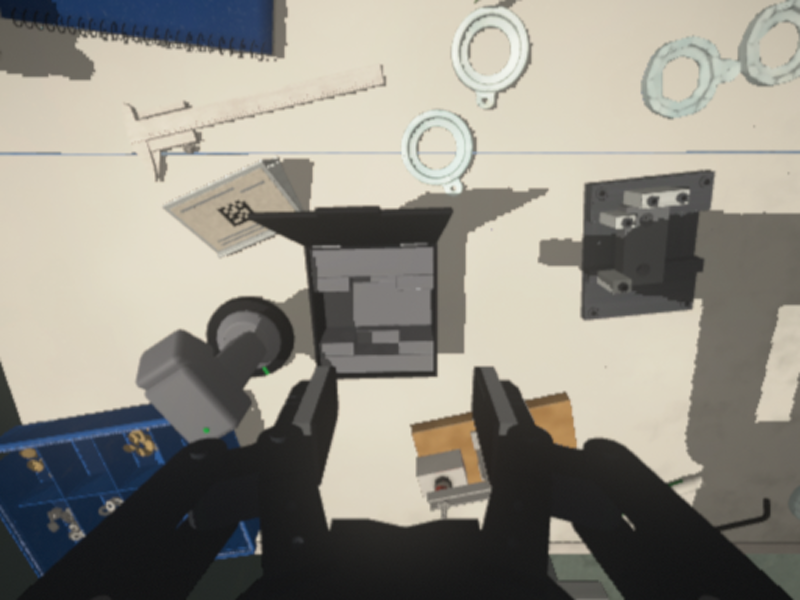

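```bash
python3 - <<'E'
from h import *
d=np.load('pics/w19.npy');c=getc('w19'); W=bp('wrist',*np.meshgrid(np.arange(512),np.arange(384)),d,c); np.save('pics/w19W.npy',W)
z=np.clip(W[...,2]*4,0,255).astype(np.uint8)
cv2.imwrite('pics/w19z.png',cv2.resize(cv2.applyColorMap(z,cv2.COLORMAP_JET)[130:250,80:300],None,fx=3.5,fy=3.5,interpolation=0))
cv2.imwrite('pics/w19c.png',cv2.resize(cv2.imread('pics/w19.png')[130:250,80:300],None,fx=3.5,fy=3.5,interpolation=cv2.INTER_CUBIC))
E
```

```text
(no output)
```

View pics/w19z.png

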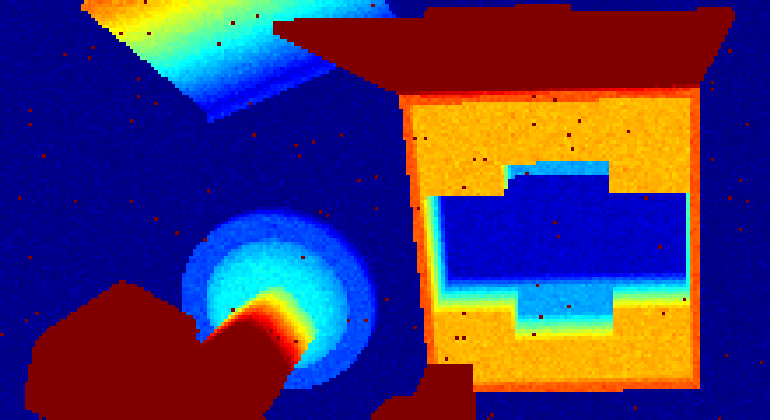

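View pics/w19c.png

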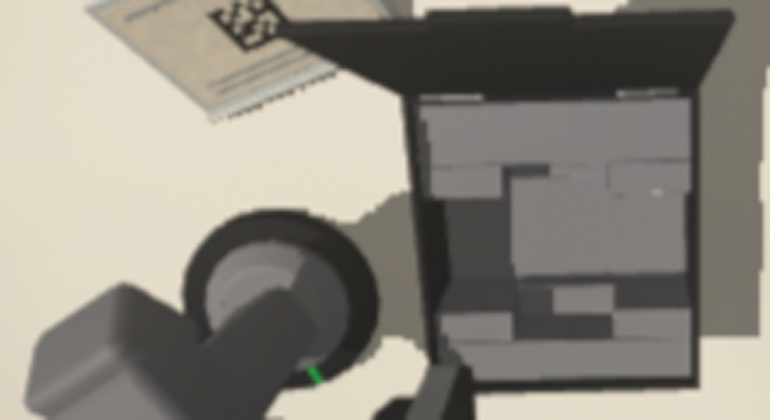

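```bash
python3 - <<'E'
from h import *
W=np.load('pics/w19W.npy');c=getc('w19')
def px(u,v,z): return bpz(u/3.5+80,v/3.5+130,z,c).round(1)[:2]
for n,u,v,z in [('bnR',609,170,44),('bnL',505,170,44),('fnR',613,320,44),('fnL',516,320,44),('wellbR',687,193,44),('wellfR',687,306,44),('wellbL',430,195,44),('wellfL',436,308,44),('rimfR',699,389,50),('rimbR',699,95,50),('rimbL',402,95,50),('rimfL',430,362,50)]: print(n,px(u,v,z))
m=(W[...,2]>110)&(W[...,2]<240); m[:,300:]=0;m[200:]=0;m[:,:150]=0
v,u=np.where(m[130:160,150:300]); Q=W[130:160,150:300][v,u]
print('lid pts',len(Q),Q.min(0).round(),Q.max(0).round())
plan((585,128,190,0))
E
```

```text
bnR [597.7 114.1]
bnL [597.7 154.1]
fnR [534.2 112.7]
fnL [534.2 152.1]
wellbR [588.5  83.9]
wellfR [540.5  82.8]
wellbL [587.6 183.6]
wellfL [539.5 184.3]
rimfR [506.   77.5]
rimbR [628.3  80.7]
rimbL [628.2 190. ]
rimfL [518.3 187. ]
lid pts 1987 [649.  82. 110.] [676. 191. 178.]
t 29.75 dev from cmd [-0.4 -1.3 -0.4] 0.03 gap 50.2 F [0.3 0.4 0.7]
[[-0.0, -0.0, -0.0], [-0.035, -0.018, 0.08]] dist 89 rows>=1.4
```

jog_arm --plan '[[[0,0,0],[-0.035,-0.018,0.05],0.18],[[0,0,0],[-0.035,-0.018,0.08],0.18],[[0,0,0],[-0.035,-0.018,0.08],0.18],[[0,0,0],[-0.035,-0.018,0.08],0.18]]'

```text
time: 30.25
tool_pos: [585.9, 127.2, 191.9]
tcp_rot: [-180.0, -0.2, 0.0]
ft_force: [-1.0, -0.0, 0.0]
finger_gap: 50.3
```

```bash
python3 - <<'E'
from h import *
s=sense(); print(s['tool_pos'],s['tcp_rot'],s['finger_gap'])
p,d,c=shot('wrist','w20')
W=bp('wrist',*np.meshgrid(np.arange(512),np.arange(384)),d,c); np.save('pics/w20W.npy',W)
z=np.clip(W[...,2]*4,0,255).astype(np.uint8)
cv2.imwrite('pics/w20z.png',cv2.resize(cv2.applyColorMap(z,cv2.COLORMAP_JET),(800,600),interpolation=0))
cv2.imwrite('pics/w20x.png',cv2.resize(p,(800,600)))
E
```

```text
[585.89469212 127.24983306 191.9130398 ] [-1.79985820e+02 -1.55711613e-01  1.87732919e-02] 50.26344743702075
```

View pics/w20z.png

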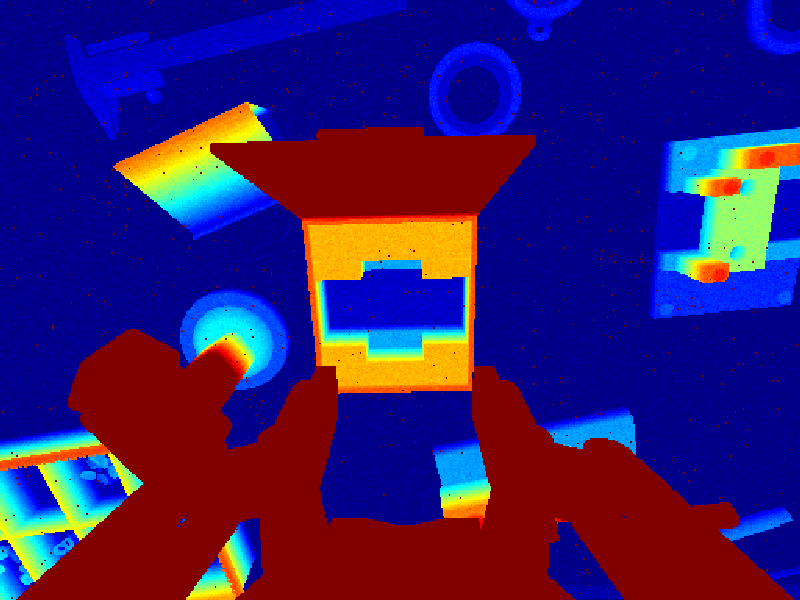

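View pics/w20x.png

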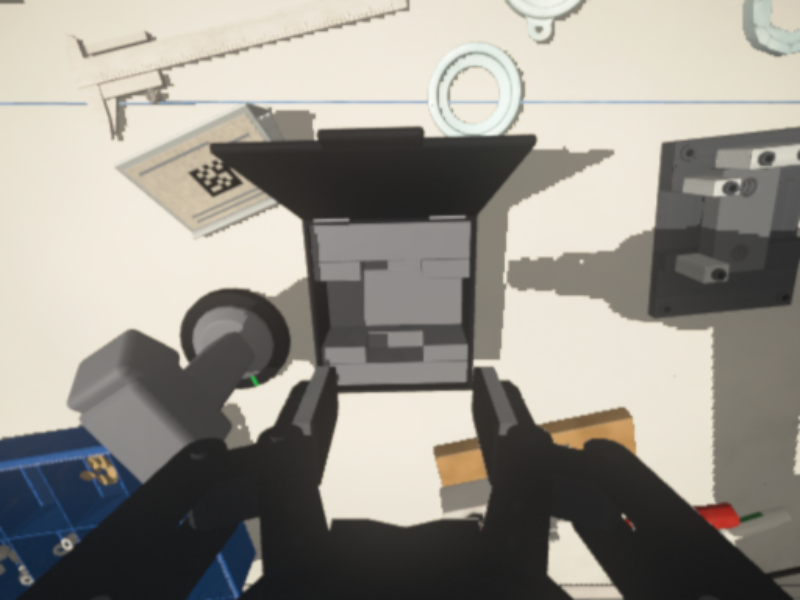

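```bash
cat > fitcase.py <<'E'
from h import *
from scipy.optimize import minimize
def fit(tag,roi):
    d=np.load(f'pics/{tag}.npy');c=getc(tag)
    u0,u1,v0,v1=roi
    uu,vv=np.meshgrid(np.arange(u0,u1),np.arange(v0,v1))
    W=bp('wrist',uu,vv,d[v0:v1,u0:u1],c)
    f=192/np.tan(np.radians(c['fov_y']/2))
    r=np.stack([(uu-c['cx'])/f,(vv-c['cy'])/f,np.ones_like(uu,float)],-1)@Rm(c['orientation']).T
    zt=np.median(W[...,2][(W[...,2]>41)&(W[...,2]<47)]); 
    P=c['origin']+r*((zt-c['origin'][2])/r[...,2])[...,None]
    hole=(W[...,2]<zt-3.0).astype(float); ok=d[v0:v1,u0:u1]>0
    def cost(q):
        x,y,t=q; cs,sn=np.cos(np.radians(t)),np.sin(np.radians(t))
        X=(P[...,0]-x)*cs+(P[...,1]-y)*sn; Y=-(P[...,0]-x)*sn+(P[...,1]-y)*cs
        sd=lambda a:1/(1+np.exp(-a/0.4))
        pk=sd(37.5-abs(X))*sd(20.5-abs(Y)); wl=sd(24.5-abs(X))*sd(51.5-abs(Y))
        m=np.maximum(pk,wl); reg=(abs(X)<50)&(abs(Y)<47)&ok
        return ((m-hole)[reg]**2).sum()/reg.sum()*1000
    best=None
    for t0 in (-2,0,2,4):
        o=minimize(cost,[565,133,t0],method='Nelder-Mead',options=dict(xatol=.02,fatol=1e-4,initial_simplex=[[565,133,t0],[570,133,t0],[565,137,t0],[565,133,t0+3]]))
        if best is None or o.fun<best.fun: best=o
    print(tag,'ztop',zt.round(2),'case',best.x.round(2),'cost',round(best.fun,2))
fit('w19',(190,285,155,240)); fit('w20',(195,305,135,245))
E
python3 fitcase.py
```

```text
w19 ztop 44.51 case [564.69 134.36   1.4 ] cost 7.04
w20 ztop 44.51 case [564.54 134.52   1.44] cost 7.59
```

```bash
python3 - <<'E'
from h import *
plan((600,0,200,95))
plan((625.8,-99.7,110,186.25),(625.8,-99.7,28,186.25))
E
```

```text
t 30.3 dev from cmd [ 1.4 -0.6  2.5] 0.23 gap 50.4 F [-0.3 -0.5 -0. ]
[[0.0, 0.0, -95.0], [0.0151, 0.128, -0.01]] dist 129 rows>=8.9
t 30.3 dev from cmd [-13.7 127.4  -7.5] 94.96 gap 50.4 F [-0.3 -0.5 -0. ]
[[-0.0, 0.0, -91.3], [-0.1016, 0.017, 0.09]] dist 137 rows>=8.5
[[-0.0, 0.0, -91.3], [-0.1016, 0.017, 0.172]] dist 200 rows>=8.5
```

jog_arm --plan '[[[0,0,-10],[0.003,0.03,-0.01],0.18],[[0,0,-20],[0.006,0.06,-0.01],0.18],[[0,0,-30],[0.01,0.09,-0.01],0.18],[[0,0,-40],[0.0151,0.11,-0.01],0.18],[[0,0,-50],[0.0151,0.128,-0.01],0.18],[[0,0,-60],[0.0151,0.128,-0.01],0.18],[[0,0,-70],[0.0151,0.128,-0.01],0.18],[[0,0,-80],[0.0151,0.128,-0.01],0.18],[[0,0,-90],[0.0151,0.128,-0.01],0.18],[[0,0,-95],[0.0151,0.128,-0.01],0.18],[[0,0,-95],[0.0151,0.128,-0.01],0.18]]'

```text
time: 31.68
tool_pos: [601.3, -0.6, 202.1]
tcp_rot: [179.8, 0.0, 95.0]
ft_force: [-0.5, -0.5, 0.0]
finger_gap: 50.3
```

jog_arm --plan '[[[0,0,-10],[-0.02,0.003,0.01],0.18],[[0,0,-20],[-0.04,0.006,0.03],0.18],[[0,0,-30],[-0.06,0.01,0.05],0.18],[[0,0,-40],[-0.08,0.013,0.07],0.18],[[0,0,-50],[-0.095,0.016,0.08],0.18],[[0,0,-60],[-0.1016,0.017,0.09],0.18],[[0,0,-70],[-0.1016,0.017,0.09],0.18],[[0,0,-80],[-0.1016,0.017,0.09],0.18],[[0,0,-88],[-0.1016,0.017,0.09],0.18],[[0,0,-91.3],[-0.1016,0.017,0.09],0.18],[[0,0,-91.3],[-0.1016,0.017,0.09],0.18],[[0,0,-91.3],[-0.1016,0.017,0.09],0.18]]'

```text
time: 33.17
tool_pos: [626.3, -100.1, 110.4]
tcp_rot: [-180.0, 0.1, -173.8]
ft_force: [0.0, -0.3, 0.2]
finger_gap: 50.4
```

```bash
python3 - <<'E'
from h import *
p0,r=load(); p0[2]=110; save(p0,r); print(p0,r.as_euler('xyz',degrees=True))
s=sense(); print(s['tool_pos'],s['tcp_rot'],s['joint_pos'].round(1),s['finger_gap'])
p,d,c=shot('wrist','w21')
cv2.imwrite('pics/w21x.png',cv2.resize(p,(800,600)))
E
```

```text
[625.77791204 -99.74490643 110.        ] [-180.       0.    -173.724]
[ 626.29310488 -100.05502694  110.41716241] [-1.79979982e+02  5.26071416e-02 -1.73769817e+02] [ -13.7   18.4   87.5   -0.    74.1 -109.9] 50.41087881032422
```

View pics/w21x.png

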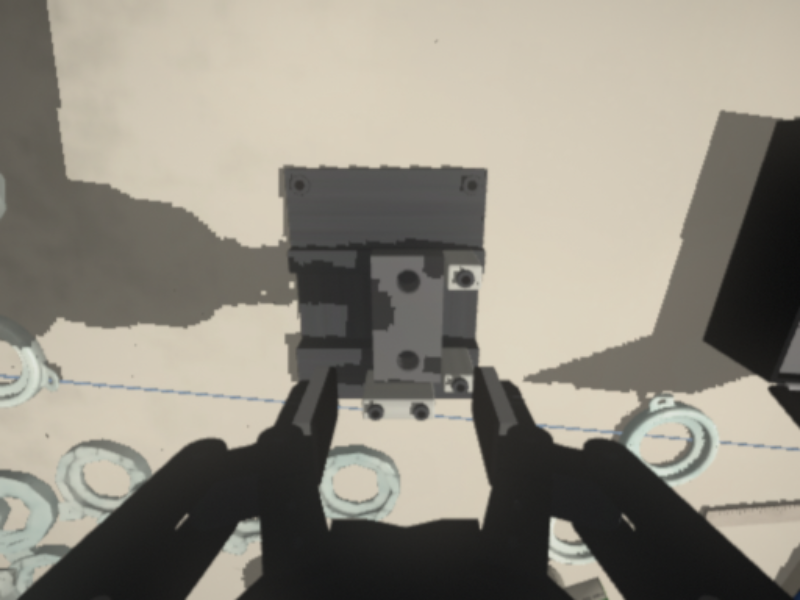

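jog_arm --plan '[[[0,0,0],[0,0,0.04],0.1],[[0,0,0],[0,0,0.065],0.1],[[0,0,0],[0,0,0.078],0.1],[[0,0,0],[0,0,0.082],0.1],[[0,0,0],[0,0,0.082],0.1],[[0,0,0],[0,0,0.082],0.1]]'

```text
time: 33.98
tool_pos: [626.8, -100.1, 29.2]
tcp_rot: [-180.0, 0.1, -173.6]
ft_force: [-0.4, 0.3, -0.1]
finger_gap: 47.3
```

```bash
python3 - <<'E'
from h import *
p0,r=load(); p0[2]=28; save(p0,r)
s=sense(); print(s['tool_pos'],s['finger_gap'],s['ft_force'])
p,d,c=shot('wrist','w22')
cv2.imwrite('pics/w22x.png',cv2.resize(p[100:384,60:440],None,fx=2.,fy=2.,interpolation=cv2.INTER_CUBIC))
E
```

```text
[ 626.83838897 -100.05989288   29.20878435] 47.25355418791586 [-0.44516781  0.32123814 -0.05401525]
```

View pics/w22x.png

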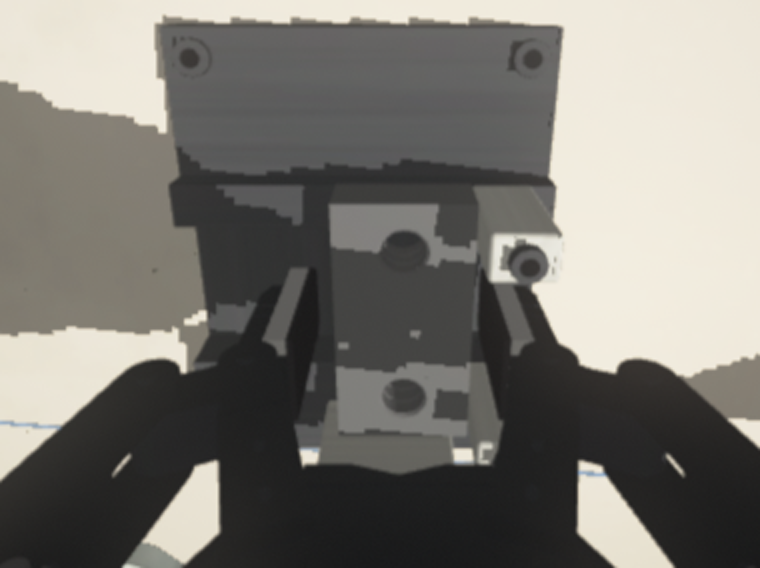

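jog_arm --plan '[[[0,0,0],[0,0.002,0],0.1],[[0,0,0],[0,0.002,0],-1],[[0,0,0],[0,0.002,0],-1],[[0,0,0],[0,0.002,0],-1],[[0,0,0],[0,0.002,0],-1],[[0,0,0],[0,0.002,0],-1]]' --force 70

```text
time: 34.78
tool_pos: [626.1, -98.9, 28.8]
tcp_rot: [-179.9, 0.1, -173.6]
ft_force: [-1.8, -4.3, 6.0]
finger_gap: 34.8
```

```bash
python3 - <<'E'
from h import *
p0,r=load(); save(p0+r.apply([0,2,0]),r); print(load()[0])
s=sense(); print(s['tool_pos'],s['finger_gap'],s['ft_force'])
p,d,c=shot('wrist','w23')
cv2.imwrite('pics/w23x.png',cv2.resize(p[100:384,60:440],None,fx=2.,fy=2.,interpolation=cv2.INTER_CUBIC))
E
```

```text
[625.55927613 -97.75689277  28.        ]
[626.0658409  -98.85693435  28.76952562] 34.80693492502524 [-1.82713357 -4.34116128  6.03645005]
```

View pics/w23x.png

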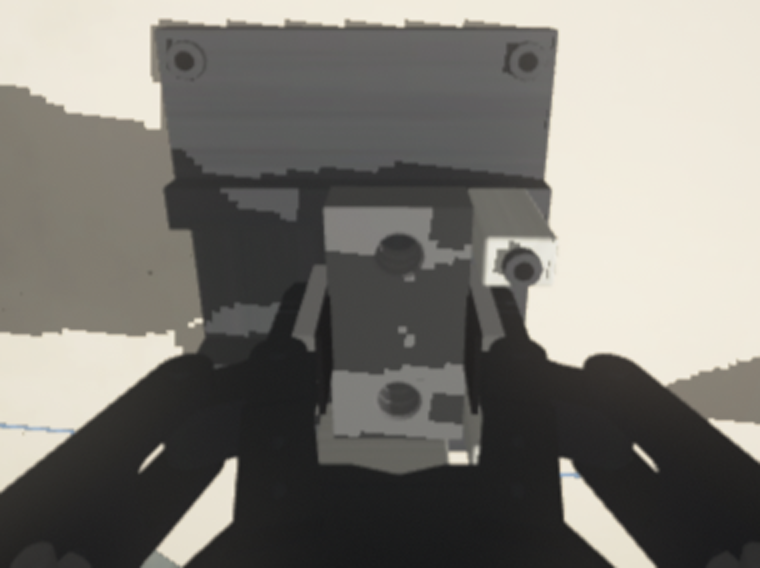

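jog_arm --plan '[[[0,0,0],[0,0,-0.005],-1],[[0,0,0],[0,0,-0.02],-1],[[0,0,0],[0,0,-0.05],-1],[[0,0,0],[0,0,-0.085],-1],[[0,0,0],[0,0,-0.11],-1],[[0,0,0],[0,0,-0.122],-1],[[0,0,0],[0,0,-0.122],-1],[[0,0,0],[0,0,-0.122],-1]]'

```text
time: 35.83
tool_pos: [624.6, -97.5, 147.9]
tcp_rot: [179.9, -0.1, -173.6]
ft_force: [0.7, -0.7, -2.5]
finger_gap: 34.8
```

```bash
python3 - <<'E'
from h import *
p0,r=load(); p0[2]=150; save(p0,r)
s=sense(); print(s['tool_pos'],s['finger_gap'],s['ft_force'])
p,d,c=shot('wrist','w24'); inhand('w24',s,(-5,10))
cv2.imwrite('pics/w24x.png',cv2.resize(p[100:384,60:440],None,fx=2.,fy=2.,interpolation=cv2.INTER_CUBIC))
plan((600,30,170,183),(565.75,136.3,150,181.4),(565.75,136.3,60,181.4),(565.75,136.3,30,181.4))
E
```

```text
[624.64628528 -97.52010918 147.92063352] 34.80580366099695 [ 0.65596805 -0.74956049 -2.5313926 ]
front pts 2851 xmax [36.3 36.4 36.6] y [-18.7  -1.3  16.7] z -4.16
edge slopes deg 0.4 0.1
t 35.88 dev from cmd [-1.   0.2 -2.2] 0.2 gap 34.3 F [ 0.2 -0.5 -2.3]
[[-0.0, 0.0, 3.3], [0.0114, 0.1298, -0.02]] dist 132 rows>=2.1
[[-0.0, 0.0, 4.9], [0.0339, 0.2392, -0.0]] dist 242 rows>=3.9
[[-0.0, 0.0, 4.9], [0.0339, 0.2392, 0.09]] dist 258 rows>=4.1
[[-0.0, 0.0, 4.9], [0.0339, 0.2392, 0.12]] dist 270 rows>=4.3
```

View pics/w24x.png

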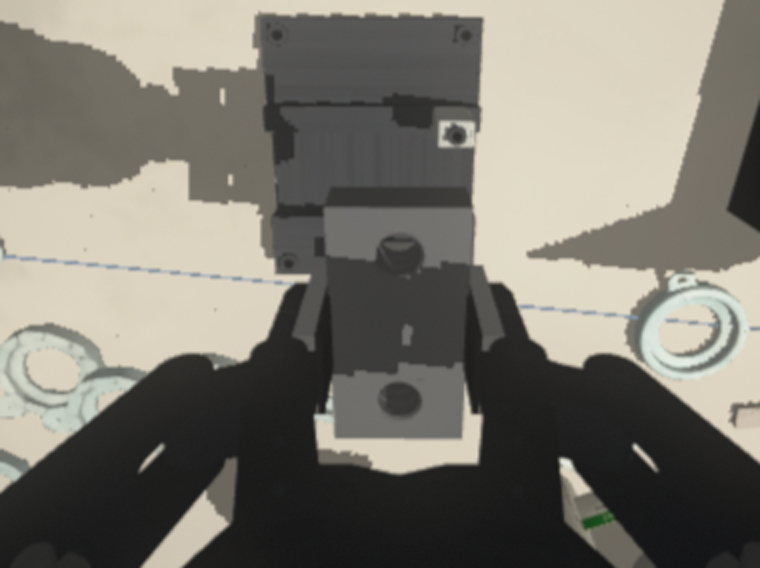

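jog_arm --plan '[[[0,0,0],[0.004,0.03,-0.015],-1],[[0,0,1],[0.008,0.08,-0.02],-1],[[0,0,3.3],[0.0114,0.1298,-0.02],-1],[[0,0,4.9],[0.025,0.18,-0.01],-1],[[0,0,4.9],[0.0339,0.22,0.0],-1],[[0,0,4.9],[0.0339,0.2392,0.01],-1],[[0,0,4.9],[0.0339,0.2392,0.04],-1],[[0,0,4.9],[0.0339,0.2392,0.065],-1],[[0,0,4.9],[0.0339,0.2392,0.075],-1],[[0,0,4.9],[0.0339,0.2392,0.075],-1],[[0,0,4.9],[0.0339,0.2392,0.075],-1],[[0,0,4.9],[0.0339,0.2392,0.075],-1]]'

```text
time: 37.38
tool_pos: [566.4, 136.1, 76.1]
tcp_rot: [180.0, 0.1, -178.5]
ft_force: [-0.3, -0.2, -2.6]
finger_gap: 34.8
```

```bash
python3 - <<'E'
from h import *
p0,r=load(); p0[2]=75; save(p0,r); print(p0)
s=sense(); print(s['tool_pos'],s['tcp_rot'],s['finger_gap'],s['ft_force'])
p,d,c=shot('wrist','w25'); inhand('w25',s,(-8,10))
cv2.imwrite('pics/w25x.png',cv2.resize(p[60:344,60:440],None,fx=2.,fy=2.,interpolation=cv2.INTER_CUBIC))
E
```

```text
[565.71359033 136.30366327  75.        ]
[566.36223935 136.13399699  76.14098026] [ 1.79984103e+02  1.25633665e-01 -1.78536415e+02] 34.81611532104244 [-0.26748117 -0.15896407 -2.64058903]
front pts 3565 xmax [36.2 36.3 36.5] y [-18.7  -0.9  16.6] z -4.47
edge slopes deg 0.3 0.0
```

View pics/w25x.png

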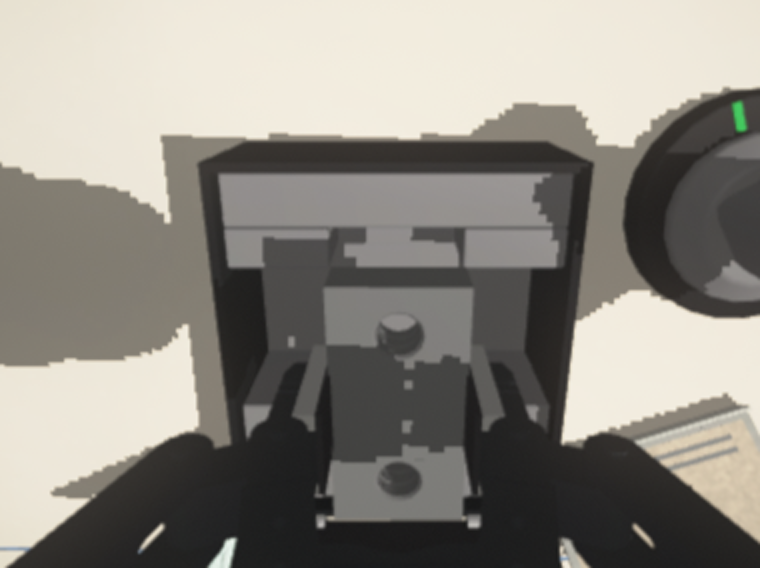

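```bash
python3 - <<'E'
from h import *
c=getc('w25');d=np.load('pics/w25.npy')
f=lambda u,v,z:bpz(60+u/2,60+v/2,z,c)[:2].round(2)
L=f(330.5,250,44.4);Rr=f(464,250,44.4);F=f(397,228.5,44.4)
W1=f(260,268,44.4);W2=f(530,268,44.4)
print('notch L,R',L,Rr,'mid',(L+Rr)/2,'width',np.linalg.norm(L-Rr),'front',F,'well',W1,W2)
for zt in (80.3,):
    A=f(324.5,288,zt);B=f(473.5,288,zt);print('stack',A,B,'mid',(A+B)/2,'w',np.linalg.norm(A-B))
u,v=60+400//2,60+300//2
print('z of plate',bp('wrist',u,v+20,d[v+20,u],c), [bp('wrist',x,y,d[y,x],c)[2].round(1) for x,y in ((235,208),(280,208),(230,215))], 'ins',[bp('wrist',x,y,d[y,x],c)[2].round(1) for x,y in ((200,185),(310,185))])
E
```

```text
notch L,R [533.68 113.93] [532.62 154.58] mid [533.15  134.255] width 40.6638180696304 front [526.37 134.  ] well [540.08  92.15] [537.91 175.3 ]
stack [531.64 116.66] [530.71 152.56] mid [531.175 134.61 ] w 35.91204394071716
z of plate [548.91496426 135.3812836   72.93910603] [np.float64(80.6), np.float64(81.2), np.float64(81.9)] ins [np.float64(44.6), np.float64(44.5)]
```

```bash
python3 - <<'E'
from h import *
p0,r=load(); p=p0+[-2,-.3,0]
plan((*p[:2],75,r),(*p[:2],50,r),(*p[:2],27.5,r))
E
```

```text
t 37.42 dev from cmd [ 0.5 -0.2  1. ] 0.15 gap 34.4 F [-0.1 -0.3 -2.5]
[[0.0, 0.0, 0.0], [0.002, -0.0003, -0.0]] dist 2 rows>=0.0
[[0.0, 0.0, 0.0], [0.002, -0.0003, 0.025]] dist 25 rows>=0.4
[[0.0, 0.0, 0.0], [0.002, -0.0003, 0.0475]] dist 48 rows>=0.8
```

jog_arm --plan '[[[0,0,0],[0.002,-0.0003,0],-1],[[0,0,0],[0.002,-0.0003,0.01],-1],[[0,0,0],[0.002,-0.0003,0.018],-1],[[0,0,0],[0.002,-0.0003,0.025],-1],[[0,0,0],[0.002,-0.0003,0.03],-1],[[0,0,0],[0.002,-0.0003,0.03],-1]]'

```text
time: 38.17
tool_pos: [562.9, 135.7, 44.1]
tcp_rot: [-180.0, -0.1, -178.5]
ft_force: [0.4, 0.3, -2.3]
finger_gap: 34.6
```

jog_arm --plan '[[[0,0,0],[0,0,0.007],-1],[[0,0,0],[0,0,0.0125],-1],[[0,0,0],[0,0,0.0155],-1],[[0,0,0],[0,0,0.0175],-1],[[0,0,0],[0,0,0.0175],-1]]'

```text
time: 38.8
tool_pos: [564.5, 135.9, 28.8]
tcp_rot: [180.0, 0.1, -178.5]
ft_force: [-1.4, -0.8, 5.2]
finger_gap: 34.6
```

jog_arm --plan '[[[0,0,0],[0,0,0],0.08],[[0,0,0],[0,0,0],0.08],[[0,0,0],[0,0,0],0.08],[[0,0,0],[0,0,-0.03],0.08],[[0,0,0],[0,0,-0.08],0.08],[[0,0,0],[0.0,0,-0.1225],0.08],[[0,0,0],[0,0,-0.1225],0.08],[[0,0,0],[0,0,-0.1225],0.08]]'

```text
time: 39.8
tool_pos: [563.1, 135.7, 149.4]
tcp_rot: [-180.0, -0.0, -178.5]
ft_force: [0.1, -0.4, -0.8]
finger_gap: 46.1
```

```bash
python3 - <<'E'
from h import *
p0,r=load(); p0[2]=150; save(p0,r); print(p0)
s=sense(); print(s['tool_pos'],s['tcp_rot'],s['finger_gap'],s['ft_force'])
p,d,c=shot('wrist','w26')
cv2.imwrite('pics/w26x.png',cv2.resize(p[60:344,60:440],None,fx=2.,fy=2.,interpolation=cv2.INTER_CUBIC))
W=bp('wrist',*np.meshgrid(np.arange(512),np.arange(384)),d,c)
for r in blocks(W,29,38,(200,330,130,330),33,c): print(np.round(r[0],1),np.round(r[1],1),r[2])
E
```

```text
[563.72137109 135.95572293 150.        ]
[563.11439368 135.72068405 149.35396737] [-1.79998522e+02 -1.83496461e-02 -1.78523562e+02] 46.07848368923136 [ 0.06713463 -0.38709565 -0.8217527 ]
[588.3 166.4] [ 4.3 21.5] 1.5055216550827026
[586.9 184.9] [6.5 7.8] 4.6888041496276855
[589.5  98.4] [34.7  9.9] 80.24642181396484
[573.3  82.9] [ 2.8 15.5] 87.91657257080078
[548.8 186.7] [16.5  2.8] 5.228903770446777
[550.1  82.8] [ 2.8 13.6] 87.84890747070312
[566.2 135.2] [76.2 42.6] 1.5028096437454224
```

View pics/w26x.png

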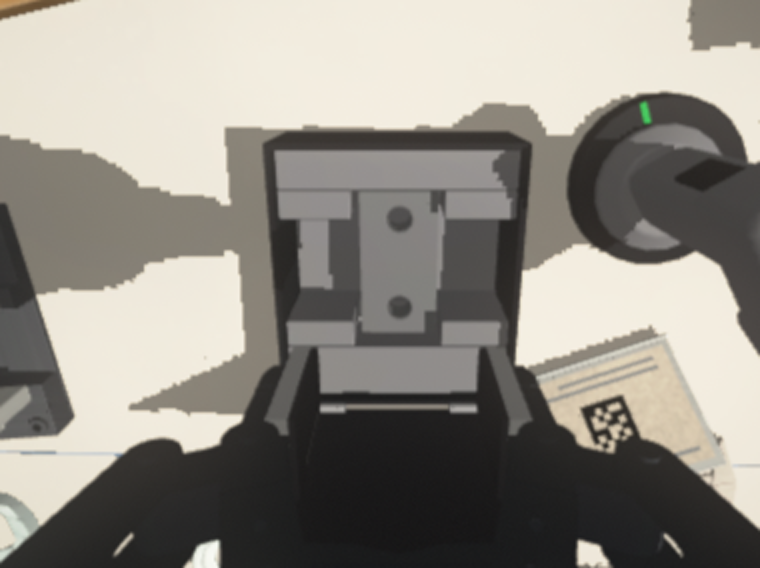

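```bash
python3 - <<'E'
from h import *
W=np.load('pics/w20W.npy'); 
m=(W[...,2]>80)&(W[...,2]<200); 
reg=W[75:140,130:350]; mm=m[75:140,130:350]; Q=reg[mm]
A=np.c_[Q[:,2]-50.5,np.ones(len(Q))]; k=np.linalg.lstsq(A,Q[:,0],rcond=None)[0]; print('x=a(z-50.5)+b',k.round(3),len(Q),Q.max(0).round(1),Q[:,1].min())
plan((565,136,240,181.5),(708,136,240,181.5),(708,136,166,181.5),(660,136,166,181.5),(625,136,166,181.5))
E
```

```text
x=a(z-50.5)+b [3.53000e-01 6.28723e+02] 8219 [675.9 192.  178.2] 82.28261332624987
t 39.85 dev from cmd [-1.2 -0.3 -1.6] 0.16 gap 46.3 F [ 0.4  0.5 -0.3]
[[-0.0, 0.0, -0.1], [-0.0013, 0.0, -0.09]] dist 90 rows>=1.4
[[-0.0, 0.0, -0.1], [-0.1442, -0.0034, -0.09]] dist 170 rows>=2.7
[[-0.0, 0.0, -0.1], [-0.1442, -0.0034, -0.016]] dist 145 rows>=2.3
[[-0.0, 0.0, -0.1], [-0.0963, -0.0023, -0.016]] dist 98 rows>=1.6
[[-0.0, 0.0, -0.1], [-0.0613, -0.0014, -0.016]] dist 63 rows>=1.0
```

jog_arm --plan '[[[0,0,0],[-0.001,0,-0.05],-1],[[0,0,0],[-0.001,0,-0.09],-1],[[0,0,0],[-0.03,0,-0.09],-1],[[0,0,0],[-0.08,-0.002,-0.09],-1],[[0,0,0],[-0.125,-0.0034,-0.09],-1],[[0,0,0],[-0.1442,-0.0034,-0.09],-1],[[0,0,0],[-0.1442,-0.0034,-0.09],-1],[[0,0,0],[-0.1442,-0.0034,-0.05],-1],[[0,0,0],[-0.1442,-0.0034,-0.025],-1],[[0,0,0],[-0.1442,-0.0034,-0.016],-1],[[0,0,0],[-0.1442,-0.0034,-0.016],-1]]'

```text
time: 41.22
tool_pos: [706.7, 136.1, 165.2]
tcp_rot: [-180.0, -0.1, -178.5]
ft_force: [-0.1, -0.4, 0.5]
finger_gap: 0.4
```

jog_arm --plan '[[[0,0,0],[0.01,0,0],-1],[[0,0,0],[0.02,0,0],-1],[[0,0,0],[0.03,0,0],-1],[[0,0,0],[0.038,0,0],-1],[[0,0,0],[0.046,0,0],-1],[[0,0,0],[0.054,0,0],-1],[[0,0,0],[0.062,0.001,0],-1],[[0,0,0],[0.07,0.0015,0],-1],[[0,0,0],[0.076,0.002,0],-1],[[0,0,0],[0.0829,0.002,0],-1]]'

```text
time: 42.48
tool_pos: [624.3, 136.0, 165.8]
tcp_rot: [180.0, 0.0, -178.5]
ft_force: [-0.1, 0.3, 0.5]
finger_gap: -0.2
```

```bash
python3 - <<'E'
from h import *
s=sense(); print(s['time'],s['tool_pos'],s['tcp_rot'],s['finger_gap'],s['ft_force'])
p,d,c=shot('wrist','w27')
cv2.imwrite('pics/w27x.png',cv2.resize(p,(800,600),interpolation=cv2.INTER_CUBIC))
E
```

```text
42.475 [624.27556413 135.97958224 165.80750943] [ 1.79998190e+02  8.89281132e-04 -1.78520088e+02] -0.19684611230559476 [-0.05783915  0.26653385  0.4622306 ]
```

View pics/w27x.png

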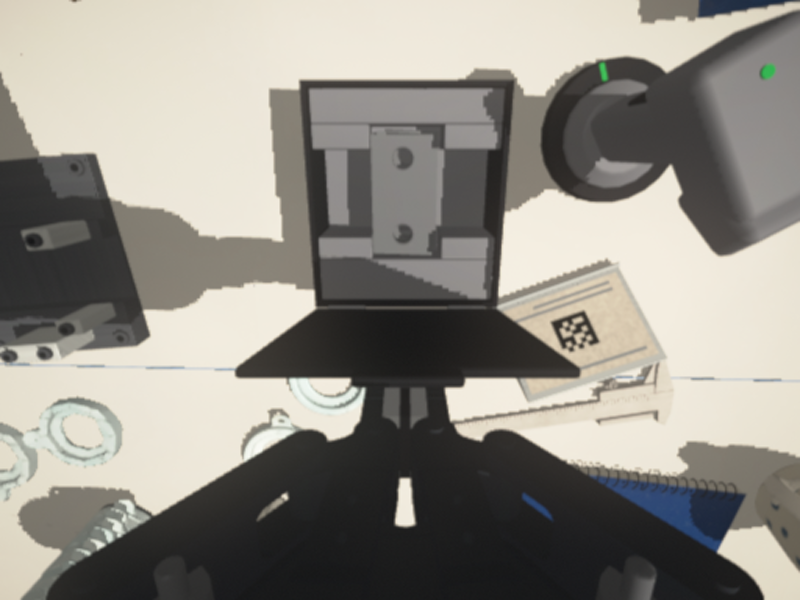

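jog_arm --plan '[[[0,0,0],[0.01,0,0],-1],[[0,0,0],[0.02,0,0],-1],[[0,0,0],[0.03,0,0],-1],[[0,0,0],[0.04,0.001,0],-1],[[0,0,0],[0.04,0.001,0],-1],[[0,0,0],[0.04,0.001,-0.03],-1],[[0,0,0],[0.04,0.001,-0.08],-1],[[0,0,0],[0.04,0.001,-0.08],-1],[[0,0,0],[0.04,0.001,-0.08],-1]]'

```text
time: 43.65
tool_pos: [584.8, 135.9, 245.8]
tcp_rot: [180.0, 0.0, -178.5]
ft_force: [0.2, 0.3, -0.7]
finger_gap: 0.0
```

```bash
python3 - <<'E'
from h import *
p0,r=load(); 
p0=np.array([625-40,136.0,246]); save(p0,r)
s=sense(); print(s['time'],s['tool_pos'],s['tcp_rot'],s['finger_gap'],s['ft_force'])
p,d,c=shot('wrist','w28')
cv2.imwrite('pics/w28x.png',cv2.resize(p,(800,600),interpolation=cv2.INTER_CUBIC))
W=bp('wrist',*np.meshgrid(np.arange(512),np.arange(384)),d,c)
print('lid z', [W[v,u].round(1).tolist() for u,v in ((220,150),(290,150),(255,190),(255,120))])
E
```

```text
43.65 [584.83313736 135.90980345 245.77556889] [ 1.79998259e+02  2.85587709e-02 -1.78524085e+02] 0.0055620080026999195 [ 0.23747282  0.28859575 -0.67132145]
lid z [[554.8, 93.4, 86.6], [552.8, 167.2, 87.0], [605.7, 131.2, 65.4], [521.9, 129.8, 101.8]]
```

View pics/w28x.png

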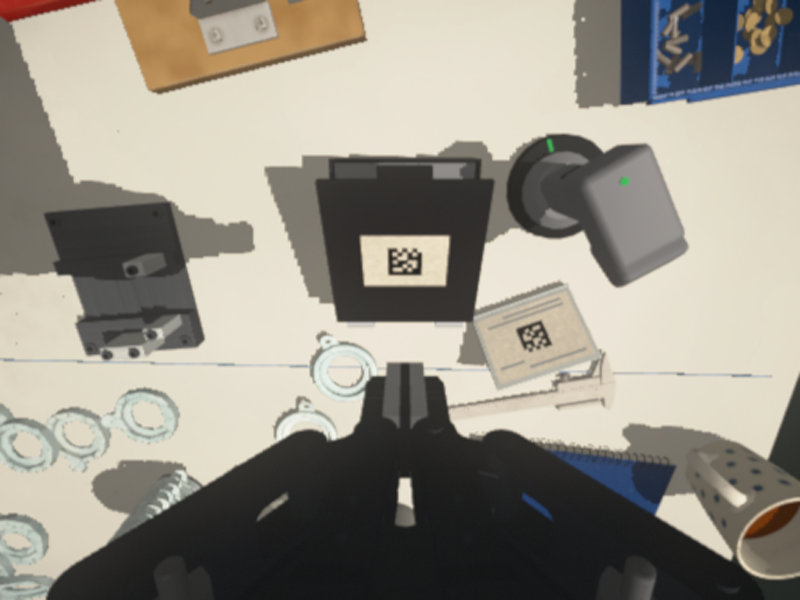

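```bash
python3 - <<'E'
from h import *
for tag in ('w19','w20','w28'):
    d=np.load(f'pics/{tag}.npy');c=getc(tag);W=bp('wrist',*np.meshgrid(np.arange(512),np.arange(384)),d,c)
    X,Y,Z=W[...,0],W[...,1],W[...,2]; reg=(d>0)&(X>440)&(X<640)&(Y>185)&(Y<340)
    pad=reg&(Z>8)&(Z<16)&(X<575)&(Y<290)
    # fit circle to the outer boundary points at z 12
    m=pad.astype(np.uint8); m=cv2.morphologyEx(m,cv2.MORPH_OPEN,np.ones((3,3)))
    P=W[m>0][:,:2]
    h=cv2.convexHull(P.astype(np.float32))[:,0]; (cx,cy),r=cv2.minEnclosingCircle(h.astype(np.float32)); print(tag,'pad',round(cx,1),round(cy,1),round(r,1),np.median(W[m>0][:,2]).round(1))
    top=reg&(Z>118)&(Z<145); 
    if top.sum()>50:
        T=W[top]; zt=np.median(T[:,2]); m=(reg&(abs(Z-zt)<5)).astype(np.uint8); 
        T=W[m>0]; r=cv2.minAreaRect(T[:,:2].astype(np.float32)); print('head top z',zt.round(1),len(T),np.round(r[0],1),np.round(r[1],1),round(r[2],1), 'box',cv2.boxPoints(r).round(0).tolist())
plan((500,150,260,181.5))
E
```

```text
w19 pad 527.4 261.0 42.0 12.6
head top z 135.5 2055 [533.5 262.5] [70.2 42. ] 33.1 box [[493.0, 261.0], [516.0, 226.0], [574.0, 264.0], [551.0, 299.0]]
w20 pad 527.1 261.6 42.1 12.6
head top z 135.1 3386 [538.1 265.6] [59.5 43. ] 32.4 box [[501.0, 268.0], [524.0, 231.0], [575.0, 263.0], [552.0, 300.0]]
w28 pad 525.3 261.2 42.1 12.5
head top z 135.9 3818 [531.7 261.9] [70.4 41.3] 33.0 box [[491.0, 260.0], [513.0, 225.0], [572.0, 264.0], [550.0, 298.0]]
t 43.7 dev from cmd [-0.7 -0.2 -1.3] 0.08 gap 0.1 F [-1.2 -0.6 -0.4]
[[-0.0, 0.0, -0.0], [0.0846, 0.0162, -0.014]] dist 87 rows>=1.4
```

```bash
python3 - <<'E'
from h import *
a=cv2.imread('pics/w26.png')[60:260,330:512]; b=cv2.imread('pics/w28.png')[70:200,310:460]
a=cv2.resize(a,None,fx=2.2,fy=2.2,interpolation=cv2.INTER_CUBIC); b=cv2.resize(b,None,fx=2.6,fy=2.6,interpolation=cv2.INTER_CUBIC)
im=np.zeros((max(a.shape[0],b.shape[0]),a.shape[1]+b.shape[1],3),np.uint8);im[:a.shape[0],:a.shape[1]]=a;im[:b.shape[0],a.shape[1]:]=b
print(im.shape);cv2.imwrite('pics/sc.png',im)
E
```

```text
(440, 790, 3)
```

View pics/sc.png

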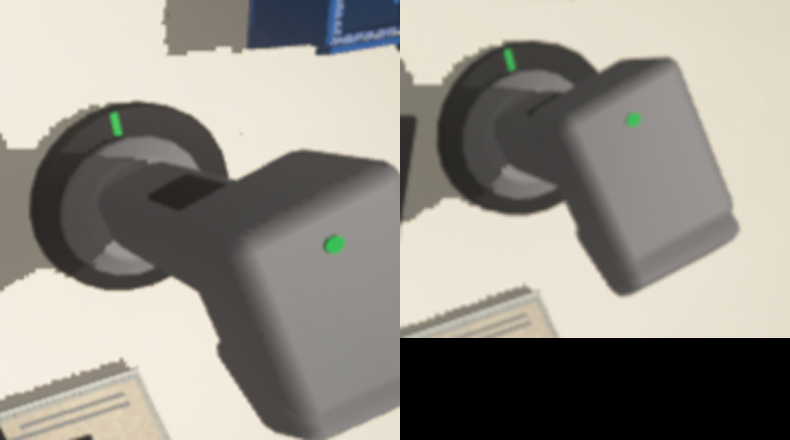

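```bash
python3 - <<'E'
from h import *
p0,r=load(); save([585,136,246],r)
plan((528,262,240,212.7))
E
```

```text
t 43.7 dev from cmd [-0.7 -0.2 -1.3] 0.08 gap 0.1 F [-1.2 -0.6 -0.4]
[[-0.0, 0.0, -31.2], [0.0537, 0.1274, 0.006]] dist 138 rows>=2.9
```

jog_arm --plan '[[[0,0,-8],[0.013,0.03,0.0],0.5],[[0,0,-16],[0.027,0.07,0.003],0.5],[[0,0,-24],[0.042,0.1,0.006],0.5],[[0,0,-31.2],[0.0537,0.1274,0.006],0.5],[[0,0,-31.2],[0.0537,0.1274,0.006],0.5],[[0,0,-31.2],[0.0537,0.1274,0.006],0.5],[[0,0,-31.2],[0.0537,0.1274,0.006],0.5],[[0,0,-31.2],[0.0537,0.1274,0.006],0.5]]'

```text
time: 44.7
tool_pos: [528.0, 261.1, 239.6]
tcp_rot: [-180.0, -0.0, -147.4]
ft_force: [0.1, -1.1, 0.6]
finger_gap: 63.9
```

```bash
python3 - <<'E'
from h import *
s=sense(); print(s['time'],s['tool_pos'],s['tcp_rot'],s['finger_gap'],s['ft_force'])
p,d,c=shot('wrist','w29')
cv2.imwrite('pics/w29x.png',cv2.resize(p,(800,600),interpolation=cv2.INTER_CUBIC))
E
```

```text
44.7 [528.04297551 261.09309257 239.62167539] [-1.79998900e+02 -1.53900453e-02 -1.47421895e+02] 63.92789174836025 [ 0.13876827 -1.07337523  0.56358629]
```

View pics/w29x.png

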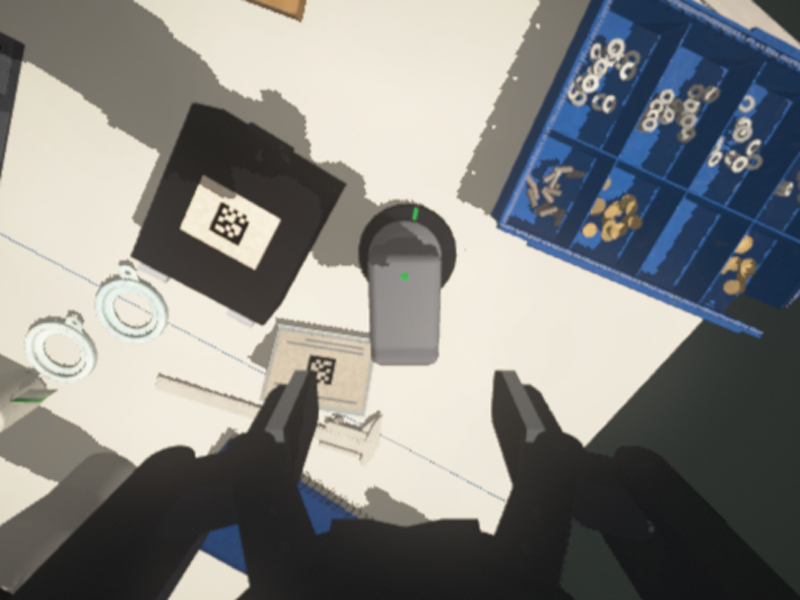

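```bash
python3 - <<'E'
from h import *
tag='w29'; d=np.load(f'pics/{tag}.npy');c=getc(tag);W=bp('wrist',*np.meshgrid(np.arange(512),np.arange(384)),d,c)
f=lambda u,v:W[int(v/1.5625),int(u/1.5625)].round(1).tolist()
print('label code',f(229,222),'corners',[f(*q) for q in ((205,182),(278,220),(258,264),(185,223))])
print('lid pts',[f(*q) for q in ((200,115),(335,185),(262,315),(145,250),(170,170))])
X,Y,Z=W[...,0],W[...,1],W[...,2]
reg=(d>0)&(X>440)&(X<640)&(Y>185)&(Y<340)
zt=np.median(Z[reg&(Z>118)&(Z<145)]); m=(reg&(abs(Z-zt)<4)).astype(np.uint8); m[240:]=0
T=W[m>0]; r=cv2.minAreaRect(T[:,:2].astype(np.float32)); print('head top z',zt.round(1),np.round(r[0],1),np.round(r[1],1),round(r[2],1),cv2.boxPoints(r).round(1).tolist())
m=reg&(Z>8)&(Z<16)&(X<575)&(Y<300); m=cv2.morphologyEx(m.astype(np.uint8),cv2.MORPH_OPEN,np.ones((3,3)))
P=W[m>0][:,:2].astype(np.float32); print('pad',cv2.minEnclosingCircle(cv2.convexHull(P)))
m=reg&(Z>19)&(Z<26)&(X<575)&(Y<300); P=W[m][:,:2].astype(np.float32); print('foot',len(P),np.median(Z[m]),cv2.minEnclosingCircle(cv2.convexHull(P)) if len(P) else 0)
# card plane
mm=np.zeros(d.shape,bool); cv2_poly=np.array([[278,330],[368,348],[352,400],[268,385]])/1.5625
k=np.zeros(d.shape,np.uint8); cv2.fillPoly(k,[cv2_poly.astype(np.int32)],1); Q=W[(k>0)&(d>0)&(Z<60)]
Q=Q[abs(Q[:,2]-np.median(Q[:,2]))<30]; ce=Q.mean(0); n=np.linalg.svd(Q-ce)[2][2]; n*=np.sign(n[2]); 
print('card n',n.round(3),'tilt',np.degrees(np.arccos(n[2])).round(1),'az',np.degrees(np.arctan2(n[1],n[0])).round(1))
print('card code',f(321,371),[f(*q) for q in ((309,357),(336,360),(331,386),(307,383))])
E
```

```text
label code [566.9, 133.4, 55.4] corners [[549.7, 107.3, 55.2], [545.9, 162.1, 55.3], [582.9, 165.1, 54.7], [584.0, 106.6, 55.3]]
lid pts [[457.3, 215.2, 365.9], [503.8, 184.4, 44.2], [618.9, 185.7, 55.0], [619.2, 89.9, 56.3], [556.1, 81.7, 53.2]]
head top z 136.0 [531.2 262.1] [69.4 41.7] 32.6 [[490.79998779296875, 261.0], [513.2999877929688, 225.89999389648438], [571.7000122070312, 263.29998779296875], [549.2000122070312, 298.3999938964844]]
pad ((524.8875732421875, 260.57220458984375), 41.882049560546875)
foot 339 21.460646164580396 ((507.3753662109375, 244.16390991210938), 86.34719848632812)
card n [-0.594 -0.248  0.766] tilt 40.0 az -157.3
card code [653.3, 251.8, 27.3] [[650.5, 236.1, 21.0], [639.8, 259.0, 20.7], [656.7, 265.2, 37.1], [535.3, 226.9, 242.5]]
```

```bash
python3 - <<'E'
from h import *
plan((529,260.5,160,212.6),(529,260.5,120,212.6))
E
```

```text
t 44.75 dev from cmd [-0.  -0.8 -0.3] 0.08 gap 64.0 F [0.1 0.2 0.7]
[[-0.0, -0.0, 0.1], [-0.0, -0.0018, 0.08]] dist 80 rows>=1.3
[[-0.0, -0.0, 0.1], [-0.0, -0.0018, 0.12]] dist 120 rows>=1.9
```

jog_arm --plan '[[[0,0,0],[0,-0.0018,0.04],0.5],[[0,0,0.1],[0,-0.0018,0.08],0.5],[[0,0,0.1],[0,-0.0018,0.105],0.5],[[0,0,0.1],[0,-0.0018,0.12],0.5],[[0,0,0.1],[0,-0.0018,0.12],0.5],[[0,0,0.1],[0,-0.0018,0.12],0.5]]'

```text
time: 45.5
tool_pos: [529.6, 260.6, 121.3]
tcp_rot: [-180.0, 0.1, -147.4]
ft_force: [0.7, 0.3, 0.6]
finger_gap: 64.1
```

```bash
python3 - <<'E'
from h import *
s=sense(); print(s['time'],s['tool_pos'],s['tcp_rot'],s['finger_gap'],s['ft_force'])
p,d,c=shot('wrist','w30')
cv2.imwrite('pics/w30x.png',cv2.resize(p,(800,600),interpolation=cv2.INTER_CUBIC))
E
```

```text
45.5 [529.61353013 260.63723605 121.30579636] [-1.79974558e+02  1.21491901e-01 -1.47432409e+02] 64.06245368738031 [0.72997584 0.34301212 0.56628037]
```

View pics/w30x.png

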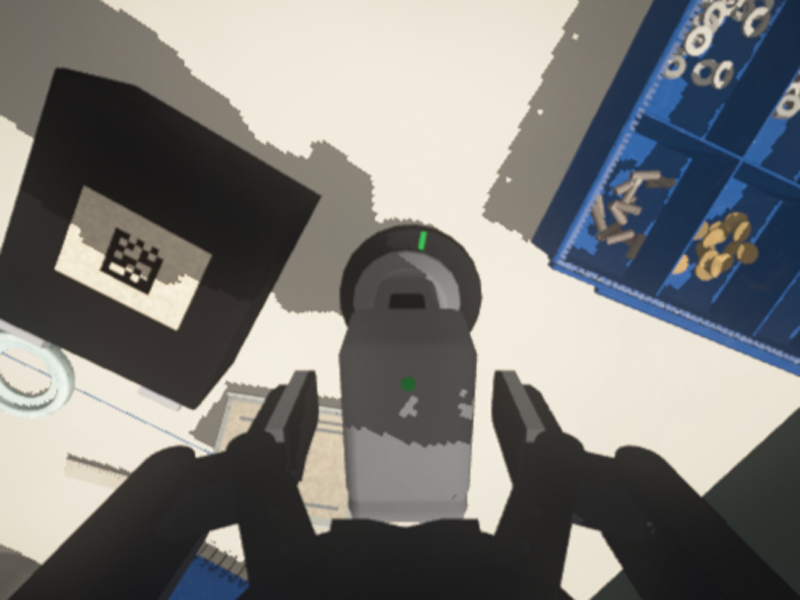

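jog_arm --plan '[[[0,0,0],[0,0,0],-1],[[0,0,0],[0,0,0],-1],[[0,0,0],[0,0,0],-1],[[0,0,0],[0,0,0],-1],[[0,0,0],[0,0,0],-1]]' --force 60

```text
time: 46.18
tool_pos: [529.5, 260.9, 121.2]
tcp_rot: [-180.0, 0.1, -147.4]
ft_force: [-0.7, 1.7, 6.8]
finger_gap: 41.2
```

```bash
python3 - <<'E'
from h import *
s=sense(); print(s['time'],s['tool_pos'],s['tcp_rot'],s['finger_gap'],s['ft_force'])
p,d,c=shot('wrist','w31')
cv2.imwrite('pics/w31x.png',cv2.resize(p,(800,600),interpolation=cv2.INTER_CUBIC))
E
```

```text
46.175 [529.4571463  260.89860788 121.20470725] [-1.79988087e+02  1.36254570e-01 -1.47415646e+02] 41.24168222273803 [-0.74826799  1.74599918  6.77555794]
```

View pics/w31x.png

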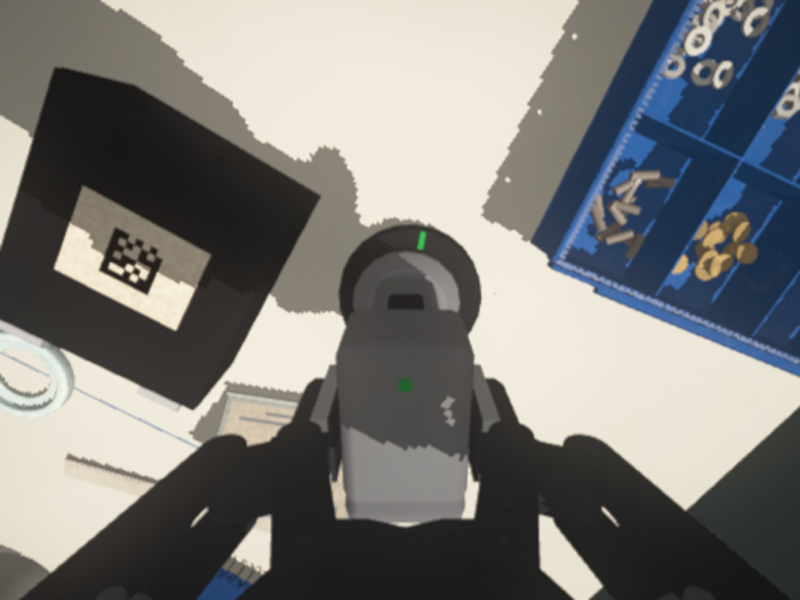

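```bash
python3 - <<'E'
from h import *
p0,r=load(); print(p0)
plan((529,260.5,215,212.6),(500,180,210,208),(468.7,93.6,197,202.7))
E
```

```text
[529.00801952 260.45938645 120.        ]
t 46.23 dev from cmd [0.5 0.5 1.2] 0.14 gap 41.0 F [-0.9  1.7  5.7]
[[-0.0, -0.0, -0.0], [-0.0, 0.0, -0.095]] dist 95 rows>=1.5
[[-0.0, -0.0, 4.6], [0.0678, -0.0522, -0.09]] dist 124 rows>=2.0
[[-0.0, -0.0, 9.9], [0.1407, -0.1081, -0.077]] dist 193 rows>=3.1
```

jog_arm --plan '[[[0,0,0],[0,0,-0.006],-1],[[0,0,0],[0,0,-0.02],-1],[[0,0,0],[0,0,-0.045],-1],[[0,0,0],[0,0,-0.075],-1],[[0,0,0],[0.0,0,-0.092],-1],[[0,0,1],[0.012,-0.009,-0.095],-1],[[0,0,3],[0.037,-0.029,-0.094],-1],[[0,0,5],[0.07,-0.054,-0.09],-1],[[0,0,7],[0.1,-0.077,-0.085],-1],[[0,0,9],[0.125,-0.096,-0.08],-1],[[0,0,9.9],[0.138,-0.106,-0.077],-1],[[0,0,9.9],[0.1407,-0.1081,-0.077],-1]]'

```text
time: 47.72
tool_pos: [467.5, 92.6, 195.9]
tcp_rot: [180.0, -0.1, -157.4]
ft_force: [0.6, 0.3, -2.1]
finger_gap: 41.3
```

jog_arm --plan '[[[0,0,0],[0,0,0],-1],[[0,0,0],[0,0,0],-1],[[0,0,0],[0,0,0],-1],[[0,0,0],[0,0,0],-1]]'

```text
time: 48.22
tool_pos: [468.4, 93.9, 196.8]
tcp_rot: [180.0, -0.0, -157.3]
ft_force: [-0.6, 0.3, -3.1]
finger_gap: 41.3
```

```bash
python3 - <<'E'
from h import *
s=sense(); print(s['time'],s['tool_pos'],s['tcp_rot'],s['finger_gap'],s['ft_force'])
p,d,c=shot('wrist','w32')
cv2.imwrite('pics/w32x.png',cv2.resize(p,(800,600),interpolation=cv2.INTER_CUBIC))
p,d,c=shot('scene','s32'); cv2.imwrite('pics/s32x.png',cv2.resize(p[50:250,150:400],None,fx=3,fy=3,interpolation=cv2.INTER_CUBIC))
T=Rm(s['tcp_rot']); 
# scanner frame: x_s=-tool x, z_s=-tool z, y_s=tool y
Rs=np.c_[-T[:,0],T[:,1],-T[:,2]]; o=np.array(s['tool_pos'])-Rs@[2.5,0,3.2]
w=o+Rs@[38,0,-18]; a=Rs@[.5,0,-np.sqrt(.75)]
L=np.array([566,134.3,54.8]); t=(L-w)@a; print('window',w.round(1),'dist',t.round(1),'miss',np.linalg.norm(L-w-t*a).round(1),'angle',np.degrees(np.arccos(-a[2])).round(1))
E
```

```text
48.225 [468.39766703  93.91762185 196.79885585] [ 1.79996458e+02 -1.51519723e-04 -1.57282434e+02] 41.27135187056464 [-0.56875509  0.33882046 -3.13537316]
window [501.1 107.6 175.6] dist 139.7 miss 0.6 angle 30.0
```

View pics/s32x.png

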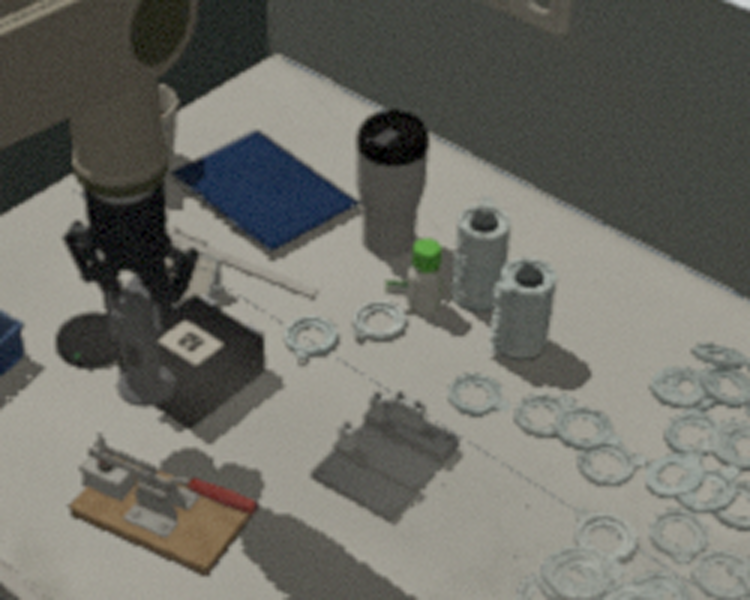

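View pics/w32x.png

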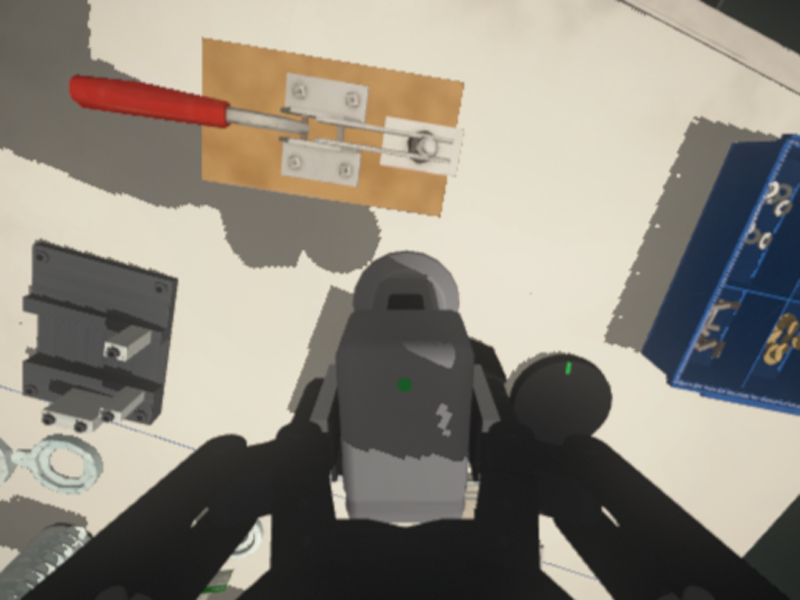

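jog_arm --plan '[[[0,0,0],[0,0,0],-1],[[0,0,0],[0,0,0],-1],[[0,0,0],[0,0,0],-1],[[0,0,0],[0,0,0],-1],[[0,0,0],[0,0,0],-1],[[0,0,0],[0,0,0],-1],[[0,0,0],[0,0,0],-1],[[0,0,0],[0,0,0],-1],[[0,0,0],[0,0,0],-1],[[0,0,0],[0,0,0],-1],[[0,0,0],[0,0,0],-1],[[0,0,0],[0,0,0],-1]]'

```text
time: 49.82
tool_pos: [468.3, 93.5, 196.8]
tcp_rot: [180.0, -0.0, -157.3]
ft_force: [-0.5, -0.0, -2.8]
finger_gap: 41.0
```

```bash
python3 - <<'E'
from h import *
C=np.array([653.4,252,27.3]); ph=np.radians(22.7); e=np.array([np.cos(ph),np.sin(ph),0]); D=140
w=C-D*.5*e+[0,0,D*np.sqrt(.75)]; o=w-38*e+[0,0,18]; t=o+2.5*e+[0,0,3.2]; print('tcp',t.round(1),'foot z',o[2]-106, 'foot xy',o.round(1))
D=150; w=C-D*.5*e+[0,0,D*np.sqrt(.75)]; o=w-38*e+[0,0,18]; t=o+2.5*e+[0,0,3.2]; print('tcp',t.round(1),'foot z',o[2]-106)
plan((*t,202.7))
E
```

```text
tcp [556.1 211.3 169.7] foot z 60.543556529821416 foot xy [553.8 210.3 166.5]
tcp [551.5 209.4 178.4] foot z 69.20381056766581
t 49.83 dev from cmd [-0.3 -0.1 -0.2] 0.0 gap 41.0 F [-0.5 -0.  -2.8]
[[-0.0, -0.0, -0.0], [-0.121, 0.0749, 0.0186]] dist 144 rows>=2.3
```

jog_arm --plan '[[[0,0,0],[-0.008,0.005,0],-1],[[0,0,0],[-0.03,0.019,0],-1],[[0,0,0],[-0.06,0.037,0],-1],[[0,0,0],[-0.09,0.056,0.004],-1],[[0,0,0],[-0.112,0.069,0.01],-1],[[0,0,0],[-0.121,0.0749,0.016],-1],[[0,0,0],[-0.121,0.0749,0.0186],-1],[[0,0,0],[-0.121,0.0749,0.0186],-1],[[0,0,0],[-0.121,0.0749,0.0186],-1],[[0,0,0],[-0.121,0.0749,0.0186],-1],[[0,0,0],[-0.121,0.0749,0.0186],-1],[[0,0,0],[-0.121,0.0749,0.0186],-1]]'

```text
time: 51.32
tool_pos: [551.1, 209.2, 178.4]
tcp_rot: [-180.0, 0.0, -157.3]
ft_force: [0.5, -1.1, -2.7]
finger_gap: 41.3
```

```bash
python3 - <<'E'
from h import *
s=sense(); print(s['time'],s['tool_pos'],s['tcp_rot'],s['finger_gap'],s['ft_force'])
p,d,c=shot('wrist','w33')
cv2.imwrite('pics/w33x.png',cv2.resize(p,(800,600),interpolation=cv2.INTER_CUBIC))
p,d,c=shot('scene','s33'); cv2.imwrite('pics/s33x.png',cv2.resize(p[50:250,150:400],None,fx=3,fy=3,interpolation=cv2.INTER_CUBIC))
T=Rm(s['tcp_rot']); 
Rs=np.c_[-T[:,0],T[:,1],-T[:,2]]; o=np.array(s['tool_pos'])-Rs@[2.5,0,3.2]
w=o+Rs@[38,0,-18]; a=Rs@[.5,0,-np.sqrt(.75)]
L=np.array([653.4,252,27.3]); t=(L-w)@a; print('window',w.round(1),'dist',t.round(1),'miss',np.linalg.norm(L-w-t*a).round(1))
E
```

```text
51.325 [551.13377017 209.18759756 178.3526056 ] [-1.79998996e+02  1.57597590e-02 -1.57332576e+02] 41.25934731032165 [ 0.53308685 -1.11041155 -2.71908133]
window [583.9 222.9 157.2] dist 150.1 miss 0.3
```

View pics/s33x.png

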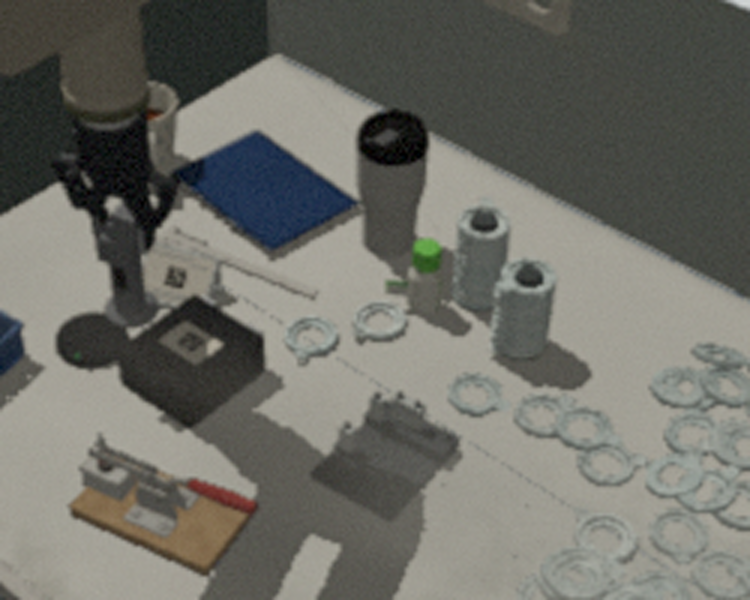

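View pics/w33x.png

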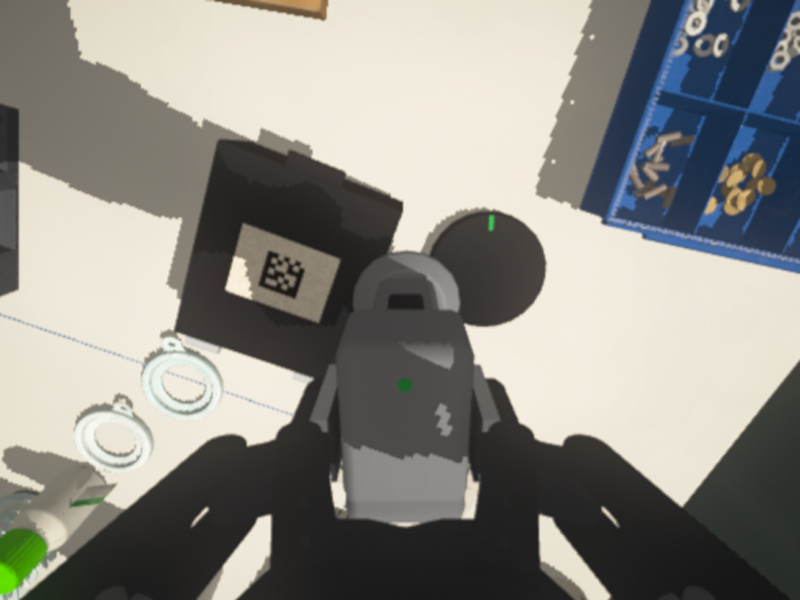

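jog_arm --plan '[[[0,0,0],[0,0,0],-1],[[0,0,0],[0,0,0],-1],[[0,0,0],[0,0,0],-1],[[0,0,0],[0,0,0],-1],[[0,0,0],[0,0,0],-1],[[0,0,0],[0,0,0],-1],[[0,0,0],[0,0,0],-1],[[0,0,0],[0,0,0],-1],[[0,0,0],[0,0,0],-1],[[0,0,0],[0,0,0],-1],[[0,0,0],[0,0,0],-1],[[0,0,0],[0,0,0],-1]]'

```text
time: 52.92
tool_pos: [551.1, 209.3, 178.2]
tcp_rot: [180.0, 0.0, -157.3]
ft_force: [0.2, 0.1, -2.4]
finger_gap: 41.4
```

```bash
python3 - <<'E'
from h import *
from scipy.optimize import least_squares
for tag in ('w33','w32','w29','w30'):
    p=cv2.imread(f'pics/{tag}.png');d=np.load(f'pics/{tag}.npy');c=getc(tag);W=bp('wrist',*np.meshgrid(np.arange(512),np.arange(384)),d,c)
    X,Y,Z=W[...,0],W[...,1],W[...,2]
    m=((d>0)&(Z>8)&(Z<16)&(np.hypot(X-526,Y-261)<50)).astype(np.uint8)
    m=cv2.morphologyEx(m,cv2.MORPH_OPEN,np.ones((3,3)))
    cs,_=cv2.findContours(m,cv2.RETR_EXTERNAL,cv2.CHAIN_APPROX_NONE); k=max(cs,key=cv2.contourArea)[:,0]
    # keep contour px whose outside neighbour is bench
    P=np.array([bpz(x,y,12,c)[:2] for x,y in k]); 
    r=np.hypot(*(P-[526,261]).T); P=P[(r>37)]
    f=lambda q:np.hypot(P[:,0]-q[0],P[:,1]-q[1])-q[2]
    o=least_squares(f,[526,261,43],loss='soft_l1',f_scale=.5); print(tag,len(P),o.x.round(2), 'cost',round(o.cost,1), 'ang span',np.ptp(np.arctan2(P[:,1]-261,P[:,0]-526)).round(1))
E
```

```text
w33 174 [525.49 260.82  41.44] cost 21.6 ang span 6.3
w32 142 [523.57 259.83  41.14] cost 38.0 ang span 6.2
w29 129 [525.04 260.91  41.08] cost 18.7 ang span 6.2
w30 175 [524.99 260.91  41.21] cost 14.9 ang span 6.3
```

```bash
python3 - <<'E'
from h import *
plan((545,225,205,205),(527,262,180,212.6),(527,262,126,212.6))
E
```

```text
t 52.92 dev from cmd [-0.3 -0.1 -0.2] 0.0 gap 41.4 F [ 0.2  0.1 -2.4]
[[-0.0, -0.0, -2.3], [-0.0001, 0.0169, -0.0266]] dist 32 rows>=0.5
[[-0.0, -0.0, -9.9], [0.0022, 0.058, -0.0016]] dist 58 rows>=0.9
[[-0.0, -0.0, -9.9], [0.0022, 0.058, 0.0524]] dist 78 rows>=1.3
```

jog_arm --plan '[[[0,0,0],[0,0.002,-0.01],-1],[[0,0,-2.3],[0,0.01,-0.022],-1],[[0,0,-4.5],[0,0.025,-0.0266],-1],[[0,0,-7],[0.001,0.042,-0.02],-1],[[0,0,-9.9],[0.0022,0.055,-0.005],-1],[[0,0,-9.9],[0.0022,0.058,0.005],-1],[[0,0,-9.9],[0.0022,0.058,0.025],-1],[[0,0,-9.9],[0.0022,0.058,0.042],-1],[[0,0,-9.9],[0.0022,0.058,0.05],-1],[[0,0,-9.9],[0.0022,0.058,0.0524],-1],[[0,0,-9.9],[0.0022,0.058,0.0524],-1],[[0,0,-9.9],[0.0022,0.058,0.0524],-1]]'

```text
time: 54.42
tool_pos: [527.3, 262.1, 126.7]
tcp_rot: [-180.0, 0.1, -147.4]
ft_force: [0.2, 0.9, -3.7]
finger_gap: 41.2
```

```bash
python3 - <<'E'
from h import *
s=sense(); print(s['time'],s['tool_pos'],s['tcp_rot'],s['finger_gap'],s['ft_force'])
p,d,c=shot('wrist','w34')
cv2.imwrite('pics/w34x.png',cv2.resize(p[130:260,170:350],None,fx=4,fy=4,interpolation=cv2.INTER_CUBIC))
p=cv2.imread('pics/w31.png');cv2.imwrite('pics/w31y.png',cv2.resize(p[130:260,170:350],None,fx=4,fy=4,interpolation=cv2.INTER_CUBIC))
E
```

```text
54.425 [527.29896408 262.108596   126.70975454] [-1.79983779e+02  8.60032142e-02 -1.47430303e+02] 41.19859446307418 [ 0.19263798  0.88512413 -3.69925126]
```

View pics/w34x.png

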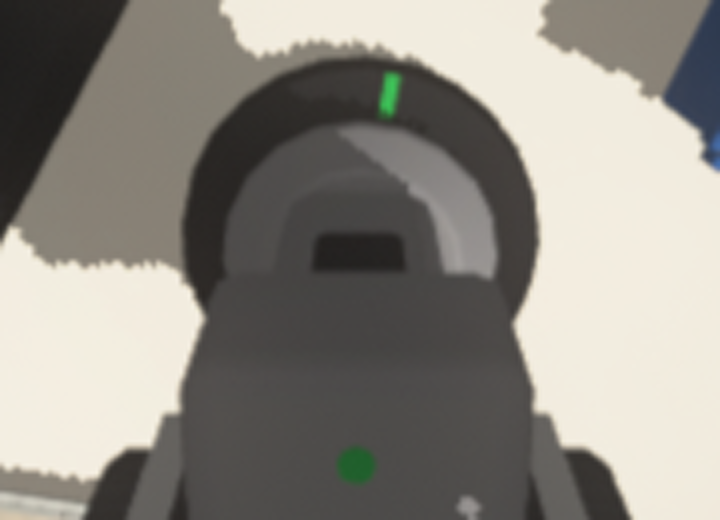

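View pics/w31y.png

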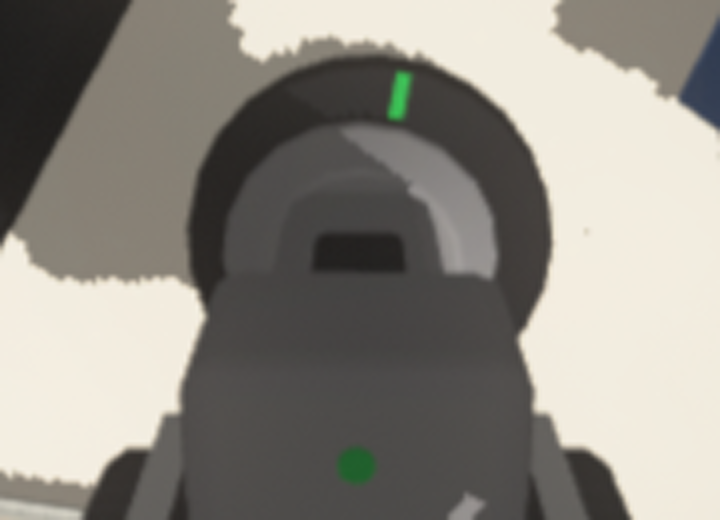

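```bash
python3 - <<'E'
from h import *
from scipy.optimize import least_squares
c=getc('w34')
def fitc(pts,r,z0,free):
    def f(q):
        z=q[2] if free else z0
        return [np.hypot(*(bpz(170+u/4,130+v/4,z,c)[:2]-q[:2]))-r for u,v in pts]
    o=least_squares(f,[526,261,z0] if free else [526,261]); return o.x.round(2),np.round(o.fun,1)
print('pad',fitc([(183,235),(539,240),(361,57),(260,95),(470,95)],43,12,False))
ft=[(223,250),(496,250),(359,124),(252,180),(465,172)]
for z in (21,25,29): print('foot',z,fitc(ft,31,z,False))
print(fitc(ft,31,22,True))
E
```

```text
pad (array([525.91, 262.71]), array([-1.2, -1.5,  0.9, -0.8, -0.1]))
foot 21 (array([526.58, 262.66]), array([ 0.1, -0.3,  0.4, -0.6, -0.1]))
foot 25 (array([525.97, 262.25]), array([-0.4, -0.7,  0.6, -0.6, -0.1]))
foot 29 (array([525.38, 261.86]), array([-0.8, -1.2,  0.8, -0.7, -0.2]))
(array([526.82, 262.83,  19.39]), array([ 0.3, -0.1,  0.3, -0.5, -0.1]))
```

jog_arm --plan '[[[0,0,0],[0,0,0.003],-1],[[0,0,0],[0,0,0.005],-1],[[0,0,0],[0,0,0.006],-1],[[0,0,0],[0,0,0.006],-1]]'

```text
time: 54.98
tool_pos: [527.0, 262.2, 121.2]
tcp_rot: [-180.0, 0.1, -147.4]
ft_force: [-3.8, -1.0, 7.8]
finger_gap: 41.0
```

Standing on the pad (7.8 N up, same height as when it was gripped). Release and withdraw.

jog_arm --plan '[[[0,0,0],[0,0,0],0.2],[[0,0,0],[0,0,0],0.5],[[0,0,0],[0,0,0],0.5],[[0,0,0],[0,0,0],0.5],[[0,0,0],[0,0,-0.03],0.5],[[0,0,0],[0,0,-0.08],0.5],[[0,0,0],[0,0,-0.13],0.5],[[0,0,0],[0,0,-0.13],0.5],[[0,0,0],[0,0,-0.13],0.5]]'

```text
time: 56.1
tool_pos: [526.6, 261.9, 249.5]
tcp_rot: [180.0, 0.0, -147.4]
ft_force: [-0.2, -0.3, -0.3]
finger_gap: 64.1
```

```bash
python3 - <<'E'
from h import *
s=sense(); print(s['time'],s['tool_pos'],s['tcp_rot'],s['finger_gap'],s['ft_force'])
p,d,c=shot('wrist','w35'); cv2.imwrite('pics/w35x.png',cv2.resize(p,(800,600),interpolation=cv2.INTER_CUBIC))
p,d,c=shot('top','t35'); cv2.imwrite('pics/t35x.png',cv2.resize(p[:310,50:512],(800,536),interpolation=cv2.INTER_CUBIC))
p,d,c=shot('scene','s35'); cv2.imwrite('pics/s35x.png',cv2.resize(p,(800,600),interpolation=cv2.INTER_CUBIC))
E
```

```text
56.1 [526.62725935 261.92150312 249.49120491] [ 1.79999282e+02  2.29009985e-04 -1.47423772e+02] 64.12829896578238 [-0.23709348 -0.34604872 -0.26841138]
```

View pics/w35x.png

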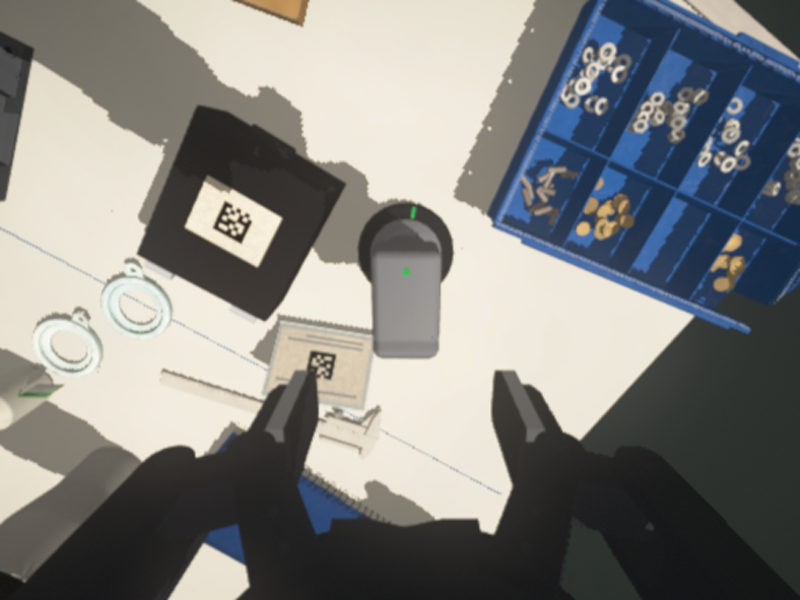

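View pics/t35x.png

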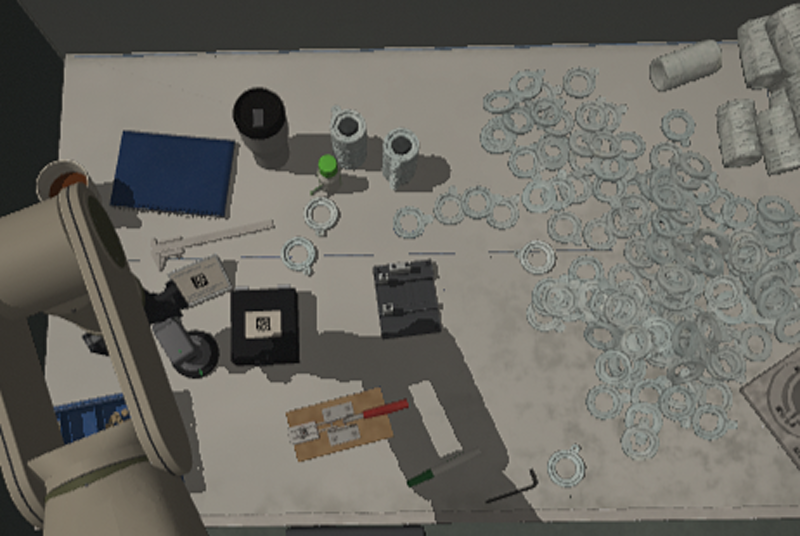

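View pics/s35x.png

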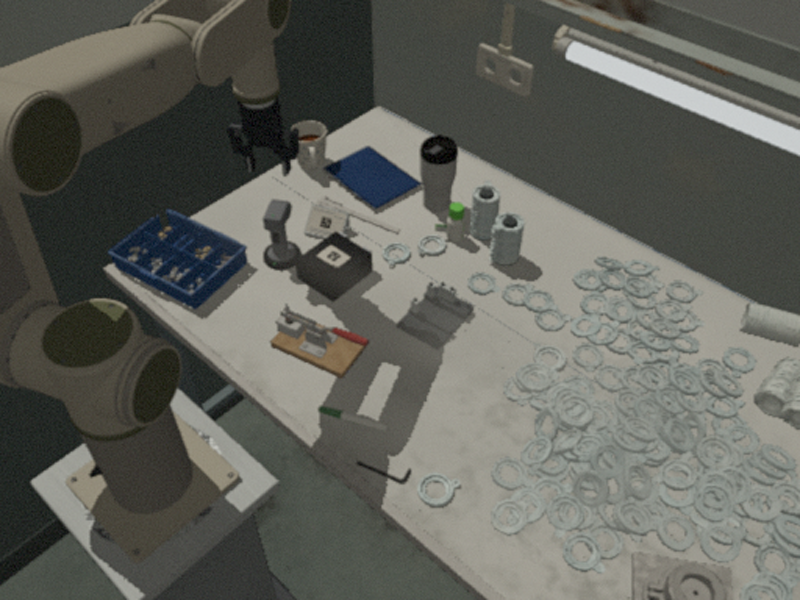

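```bash
python3 - <<'E'
from h import *
print(hand_in())
E
```

```text
the job is handed in; nothing more can be done
None
```

I handed the job in at about 56 s of the 208 s allowed. No verdict came back, so what follows rests on my own checks.

- **Plates:** Three plates were on the bench, and I saw no fourth in the top, scene or wrist views. I stacked all three in the squaring stop. One lay partly under the corner of the clamp board, so I drew it clear before picking it up. The first grip on another plate rode up, and I redid it lower.
- **Squaring:** I pushed the stack against the side fence (about 10 N) and then the end fence (about 8 N), and let go. The top plate measured home to about 0.5 mm. I judged the lower plates only from the pictures.
- **Case:** I lifted the stack in one grip and set it in the pocket, where it rested with its top at about 33 mm. I pushed the lid past its tipping point and it fell shut. The label then read about 55 mm high.
- **Scanner:** I held it steady for over a second at each code. By calculation it was 140 mm from the lid label and 150 mm from the job card, with the sight line within 1 mm of each code. I had no direct sign that either code was read.
- **Charging pad:** The scanner stands upright on the pad, within about 1 mm of the middle by my measurement just before it touched down. I shifted it about 2 mm from where it started, because it was off-centre then.

In the last wrist, top and scene pictures the bystanders looked unmoved and the gripper was clear. Hand-eye readings disagreed by 1–2 mm throughout. I corrected for that at the stop, pocket and pad.

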